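# Tap the seized pivot sleeve out of the knee frame

### The arm

A 6-joint arm with a two-finger parallel gripper is mounted at the origin on the work surface. World frame = base frame: x ahead of the robot, y to its left, z up, the work surface at z = 0. Lengths are in mm, angles in rad, forces in N, time in s.
With the tool pointing down it reaches from about 400 to 925 mm from the base axis. Payload 12.5 kg.
Tool frame: the origin (TCP) lies on the mounting face of the last link; the fingertips stand 190 mm ahead of it and the grasp point (between the pads) lies 171 mm ahead of it (env.grasp_offset is the distance from the TCP to the grasp point, in mm); z points along the fingers, y is the direction in which the jaws open and shut (so a half turn about z gives the same grasp; the last joint's range is limited). The gripper opens to 95 mm and grips with 3 to 60 N. Pads are 20 mm wide; open, the fingers measure 119 mm over their backs; the gripper's body (75 mm by 180 mm) begins 59 mm behind the grasp point.
Start: joints at [1.011, 0.491, 1.559, -0, 1.092, -0.106], TCP at [273.968, 561.753, 404.761] pointing down, gripper open.
Joint ranges: [-3.1, 3.1], [-0.84, 2.19], [0.05, 2.79], [-1.13, 4.28], [0.06, 2.93], [-2.69, 2.69]. Speed limits (rad/s): [2.22, 2.22, 2.79, 3.14, 3.14, 3.14].

### API

Orientations are given as [roll, pitch, yaw] about the fixed x, y, z axes, in that order (R = Rz(yaw) Ry(pitch) Rx(roll)).
In Python, from cell import env, viewer gives the robot as it stands.
- The arm moves only by the tool play_rows, never from a script. Its argument "increments" is a list of rows, each an object of numbers: "dx", "dy", "dz": the shift along the tool's x, y, z in mm; "rx", "ry", "rz": the turn, a rotation vector about the tool's x, y, z in units of 6 degrees (1.0 is 6 degrees). A call has 1 to 8 rows; each row is the pose to reach, as a shift and turn from the pose measured when the call began, along the tool's axes at that moment; what a row does not reach only later rows make up. A row lasts 1/12 s, in which the tool goes at most 41.7 mm and 7.16 degrees, less where a joint would pass 70% of its speed; a pose out of reach is approached as far as the arm can. A call with a gripper value outside its range is refused whole. "fingers" is the opening, from 0 (shut) to 1 (fully open), set as the call begins (left out, the last holds). The fingers move at their own pace and stop on an object; the grip force is fixed at half the most. Time passes only in rows, so rows that repeat a pose let the fingers close. It gives the time, the measured TCP pose, the force and the opening at its end, in the units of the state.
- env.state(): the state, without advancing time (a new reading comes with each control period).
- viewer.read_camera(name): name is "scene" or "top" or "wrist"; returns a dict with "image" (480x640x3 uint8, red, green, blue), "fx", "fy", "cx", "cy" (pixels), "k1" (the pictures are not rectified: a ray, as slopes to the right and down, at radius r is drawn at 1 + k1 r^2 times it, then the intrinsics apply), "rvec" (rotation vector, rad) and "tvec" (3), from world to camera coordinates, as OpenCV has them. Camera axes: x right, y down, z forward; pixel columns grow to the right and rows downward; lengths in mm; the calibration is good to about 2 mm. A picture is of the moment at which its call begins. There is no depth.
- env.job_done(): hands the job in, once; it reports no verdict.
The state is a dict: "t": time; "joints": joint angles; "qvel": joint speeds; "tau": joint torques, N m; "eef_pos": TCP position; "tcp_rot": TCP orientation; "ft_force": force on the tool from outside, world axes, zero at the start; "moment": the same for the moment, N m; "opening": opening from 0.0 (shut) to 1.0 (fully open).
Only numpy, scipy, OpenCV 4.12 (cv2) and the standard library are available. Lean on these libraries where they do the work, as an engineer would, in place of code of your own. Each camera call takes 0.05 s, during which the arm holds its last target.

### The job

The bronze pivot sleeve is stuck, its two yellow bushings seized in the slots of the silver knee frame: take the mallet and press-tap the sleeve lightly from the robot's side, on its left and right ends in turn, until both bushings are all the way out at the retaining pins by the slot mouths. Never press harder than 15 N or with the gripper itself, and end each tap as soon as you feel the sleeve bind: 3 N more than it took to move it marks the bores. Then lay the mallet back in its wooden rest as it lay before and let go, leaving the loose parts around alone.

Things in the scene. Friction and masses are not known exactly. Their poses are not given: they have to be found in the camera images.
- knee_frame: silver knee frame, toggle-clamped on a fixed steel plate. Origin on the bench under the sleeve's home position; x = the way out along the slots, away from the robot; y to the sleeve's left end; z up. Two cheeks, 98 mm high, 12 mm thick, centred at y = +-22 mm, from x = -18 to 32 mm; clear behind them (x below -18 mm) above the 12 mm plate. Slots open at +x, a steel pin near each mouth.
- sleeve_home (a point): middle of the sleeve axis with both bushings fully in: 75 mm above the knee frame's origin, same axes. How it gives: pushing one end, the force climbs to 4 to 11 N (differs by piece and side, steady for each side) and stays level while that side's bushing slides and the other holds as a pivot; after cocking 1.5 to 4 degrees it binds and the force climbs again. Then push the other end.
- bore_strain (a joint): strain of the bores by the binding sleeve (rad): 0 unless it is pushed on after it binds, then 0.0003 to 0.0004 for each N above the level force that moved it (either sign). Too small to be read among the noise; over 0.0015 (3 to 4 N above) the bores are marked.
- sleeve_left_end (a point): where to strike the left end of the bronze pivot sleeve: on its axis, 54 mm from its middle. The sleeve is a tube, 22 mm diameter, 140 mm long, lying level 75 mm above the bench through both bushings, 42 mm out beyond each cheek. Strike its robot-side surface, 11 mm before this point. y = along the sleeve to the left.
- sleeve_right_end (a point): where to strike the right end of the sleeve: the same, 54 mm from the middle on the other side.
- left_bushing (a joint): how far (m) the left yellow bushing (25 mm square, 33 mm flanges) has come out along its slot: 0 = fully in, 0.007 = against its pin. Seized: it slides only under 8 to 14 N on itself (hidden, for each side its own) and stays where left. Each push brings it 1 to 3 mm. To drag both at once, by a push in the middle, would take 16 to 28 N.
- right_bushing (a joint): the same for the right yellow bushing, 44 mm from the left one.
- mallet: mallet, 0.3 kg: round dark rubber head with a steel band, 36 mm diameter, 136 mm long, with domed ends, on a light wooden handle of 22 x 22 mm section. Origin = mallet_grip; y = along the handle to the head; x = along the head (tips at x = +-68 mm); z up as it lies on its rest.
- mallet_grip (a point): where to hold the mallet: on the handle's axis, 45 mm from the middle of the head, 60 mm above the bench while on the rest. The handle is 22 mm wide and goes on 150 mm behind this point; it is free for 27 mm to the head and 99 mm to the rest's notch, with 48 mm free below it on the rest.
- mallet_head (a point): the middle of the mallet's head, 45 mm from mallet_grip along the handle; axes of the mallet.
- rest_seat (a point): the wooden mallet rest, fixed to the bench: where mallet_grip lies when the mallet is home, 60 mm above the bench; y = towards the head. The head lies on a block 42 mm high with a lip beyond it, the handle in a notch 32 mm wide, 99 to 121 mm behind this point, floor 49 mm and side walls 73 mm high.
- shin_plate: matte black carbon shin plate lying flat, 200 x 45 x 6 mm; a bystander. Origin: about the middle, at its underside.
- spare_bushing_a: loose yellow polymer bushing standing on its 36 mm flange, 24 mm high; a bystander. Origin: about the middle, at its underside.
- spare_bushing_b: second loose yellow polymer bushing, the same; a bystander. Origin: about the middle, at its underside.
- spare_sleeve: short loose bronze sleeve standing upright, 26 mm diameter, 60 mm high; a bystander. Origin: about the middle, at its underside.
- hex_driver: small driver with a green handle lying on the bench, about 200 mm long; a bystander. Origin: about the middle, at its underside.
Mind the look-alikes: they are no part of the job. There is more than one size of the mallet; the job needs the largest.

How it is judged (in metres and radians):
On the way, in this order (a step that is already met when the one before it is completed fails the run):
1. the mallet is lifted clear of its rest (height (world z) of each of mallet_head, mallet_grip above 0.085 m), for 0.1 s.
2. both bushings are out at their retaining pins, while the mallet is away from its rest (value of joint each of left_bushing, right_bushing above 0.0055 m and distance between mallet_grip and rest_seat above 0.05 m), for 0.1 s.
At the end, for the whole second after the job is handed in: Both bushings are at least 5.5 mm out of 7 mm; the mallet lies still in its rest, its grip point within 15 mm of rest_seat, head to the head block and handle within 7 degrees of the rest's direction; the robot touches nothing (value of joint each of left_bushing, right_bushing above 0.0055 m and distance between mallet_grip and rest_seat below 0.015 m and angle between the y axis of mallet and the y axis of rest_seat, either way round below 0.12 rad and y of mallet_head in the frame of rest_seat above 0.03 m and linear speed of mallet below 0.02 m/s).
It fails at once if anything presses on the knee frame, its bushings or the sleeve with more than 15 N (contact force between anything else and knee_frame above 15 N).
It fails at once if the sleeve is pushed on after it binds, 3 to 4 N beyond the force that moved it (bores strained over 0.0015 rad) (value of joint bore_strain above 0.0015 rad or value of joint bore_strain below -0.0015 rad).
It fails at once if the gripper or arm itself pushes on the knee frame, bushings or sleeve (over 2 N) (contact force between any of the fingers, the arm and knee_frame above 2 N).
It fails at once if a loose part around is shifted by more than 20 mm (distance of any of shin_plate, spare_bushing_a, spare_bushing_b, spare_sleeve, hex_driver from where it was at the start of the episode above 0.02 m).
It also fails if it takes over 72 s, if anything falls off the work surface, if the arm or the gripper's body presses on something with over 40 N, if the wrist force passes 120 N, or if a joint passes its speed limit or range.

## Working session

There is one attempt and no reset: what is moved stays moved. The work goes in short steps, Python scripts to look and compute and a tool call to move; the robot and the scene stay as the last step left them, time stands still between calls to the robot, and variables do not carry over. Pictures are saved under pics/ and viewed, and the job is handed in when it is done.

Besides the shell and the picture viewer there is one more tool, called as name(argument=value, ...) on one line, values as JSON. play_rows: Moves the arm, as the interface text tells. Its arguments: {"type":"object","properties":{"increments":{"type":"array","items":{"type":"object","properties":{"dx":{"type":"number"},"dy":{"type":"number"},"dz":{"type":"number"},"rx":{"type":"number"},"ry":{"type":"number"},"rz":{"type":"number"}}}},"fingers":{"type":"number"}},"required":["increments"]}

```bash
ls; mkdir -p pics; python3 - <<'E'
from cell import env, viewer
import cv2
print(env.state()); print(env.grasp_offset)
for n in ["scene","top","wrist"]:
    c=viewer.read_camera(n)
    cv2.imwrite(f"pics/{n}0.png",c["image"][:,:,::-1])
    print(n,{k:v for k,v in c.items() if k!="image"})
E
```

```text
pics
{'t': 0.0, 'joints': array([ 1.01139592e+00,  4.91562830e-01,  1.55944430e+00,  4.76735722e-05,
        1.09168266e+00, -1.05598516e-01]), 'qvel': array([ 0.00051505, -0.00058474, -0.00129865, -0.00043713, -0.0005621 ,
       -0.0002547 ]), 'tau': array([-1.86517187e-03, -6.12643075e+01, -2.58180499e+01,  6.91342587e-02,
        4.81123442e-02, -6.54783048e-05]), 'eef_pos': array([273.95127348, 561.72901543, 404.16137276]), 'tcp_rot': array([-3.14050609e+00, -1.57686799e-04,  2.68776867e+00]), 'ft_force': array([-0.45965784,  0.23438159, -0.2171899 ]), 'moment': array([-0.02807043, -0.00215778, -0.0227869 ]), 'opening': 1.0012327907279592}
171.3
scene {'fx': 451.0978115926892, 'fy': 451.0978115926892, 'cx': 318.52214451261796, 'cy': 235.14099633747338, 'k1': 0.0012861755111441258, 'rvec': array([ 1.15275149,  2.21178434, -1.09853176]), 'tvec': array([ 336.15680366, -165.3872061 , 1451.62656677])}
top {'fx': 507.6163469575054, 'fy': 507.6163469575054, 'cx': 323.0244249607043, 'cy': 245.49873547527827, 'k1': -0.14877339861199187, 'rvec': array([ 2.15793195, -2.10991508,  0.20840555]), 'tvec': array([ -58.61788885,  489.12128042, 1333.21167129])}
wrist {'fx': 372.4869260869631, 'fy': 372.4869260869631, 'cx': 320.4127351722641, 'cy': 241.56204391286724, 'k1': -0.05576773991789668, 'rvec': array([-2.44702319, -1.5285712 , -0.2241642 ]), 'tvec': array([-625.44301545,  -32.8478707 ,  391.7859633 ])}
```

View pics/scene0.png

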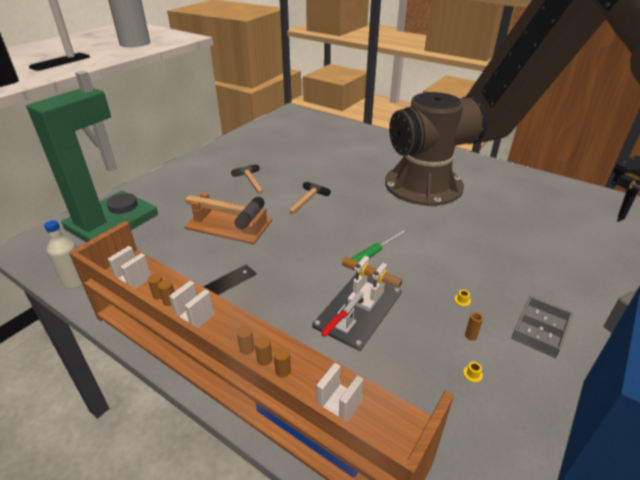

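View pics/top0.png

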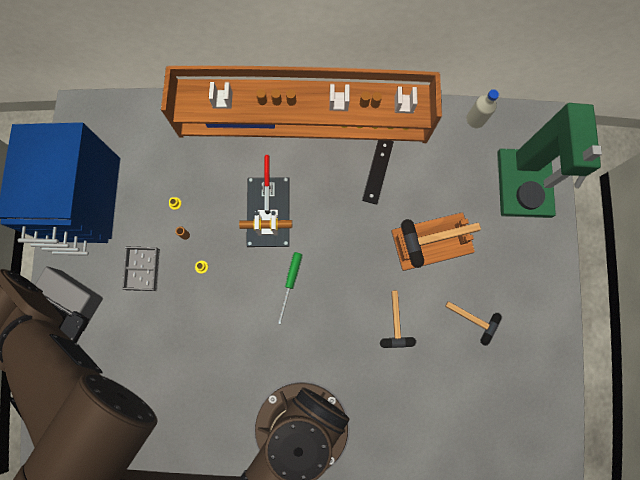

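View pics/wrist0.png

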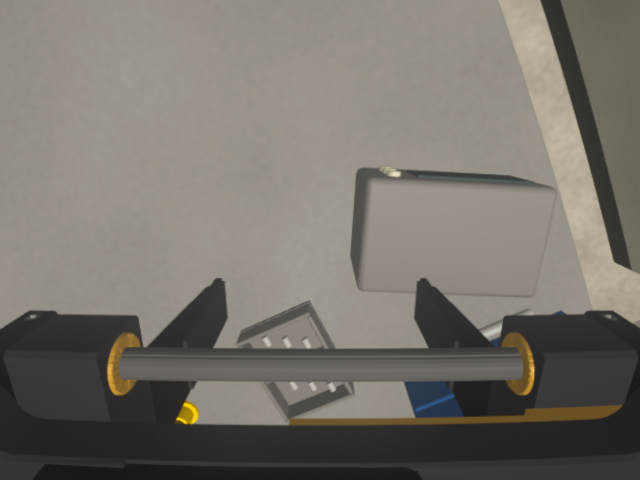

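The scene view shows the mallet on its wooden rest at about (230,212) and the frame with the bronze sleeve at (370,275). In the top view the head is at (412,243), the handle end at (480,228), the sleeve spans (240–292, 223), and two smaller mallets lie at (398,340) and (490,328). The wrist view shows none of these yet.

```bash
cat > h.py <<'E'
import numpy as np, cv2
from cell import env, viewer
from scipy.spatial.transform import Rotation as Ro
def cam(n,save=None):
    c=viewer.read_camera(n)
    if save: cv2.imwrite(f"pics/{save}.png",c["image"][:,:,::-1])
    c["R"]=cv2.Rodrigues(np.array(c["rvec"]))[0]; c["t"]=np.array(c["tvec"]); c["C"]=-c["R"].T@c["t"]
    return c
def ray(c,u,v):
    d=np.array([(u-c["cx"])/c["fx"],(v-c["cy"])/c["fy"]]); s=d.copy()
    for _ in range(30): s=d/(1+c["k1"]*(s@s))
    r=c["R"].T@np.array([s[0],s[1],1]); return r/np.linalg.norm(r)
def onz(c,u,v,z):
    r=ray(c,u,v); return c["C"]+r*(z-c["C"][2])/r[2]
def proj(c,p):
    q=c["R"]@np.asarray(p,float)+c["t"]; s=q[:2]/q[2]; s=s*(1+c["k1"]*(s@s))
    return np.array([s[0]*c["fx"]+c["cx"],s[1]*c["fy"]+c["cy"]])
def tri(obs):
    A=np.zeros((3,3));b=np.zeros(3)
    for c,u,v in obs:
        r=ray(c,u,v);P=np.eye(3)-np.outer(r,r);A+=P;b+=P@c["C"]
    x=np.linalg.solve(A,b); return x,[np.linalg.norm((np.eye(3)-np.outer(ray(c,u,v),ray(c,u,v)))@(x-c["C"])) for c,u,v in obs]
def crop(c,u,v,w,h,s,name):
    im=c["image"][max(0,v-h//2):v+h//2,max(0,u-w//2):u+w//2,::-1]
    cv2.imwrite(f"pics/{name}.png",cv2.resize(im,None,fx=s,fy=s,interpolation=cv2.INTER_CUBIC))
def rows(T_pos):
    """tool-frame shift (mm) from current measured TCP to world target"""
    s=env.state();R=Ro.from_euler('xyz',s["tcp_rot"]).as_matrix()
    return R.T@(np.asarray(T_pos)-s["eef_pos"])
E
python3 - <<'E'
from h import *
t=cam("top"); s=cam("scene")
crop(t,435,240,120,90,6,"topm"); crop(t,266,205,80,120,5,"topk"); crop(s,230,212,120,90,6,"scm"); crop(s,365,280,120,100,6,"sck")
for p in [(412,243),(480,228),(240,223),(292,223)]: print(p,onz(t,*p,60 if p[0]>400 else 75))
E
```

```text
(412, 243) [ 500.16710424 -288.01011154   60.        ]
(480, 228) [ 546.91480732 -478.93620197   60.        ]
(240, 223) [540.6652072  176.45314573  75.        ]
(292, 223) [543.91451254  37.03610482  75.        ]
```

View pics/topm.png

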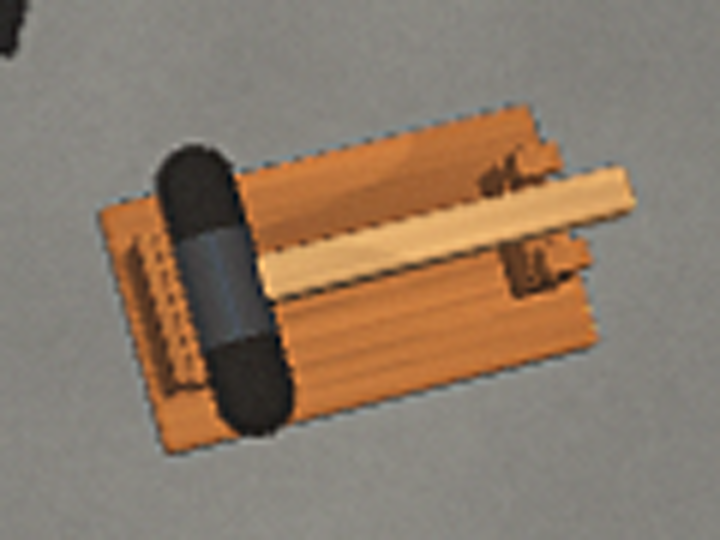

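View pics/topk.png

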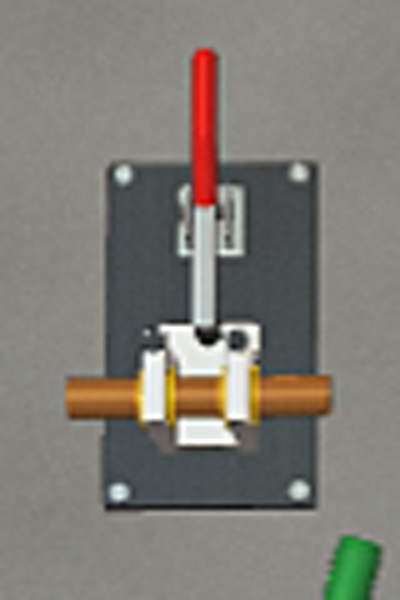

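View pics/scm.png

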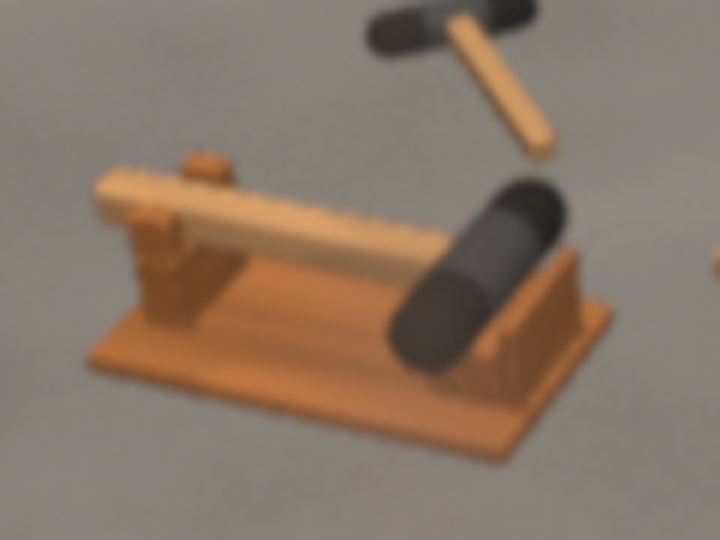

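View pics/sck.png

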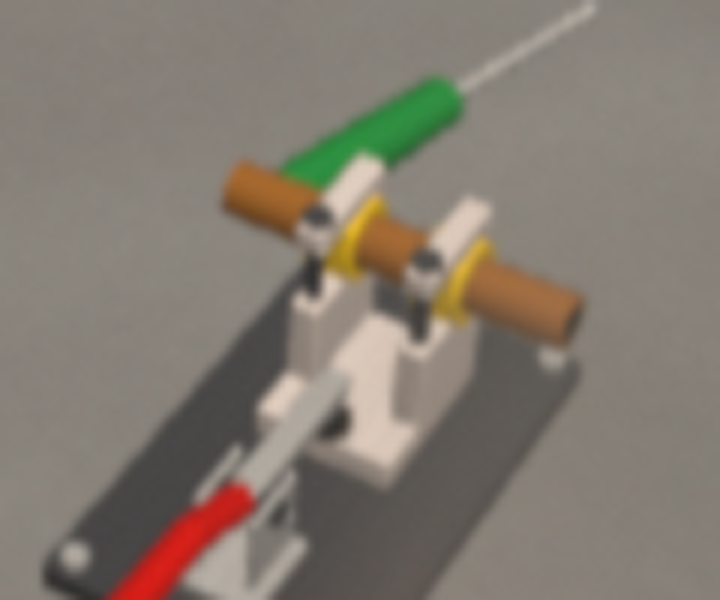

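The crops show the mallet's head pointing to the robot's left (head end ≈ (412,243), handle end ≈ (480,228) in the top view) and the sleeve nearly parallel to world y. Next I'll locate the wrist camera relative to the tool so I can plan close-ups.

```bash
python3 - <<'E'
from h import *
w=cam("wrist"); s=env.state()
R=Ro.from_euler('xyz',s["tcp_rot"]).as_matrix()
print("cam in tool",R.T@(w["C"]-s["eef_pos"])); print("cam axes in tool (cols)",R.T@w["R"].T)
# waypoint over frame: TCP at (440,100,420) yaw 91deg
yaw=np.deg2rad(91); Rt=Ro.from_euler('xyz',[np.pi,0,yaw]).as_matrix()
print("shift",R.T@(np.array([450,110,420])-s["eef_pos"]), "rv/6deg",Ro.from_matrix(R.T@Rt).as_rotvec(degrees=True)/6)
E
```

```text
cam in tool [81.09322922  0.70254276 19.95429325]
cam axes in tool (cols) [[-3.66637155e-04 -9.57648173e-01 -2.87940692e-01]
 [ 9.99999876e-01 -4.48491866e-04  2.18309911e-04]
 [-3.38203146e-04 -2.87940576e-01  9.57648219e-01]]
shift [-356.24239902 -328.87032619  -15.34808054] rv/6deg [-2.70075016e-03  1.57883507e-03  1.04999988e+01]
```

```bash
python3 - <<'E'
from h import *
s=env.state();R=Ro.from_euler('xyz',s["tcp_rot"]).as_matrix()
print(R.T@(np.array([540,120,430])-s["eef_pos"]))
E
```

```text
[-432.75008132 -280.43208875  -25.36365353]
```

play_rows(increments=[{"dx": -33, "dy": -21, "dz": -3, "rz": 0.8}, {"dx": -66, "dy": -43, "dz": -6, "rz": 1.6}, {"dx": -100, "dy": -65, "dz": -8, "rz": 2.4}, {"dx": -133, "dy": -86, "dz": -10, "rz": 3.3}, {"dx": -166, "dy": -108, "dz": -12, "rz": 4.1}, {"dx": -200, "dy": -130, "dz": -14, "rz": 4.9}, {"dx": -233, "dy": -151, "dz": -16, "rz": 5.7}, {"dx": -266, "dy": -172, "dz": -18, "rz": 6.6}])

```text
invalid input
```

play_rows(increments=[{"dx": -33, "dy": -21, "dz": -3, "rx": 0, "ry": 0, "rz": 0.8}, {"dx": -66, "dy": -43, "dz": -6, "rx": 0, "ry": 0, "rz": 1.6}, {"dx": -100, "dy": -65, "dz": -8, "rx": 0, "ry": 0, "rz": 2.4}, {"dx": -133, "dy": -86, "dz": -10, "rx": 0, "ry": 0, "rz": 3.3}, {"dx": -166, "dy": -108, "dz": -12, "rx": 0, "ry": 0, "rz": 4.1}, {"dx": -200, "dy": -130, "dz": -14, "rx": 0, "ry": 0, "rz": 4.9}, {"dx": -233, "dy": -151, "dz": -16, "rx": 0, "ry": 0, "rz": 5.7}, {"dx": -266, "dy": -172, "dz": -18, "rx": 0, "ry": 0, "rz": 6.6}], fingers=1)

```text
t: 0.97
eef_pos: [438.2, 288.8, 422.9]
tcp_rot: [3.142, 0.0, 1.993]
ft_force: [1.5, 1.2, -0.5]
opening: 1.003
```

```bash
cat >> h.py <<'E'
def plan(pos,yaw_deg):
    s=env.state();R=Ro.from_euler('xyz',s["tcp_rot"]).as_matrix()
    Rt=Ro.from_euler('xyz',[np.pi,0,np.deg2rad(yaw_deg)]).as_matrix()
    print("shift",np.round(R.T@(np.array(pos)-s["eef_pos"]),2),"rot/6",np.round(Ro.from_matrix(R.T@Rt).as_rotvec(degrees=True)/6,3), "yaw",np.rad2deg(s["tcp_rot"][2]),"pos",np.round(s["eef_pos"],2),"t",s["t"],"f",np.round(s["ft_force"],2))
E
python3 -c "
from h import *
plan([540,120,430],91)"
```

```text
shift [-195.65   23.74   -7.1 ] rot/6 [0.000e+00 1.000e-03 3.862e+00] yaw 114.17498903808232 pos [438.22 288.76 422.87] t 0.9667 f [ 1.51  1.23 -0.54]
```

play_rows(increments=[{"dx": -33, "dy": 4, "dz": -1, "rx": 0, "ry": 0, "rz": 0.6}, {"dx": -66, "dy": 8, "dz": -2, "rx": 0, "ry": 0, "rz": 1.3}, {"dx": -98, "dy": 12, "dz": -3, "rx": 0, "ry": 0, "rz": 1.9}, {"dx": -131, "dy": 16, "dz": -5, "rx": 0, "ry": 0, "rz": 2.6}, {"dx": -164, "dy": 20, "dz": -6, "rx": 0, "ry": 0, "rz": 3.3}, {"dx": -196, "dy": 24, "dz": -7, "rx": 0, "ry": 0, "rz": 3.86}, {"dx": -196, "dy": 24, "dz": -7, "rx": 0, "ry": 0, "rz": 3.86}, {"dx": -196, "dy": 24, "dz": -7, "rx": 0, "ry": 0, "rz": 3.86}], fingers=1)

```text
t: 1.63
eef_pos: [540.9, 118.5, 429.7]
tcp_rot: [-3.141, 0.0, 1.586]
ft_force: [-0.7, 1.0, 0.5]
opening: 0.999
```

```bash
python3 - <<'E'
from h import *
import pickle
c=cam("wrist","w1"); pickle.dump(c,open("w1.pkl","wb"))
plan([540,20,430],91)
E
```

```text
shift [-99.46  -2.06  -0.31] rot/6 [-0.004 -0.    -0.003] yaw 90.98156628869867 pos [540.36 119.48 429.7 ] t 1.6833 f [-0.31  0.2   0.25]
```

View pics/w1.png

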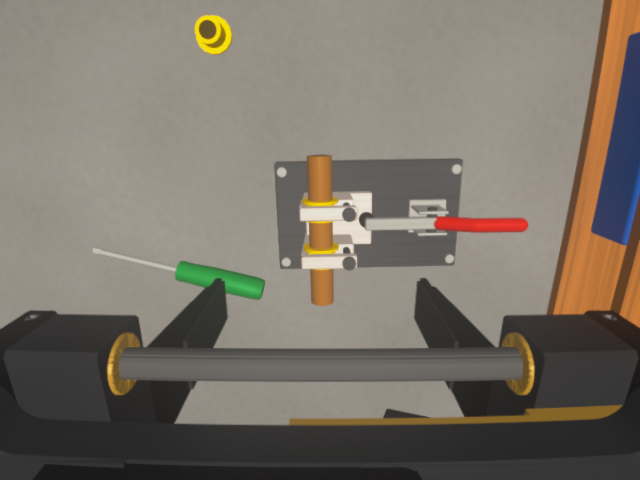

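The wrist view is clear. The sleeve runs from (319,157) at its left end to (322,304) at its right end, with the cheeks at rows ~205 and ~255, the pins at (349,213) and (349,263), and the green driver at (220,280). I'll take a second view further right.

play_rows(increments=[{"dx": -35, "dy": 0, "dz": 0, "rx": 0, "ry": 0, "rz": 0}, {"dx": -70, "dy": 0, "dz": 0, "rx": 0, "ry": 0, "rz": 0}, {"dx": -100, "dy": 0, "dz": 0, "rx": 0, "ry": 0, "rz": 0}, {"dx": -100, "dy": 0, "dz": 0, "rx": 0, "ry": 0, "rz": 0}, {"dx": -100, "dy": 0, "dz": 0, "rx": 0, "ry": 0, "rz": 0}], fingers=1)

```text
t: 2.1
eef_pos: [541.7, 19.5, 429.7]
tcp_rot: [-3.141, -0.0, 1.588]
ft_force: [-0.1, 0.5, -0.2]
opening: 1.001
```

```bash
cat > ends.py <<'E'
from h import *
def sleeve(c,lo=(5,120,60),hi=(17,255,230),minarea=200,box=None):
    hsv=cv2.cvtColor(c["image"],cv2.COLOR_RGB2HSV); m=cv2.inRange(hsv,lo,hi)
    return m
E
python3 - <<'E'
from h import *
from ends import *
import pickle
c2=cam("wrist","w2"); pickle.dump(c2,open("w2.pkl","wb"))
c1=pickle.load(open("w1.pkl","rb"))
for c in (c1,c2):
    m=sleeve(c); m[:, :250]=0; m[:,400:]=0; m[345:]=0
    n,l,st,ce=cv2.connectedComponentsWithStats(m)
    print([(list(st[i]),np.round(ce[i],1)) for i in range(1,n) if st[i][4]>60])
    print(c["image"][170,320],c["image"][200,320])
plan([540,-100,430],104)
E
```

```text
[([np.int32(307), np.int32(156), np.int32(25), np.int32(45), np.int32(1071)], array([319.4, 177.8])), ([np.int32(310), np.int32(223), np.int32(23), np.int32(26), np.int32(549)], array([320.6, 235.6])), ([np.int32(311), np.int32(269), np.int32(22), np.int32(37), np.int32(745)], array([321.8, 286.8]))]
[192 128  62] [190 128  61]
[([np.int32(308), np.int32(29), np.int32(26), np.int32(52), np.int32(1276)], array([320.5,  54.6])), ([np.int32(309), np.int32(105), np.int32(25), np.int32(32), np.int32(741)], array([321.6, 120.2])), ([np.int32(311), np.int32(160), np.int32(24), np.int32(44), np.int32(1022)], array([322.7, 181. ]))]
[181 120  61] [178 118  58]
shift [-120.23   -3.87   -0.28] rot/6 [-0.005 -0.004 -2.164] yaw 91.01555883524621 pos [541.74  20.28 429.76] t 2.15 f [-0.28  0.33  0.22]
```

View pics/w2.png

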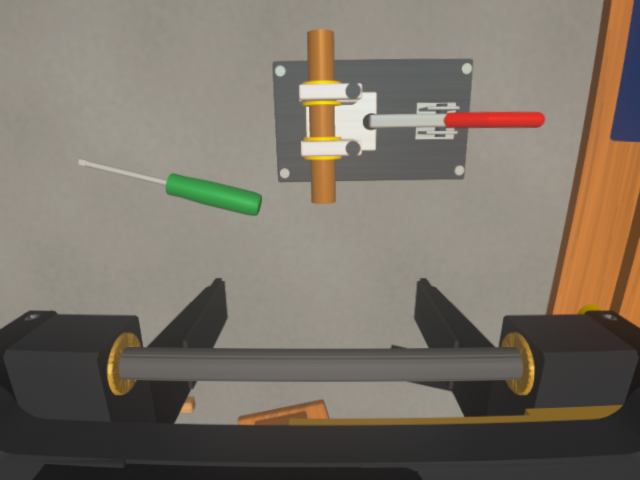

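```bash
python3 - <<'E'
from h import *
import pickle
c1=pickle.load(open("w1.pkl","rb"));c2=pickle.load(open("w2.pkl","rb"))
t=cam("top")
print("C1",c1["C"],"C2",c2["C"])
m=lambda c:None
# right end top rim: last row
from ends import sleeve
for c,n in((c1,1),(c2,2)):
    mm=sleeve(c); mm[:,:250]=0; mm[:,400:]=0; mm[345:]=0
    ys,xs=np.nonzero(mm); 
    # subpixel midline fit per row
    rows_=[(y,xs[ys==y].min(),xs[ys==y].max()) for y in range(ys.min(),ys.max()+1) if (ys==y).sum()>18]
    r=np.array(rows_); p=np.polyfit(r[:,0],(r[:,1]+r[:,2])/2,1); print(n,p,ys.min(),ys.max())
    np.save(f"ml{n}.npy",p)
    for y in (ys.min(),ys.max()+1):
        u=np.polyval(p,y); print(" end",u,y,onz(c,u,y,86),onz(c,u,y,75))
p1,p2=np.load("ml1.npy"),np.load("ml2.npy")
print(tri([(c1,np.polyval(p1,306),306),(c2,np.polyval(p2,204),204)]))
# pins & rear bolts: plate corner bolts z~12
for a,b in [((282,172),(280,71)),((286,262),(285,174)),((457,169),(467,69)),((449,259),(459,171)),((349,214),(353,91)),((349,263),(353,148))]:
    print(a,tri([(c1,*a),(c2,*b)]))
E
```

```text
C1 [540.26260096 200.4070401  409.76959045] C2 [540.94837534 101.40117783 409.89160046]
1 [2.12452572e-02 3.15628424e+02] 156 305
 end 318.9426836675405 156 [539.47615597 179.29982784  86.        ] [539.44943667 178.58271499  75.        ]
 end 322.12947225062806 306 [544.47841897  38.79939337  86.        ] [544.62165045  33.30880943  75.        ]
2 [1.75128187e-02 3.19596366e+02] 29 203
 end 320.1042376007099 29 [539.47271983 179.14672172  86.        ] [539.42260365 181.78711431  75.        ]
 end 323.16898086519325 204 [544.44329399  38.94935308  86.        ] [544.56198835  36.82836547  75.        ]
(array([544.45502262,  39.04392452,  86.48998952]), [np.float64(0.017015290834951687), np.float64(0.01701529083475887)])
(282, 172) (array([500.5121357 , 157.6350853 ,  14.93744386]), [np.float64(0.2168396433647014), np.float64(0.21683964336463227)])
(286, 262) (array([503.88002076,  56.30379807,  11.98835748]), [np.float64(0.31305169502499314), np.float64(0.3130516950249605)])
(457, 169) (array([685.4593341, 163.9858053,  14.2269358]), [np.float64(0.021961260715683408), np.float64(0.021961260715820614)])
(449, 259) (array([688.31253332,  63.2586488 ,  14.18766565]), [np.float64(0.1441986507820212), np.float64(0.14419865078206695)])
(349, 214) (array([565.97728476, 131.92760516,  98.34688457]), [np.float64(0.11507069995821038), np.float64(0.1150706999583305)])
(349, 263) (array([567.47267126,  88.15680168, 100.25473081]), [np.float64(0.13260869896241465), np.float64(0.13260869896224978)])
```

```bash
python3 - <<'E'
from h import *
plan([516,-340,420],104)
E
```

```text
shift [-360.15  -32.44    9.68] rot/6 [-0.004 -0.003 -2.157] yaw 91.05709283393345 pos [541.79  20.69 429.77] t 2.2 f [-0.02  0.26  0.28]
```

play_rows(increments=[{"dx": -38, "dy": -3, "dz": 1, "rx": 0, "ry": 0, "rz": -0.3}, {"dx": -76, "dy": -6, "dz": 2, "rx": 0, "ry": 0, "rz": -0.6}, {"dx": -114, "dy": -9, "dz": 3, "rx": 0, "ry": 0, "rz": -0.9}, {"dx": -152, "dy": -13, "dz": 4, "rx": 0, "ry": 0, "rz": -1.2}, {"dx": -190, "dy": -17, "dz": 5, "rx": 0, "ry": 0, "rz": -1.5}, {"dx": -228, "dy": -21, "dz": 6, "rx": 0, "ry": 0, "rz": -1.8}, {"dx": -266, "dy": -24, "dz": 7, "rx": 0, "ry": 0, "rz": -2.1}, {"dx": -304, "dy": -28, "dz": 8, "rx": 0, "ry": 0, "rz": -2.16}], fingers=1)

```text
t: 2.87
eef_pos: [519.8, -284.0, 421.8]
tcp_rot: [-3.141, -0.0, 1.82]
ft_force: [0.8, 0.4, -1.0]
opening: 0.999
```

play_rows(increments=[{"dx": -15, "dy": 0, "dz": 0, "rx": 0, "ry": 0, "rz": 0}, {"dx": -20, "dy": 0, "dz": 0, "rx": 0, "ry": 0, "rz": 0}, {"dx": -20, "dy": 0, "dz": 0, "rx": 0, "ry": 0, "rz": 0}], fingers=1)

```text
t: 3.12
eef_pos: [525.3, -302.9, 421.4]
tcp_rot: [-3.141, -0.001, 1.82]
ft_force: [-0.2, 0.1, 0.6]
opening: 1.002
```

```bash
python3 - <<'E'
from h import *
import pickle
c=cam("wrist","w3"); pickle.dump(c,open("w3.pkl","wb"))
plan([540,-440,420],104)
E
```

```text
shift [-137.4   -19.81    1.32] rot/6 [-0.004 -0.011  0.054] yaw 104.32382124803937 pos [ 525.2  -301.98  421.47] t 3.1667 f [ 0.84  0.38 -0.87]
```

View pics/w3.png

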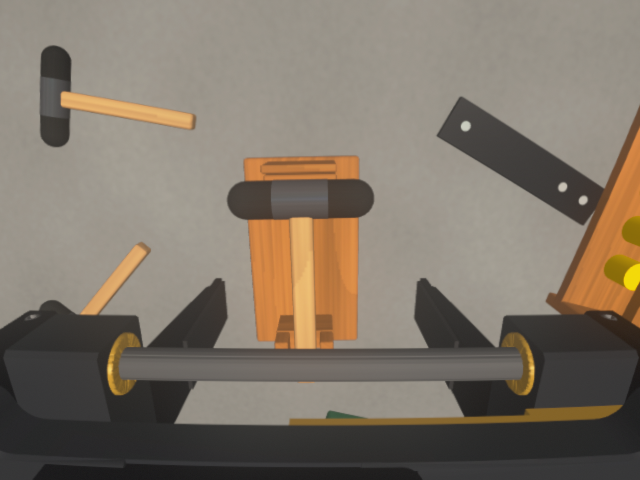

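The wrist view shows the head centred at (301,199), spanning x 228–373, with the handle running down to ~(305,345) between the notch walls. I'll take a second view further back.

play_rows(increments=[{"dx": -36, "dy": -6, "dz": 0, "rx": 0, "ry": 0, "rz": 0}, {"dx": -72, "dy": -12, "dz": 0, "rx": 0, "ry": 0, "rz": 0}, {"dx": -105, "dy": -18, "dz": 0, "rx": 0, "ry": 0, "rz": 0}, {"dx": -105, "dy": -18, "dz": 0, "rx": 0, "ry": 0, "rz": 0}, {"dx": -105, "dy": -18, "dz": 0, "rx": 0, "ry": 0, "rz": 0}], fingers=1)

```text
t: 3.58
eef_pos: [534.3, -407.4, 420.9]
tcp_rot: [-3.141, -0.002, 1.821]
ft_force: [-0.9, 0.4, -0.1]
opening: 0.999
```

```bash
python3 - <<'E'
from h import *
import pickle
c=cam("wrist","w4"); pickle.dump(c,open("w4.pkl","wb"))
c3=pickle.load(open("w3.pkl","rb"))
for c in (c3,c):
    print(c["C"])
    g=cv2.cvtColor(c["image"],cv2.COLOR_RGB2HSV)
    dark=cv2.inRange(c["image"],(0,0,0),(85,85,95)); dark[:,:200]=0; dark[:,400:]=0; dark[300:]=0
    n,l,st,ce=cv2.connectedComponentsWithStats(dark)
    print("dark",[(list(map(int,st[i])),np.round(ce[i],1)) for i in range(1,n) if st[i][4]>300])
    print("px handle",g[260,300],"base",g[260,265],g[320,300])
E
```

```text
[ 505.81955299 -223.48058877  401.54769108]
dark [([228, 181, 61, 38, 1497], array([251.4, 200.2])), ([312, 180, 61, 38, 1579], array([347.7, 198.4])), ([200, 279, 26, 21, 389], array([213.8, 291.1]))]
px handle [ 17 135 226] base [ 14 174 214] [ 17 133 234]
[ 514.67453887 -327.99059006  401.17554434]
dark [([240, 56, 159, 47, 4694], array([318.9,  80.6])), ([200, 278, 26, 22, 399], array([214., 291.]))]
px handle [ 14 170 211] base [ 17  30 153] [ 18  29 152]
```

View pics/w4.png

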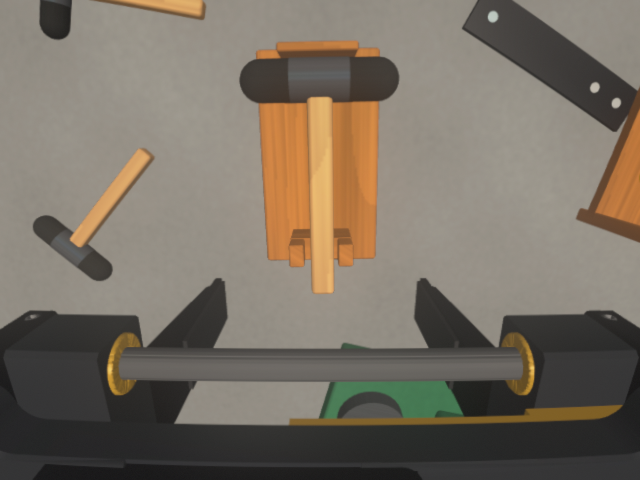

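```bash
python3 - <<'E'
from h import *
import pickle
c3=pickle.load(open("w3.pkl","rb"));c4=pickle.load(open("w4.pkl","rb"))
A=tri([(c3,228,200.5),(c4,240,82)]); B=tri([(c3,373.5,198),(c4,399,78)])
print(A,B); h=(A[0]+B[0])/2; d=B[0]-A[0]; print("head mid",h,"len",np.linalg.norm(d),"ang",np.rad2deg(np.arctan2(d[1],d[0])))
lines={}
for n,c,r0,r1 in((3,c3,225,310),(4,c4,105,225)):
    g=cv2.cvtColor(c["image"],cv2.COLOR_RGB2HSV)
    m=((g[...,0]>=14)&(g[...,0]<=21)&(g[...,1]<152)&(g[...,1]>80)&(g[...,2]>140)).astype(np.uint8); m[:,:280]=0; m[:,345:]=0
    m=cv2.medianBlur(m,3)
    r=[]
    for y in range(r0,r1):
        xs=np.nonzero(m[y])[0]
        if len(xs)>10: r.append((y,xs.min(),xs.max()+1))
    r=np.array(r); pl=np.polyfit(r[:,0],r[:,1],1);pr=np.polyfit(r[:,0],r[:,2],1)
    print(n,len(r),"resid",np.std(r[:,1]-np.polyval(pl,r[:,0])),np.std(r[:,2]-np.polyval(pr,r[:,0])),pl,pr)
    lines[n]=(pl,pr)
    if n==4:
        ys=np.nonzero(m[:,305:335].sum(1)>10)[0]; print("end row",ys.max(), ys.min())
    else: print("top row",np.nonzero(m[:,295:310].sum(1)>8)[0].min())
    # top face z=71 points
    for y in (r0,r1):
        a=onz(c,np.polyval(pl,y),y,71);b=onz(c,np.polyval(pr,y),y,71); print(y,a,b,np.linalg.norm(a-b))
# handle z by width: triangulate handle end / head-joint
E
```

```text
(array([ 437.71030955, -305.13473761,   59.41530101]), [np.float64(0.1437722004297448), np.float64(0.14377220042975888)]) (array([ 568.03007335, -269.03002294,   63.50635977]), [np.float64(0.2682115320162809), np.float64(0.2682115320161906)])
head mid [ 502.87019145 -287.08238027   61.46083039] len 135.2905318967156 ang 15.485238660494417
3 85 resid 0.28361186024354473 0.28951727605697886 [4.34434239e-02 2.79753547e+02] [2.27867891e-02 3.08280633e+02]
top row 217
225 [ 499.02202012 -310.89646511   71.        ] [ 520.19121542 -305.52524885   71.        ] 21.839981535505327
310 [ 521.68270275 -393.85255166   71.        ] [ 542.74347443 -388.48305191   71.        ] 21.734480236448604
4 120 resid 0.27646302238933024 0.27208209273137063 [2.79915272e-02 3.03903727e+02] [5.42746024e-03 3.32232183e+02]
end row 293 97
105 [ 498.38362938 -310.18949597   71.        ] [ 519.50358538 -304.80054904   71.        ] 21.796634843577166
225 [ 526.07743302 -410.31915178   71.        ] [ 546.64599542 -405.06932006   71.        ] 21.227964860840697
```

```bash
python3 - <<'E'
from h import *
plan([512.7,-320.8,231],105.3)
E
```

```text
shift [ 88.     0.54 190.32] rot/6 [-0.006 -0.021 -0.152] yaw 104.3862975721476 pos [ 534.26 -406.54  421.13] t 3.6333 f [-0.23  0.59 -0.38]
```

play_rows(increments=[{"dx": 35, "dy": 0, "dz": 10, "rx": 0, "ry": 0, "rz": -0.05}, {"dx": 65, "dy": 0, "dz": 30, "rx": 0, "ry": 0, "rz": -0.1}, {"dx": 82, "dy": 0, "dz": 60, "rx": 0, "ry": 0, "rz": -0.15}, {"dx": 88, "dy": 0.5, "dz": 95, "rx": 0, "ry": 0, "rz": -0.15}, {"dx": 88, "dy": 0.5, "dz": 120, "rx": 0, "ry": 0, "rz": -0.15}, {"dx": 88, "dy": 0.5, "dz": 130, "rx": 0, "ry": 0, "rz": -0.15}, {"dx": 88, "dy": 0.5, "dz": 130, "rx": 0, "ry": 0, "rz": -0.15}], fingers=1)

```text
t: 4.22
eef_pos: [512.9, -319.2, 290.0]
tcp_rot: [-3.139, -0.005, 1.839]
ft_force: [-0.4, 0.1, 0.3]
opening: 1.002
```

```bash
python3 - <<'E'
from h import *
c=cam("wrist","w5")
plan([512.7,-320.8,231],105.3)
E
```

```text
shift [-0.91 -0.62 60.55] rot/6 [-0.01  -0.028  0.011] yaw 105.36306306269984 pos [ 513.17 -319.91  291.55] t 4.2667 f [ 0.71 -0.23 -0.36]
```

View pics/w5.png

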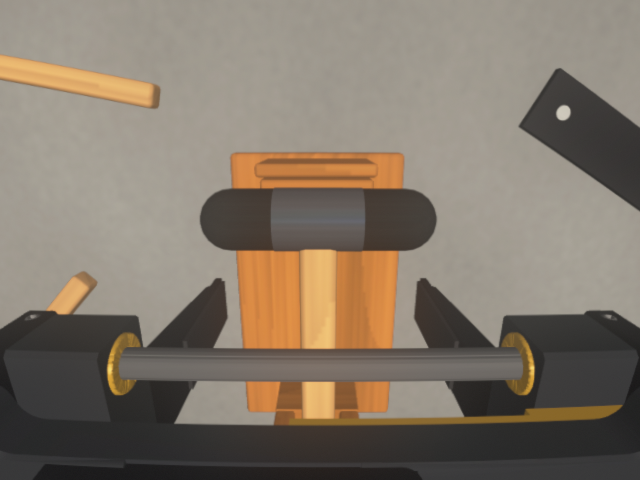

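The handle at x ≈ 318 is centred between the fingertips (222 and 420) and aligned with them. Descending to grip.

play_rows(increments=[{"dx": -0.5, "dy": -0.5, "dz": 20, "rx": 0, "ry": 0, "rz": 0}, {"dx": -0.5, "dy": -0.5, "dz": 40, "rx": 0, "ry": 0, "rz": 0}, {"dx": -0.5, "dy": -0.5, "dz": 54, "rx": 0, "ry": 0, "rz": 0}, {"dx": -0.5, "dy": -0.5, "dz": 60, "rx": 0, "ry": 0, "rz": 0}, {"dx": -0.5, "dy": -0.5, "dz": 60, "rx": 0, "ry": 0, "rz": 0}, {"dx": -0.5, "dy": -0.5, "dz": 60, "rx": 0, "ry": 0, "rz": 0}], fingers=1)

```text
t: 4.77
eef_pos: [513.1, -320.5, 232.9]
tcp_rot: [-3.142, -0.002, 1.839]
ft_force: [0.2, -0.0, -0.7]
opening: 1.001
```

play_rows(increments=[{"dx": 0, "dy": 0, "dz": 0, "rx": 0, "ry": 0, "rz": 0}, {"dx": 0, "dy": 0, "dz": 0, "rx": 0, "ry": 0, "rz": 0}, {"dx": 0, "dy": 0, "dz": 0, "rx": 0, "ry": 0, "rz": 0}, {"dx": 0, "dy": 0, "dz": 0, "rx": 0, "ry": 0, "rz": 0}, {"dx": 0, "dy": 0, "dz": 0, "rx": 0, "ry": 0, "rz": 0}, {"dx": 0, "dy": 0, "dz": 0, "rx": 0, "ry": 0, "rz": 0}, {"dx": 0, "dy": 0, "dz": 0, "rx": 0, "ry": 0, "rz": 0}, {"dx": 0, "dy": 0, "dz": 0, "rx": 0, "ry": 0, "rz": 0}], fingers=0)

```text
t: 5.43
eef_pos: [513.1, -320.5, 232.9]
tcp_rot: [-3.141, -0.002, 1.839]
ft_force: [-0.4, 0.0, -0.5]
opening: 0.493
```

```bash
python3 - <<'E'
from h import *
plan([512.7,-320.8,331],105.3); s=env.state(); print(s["opening"],s["moment"])
E
```

```text
shift [ 1.000e-02 -4.600e-01 -9.811e+01] rot/6 [-0.001 -0.016  0.011] yaw 105.36579122662135 pos [ 513.08 -320.53  232.89] t 5.4333 f [-0.4   0.02 -0.47]
0.4933759286223869 [-0.07138194  0.02802968 -0.02399516]
```

play_rows(increments=[{"dx": 0, "dy": 0, "dz": 0, "rx": 0, "ry": 0, "rz": 0}, {"dx": 0, "dy": 0, "dz": 0, "rx": 0, "ry": 0, "rz": 0}, {"dx": 0, "dy": 0, "dz": 0, "rx": 0, "ry": 0, "rz": 0}, {"dx": 0, "dy": 0, "dz": 0, "rx": 0, "ry": 0, "rz": 0}, {"dx": 0, "dy": 0, "dz": 0, "rx": 0, "ry": 0, "rz": 0}, {"dx": 0, "dy": 0, "dz": 0, "rx": 0, "ry": 0, "rz": 0}, {"dx": 0, "dy": 0, "dz": 0, "rx": 0, "ry": 0, "rz": 0}], fingers=0)

```text
t: 6.02
eef_pos: [513.0, -320.5, 232.9]
tcp_rot: [-3.141, -0.002, 1.839]
ft_force: [-0.3, -0.4, 0.2]
opening: 0.23
```

```bash
python3 - <<'E'
from h import *
plan([512.7,-320.8,331],105.3); s=env.state(); print(s["opening"],s["moment"])
E
```

```text
shift [ 1.000e-02 -4.100e-01 -9.814e+01] rot/6 [-0.003 -0.017  0.01 ] yaw 105.36284068864016 pos [ 513.02 -320.54  232.86] t 6.0167 f [-0.32 -0.39  0.22]
0.23023816402826947 [-0.16440393  0.26994881 -0.01643152]
```

Gripped (opening 0.230 ≈ 22 mm). This TCP pose, (513.0, −320.5, 232.9) at yaw 105.36°, is the return pose. Lifting.

play_rows(increments=[{"dx": 0, "dy": 0, "dz": -5, "rx": 0, "ry": 0, "rz": 0}, {"dx": 0, "dy": 0, "dz": -14, "rx": 0, "ry": 0, "rz": 0}, {"dx": 0, "dy": 0, "dz": -28, "rx": 0, "ry": 0, "rz": 0}, {"dx": 0, "dy": 0, "dz": -46, "rx": 0, "ry": 0, "rz": 0}, {"dx": 0, "dy": 0, "dz": -64, "rx": 0, "ry": 0, "rz": 0}, {"dx": 0, "dy": 0, "dz": -80, "rx": 0, "ry": 0, "rz": 0}, {"dx": 0, "dy": 0, "dz": -90, "rx": 0, "ry": 0, "rz": 0}, {"dx": 0, "dy": 0, "dz": -90, "rx": 0, "ry": 0, "rz": 0}], fingers=0)

```text
t: 6.68
eef_pos: [513.2, -320.7, 325.4]
tcp_rot: [3.14, 0.001, 1.839]
ft_force: [0.7, -0.3, -3.0]
opening: 0.231
```

```bash
python3 - <<'E'
from h import *
import pickle
c=cam("wrist","w6"); pickle.dump(c,open("w6.pkl","wb")); c=cam("scene","s6"); crop(c,230,212,200,150,4,"s6c")
s=env.state(); print(s["opening"],s["moment"],s["ft_force"],s["eef_pos"],s["joints"])
E
```

```text
0.2287422870599329 [-0.07927619  0.04496862 -0.00958977] [ 0.89322395  0.69769748 -3.22982704] [ 512.94224773 -320.55133359  322.81920203] [-6.67827943e-01  5.53234418e-01  1.69562973e+00  1.08324197e-03
  8.94152712e-01 -9.36663742e-01]
```

View pics/w6.png

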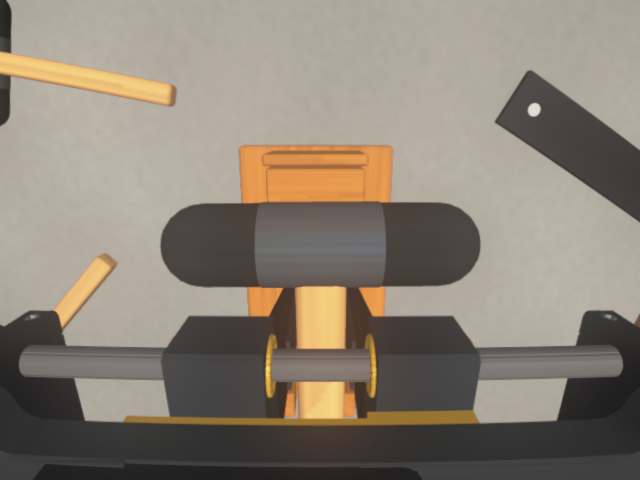

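View pics/s6c.png

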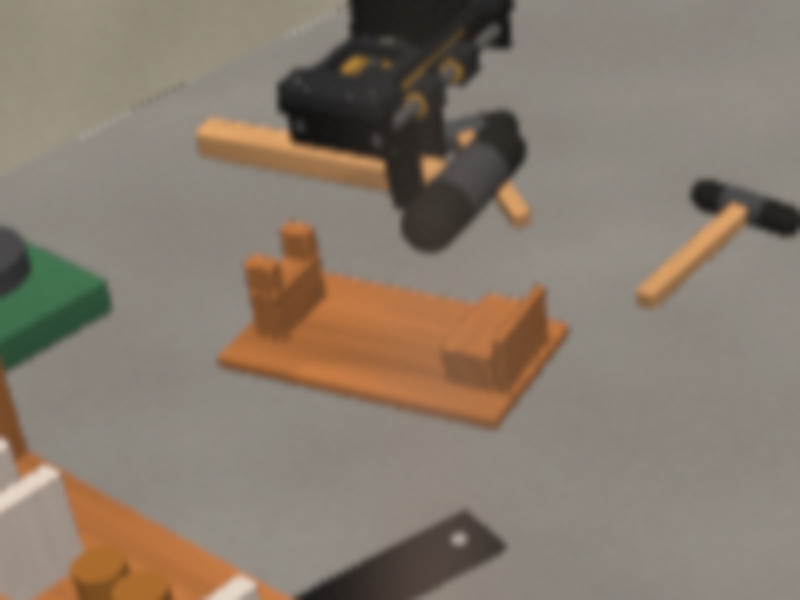

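The wrist and scene views show the mallet lifted clear and level, with the head at (320,245) square in the gripper and the rest empty below. Next: move to 15 mm short of the sleeve's left end.

```bash
python3 - <<'E'
from h import *
plan([447.3,124.9,322],92.03)
t=cam("top")
import pickle
c1=pickle.load(open("w1.pkl","rb"));c2=pickle.load(open("w2.pkl","rb"))
print(tri([(c1,178,270),(c2,168,183)]),tri([(c1,262,290),(c2,259,206)]))
E
```

```text
shift [446.92  54.73   1.55] rot/6 [-0.003 -0.015  2.222] yaw 105.36425047483716 pos [ 512.94 -320.55  322.82] t 6.7833 f [ 0.89  0.7  -3.23]
(array([379.82339363,  45.80746553,  15.58412242]), [np.float64(0.44341503169112784), np.float64(0.4434150316911121)]) (array([475.46592037,  21.48333089,  12.44841426]), [np.float64(0.19671596050742682), np.float64(0.19671596050748352)])
```

play_rows(increments=[{"dx": 20, "dy": 2, "dz": 0, "rx": 0, "ry": 0, "rz": 0.1}, {"dx": 55, "dy": 6, "dz": 0, "rx": 0, "ry": 0, "rz": 0.3}, {"dx": 90, "dy": 11, "dz": 0, "rx": 0, "ry": 0, "rz": 0.5}, {"dx": 125, "dy": 15, "dz": 0, "rx": 0, "ry": 0, "rz": 0.7}, {"dx": 160, "dy": 19, "dz": 0, "rx": 0, "ry": 0, "rz": 0.9}, {"dx": 195, "dy": 24, "dz": 0, "rx": 0, "ry": 0, "rz": 1.1}, {"dx": 230, "dy": 28, "dz": 0, "rx": 0, "ry": 0, "rz": 1.3}, {"dx": 265, "dy": 32, "dz": 0, "rx": 0, "ry": 0, "rz": 1.5}], fingers=0)

```text
t: 7.5
eef_pos: [472.9, -55.0, 322.0]
tcp_rot: [-3.139, -0.003, 1.681]
ft_force: [0.7, 0.8, -2.9]
opening: 0.233
```

```bash
python3 - <<'E'
from h import *
plan([447.3,124.9,322],92.03)
E
```

```text
shift [181.62  -5.75   0.58] rot/6 [-0.028 -0.028  0.709] yaw 96.28566671744628 pos [472.9  -55.   322.02] t 7.5 f [ 0.69  0.81 -2.86]
```

play_rows(increments=[{"dx": 35, "dy": -1, "dz": 0, "rx": 0, "ry": 0, "rz": 0.2}, {"dx": 70, "dy": -2, "dz": 0, "rx": 0, "ry": 0, "rz": 0.4}, {"dx": 105, "dy": -3, "dz": 0, "rx": 0, "ry": 0, "rz": 0.6}, {"dx": 140, "dy": -4, "dz": 0, "rx": 0, "ry": 0, "rz": 0.71}, {"dx": 168, "dy": -5.5, "dz": 0, "rx": 0, "ry": 0, "rz": 0.71}, {"dx": 181.6, "dy": -5.7, "dz": 0, "rx": 0, "ry": 0, "rz": 0.71}, {"dx": 181.6, "dy": -5.7, "dz": 0, "rx": 0, "ry": 0, "rz": 0.71}, {"dx": 181.6, "dy": -5.7, "dz": 0, "rx": 0, "ry": 0, "rz": 0.71}], fingers=0)

```text
t: 8.17
eef_pos: [447.2, 125.3, 321.9]
tcp_rot: [-3.137, -0.003, 1.608]
ft_force: [0.0, -0.8, -3.1]
opening: 0.232
```

```bash
python3 - <<'E'
from h import *
plan([447.3,124.9,247.4],92.03)
cam("wrist","w7")
E
```

```text
shift [-0.57  0.44 74.51] rot/6 [-0.041 -0.024  0.018] yaw 92.13508664641728 pos [447.16 125.28 321.91] t 8.1667 f [ 0.02 -0.79 -3.14]
```

View pics/w7.png

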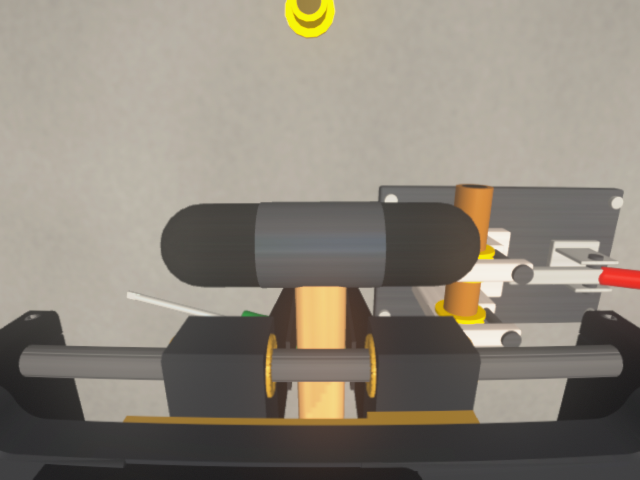

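The view shows the head at (320,245) still over the bench, with its tip near the sleeve (x 455–490) only because of its height. It's unobstructed, so I'll descend.

play_rows(increments=[{"dx": -0.5, "dy": 0, "dz": 15, "rx": -0.02, "ry": -0.02, "rz": 0.02}, {"dx": -0.5, "dy": 0, "dz": 35, "rx": -0.04, "ry": -0.02, "rz": 0.02}, {"dx": -0.5, "dy": 0, "dz": 55, "rx": -0.04, "ry": -0.02, "rz": 0.02}, {"dx": -0.5, "dy": 0, "dz": 69, "rx": -0.04, "ry": -0.02, "rz": 0.02}, {"dx": -0.5, "dy": 0, "dz": 74.5, "rx": -0.04, "ry": -0.02, "rz": 0.02}, {"dx": -0.5, "dy": 0, "dz": 74.5, "rx": -0.04, "ry": -0.02, "rz": 0.02}, {"dx": -0.5, "dy": 0, "dz": 74.5, "rx": -0.04, "ry": -0.02, "rz": 0.02}], fingers=0)

```text
t: 8.8
eef_pos: [447.4, 123.7, 247.7]
tcp_rot: [-3.141, -0.0, 1.604]
ft_force: [0.0, -0.2, -2.6]
opening: 0.229
```

```bash
python3 - <<'E'
from h import *
plan([447.3,124.9,247.4],92.03)
import pickle
c=cam("wrist","w8");pickle.dump(c,open("w8.pkl","wb"))
c=cam("scene","s8"); crop(c,350,270,160,120,5,"s8c")
F=[env.state()["ft_force"] for _ in range(3)]; print(np.array(F), env.state()["t"])
E
```

```text
shift [ 1.2  -0.06  0.29] rot/6 [-0.001 -0.004 -0.024] yaw 91.88423506678606 pos [447.4  123.7  247.69] t 8.8 f [ 0.04 -0.18 -2.59]
[[-1.19617402  0.17136193 -4.20541002]
 [-1.19617402  0.17136193 -4.20541002]
 [-1.19617402  0.17136193 -4.20541002]] 8.9
```

View pics/w8.png

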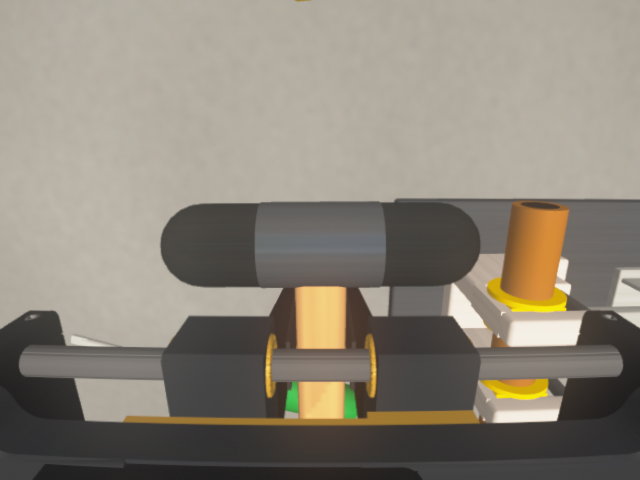

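View pics/s8c.png

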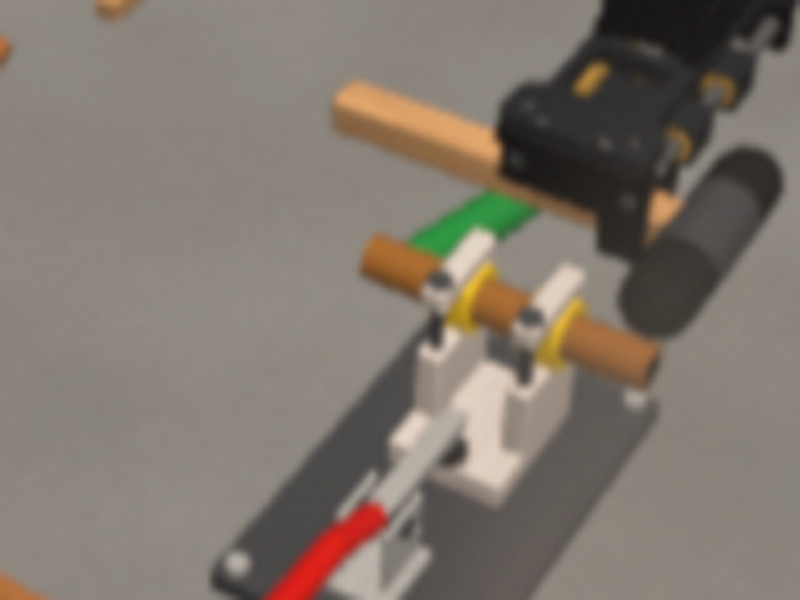

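The wrist view shows the head tip at (480,245) facing the sleeve's left overhang (left edge x ≈ 505, rows 205–290), a gap of about 13 mm. I'll average a force and moment baseline before touching.

```bash
cat > f.py <<'E'
from h import *
import sys,os,json
XF=np.array([0.99937,0.0355,0]);YF=np.array([-0.0355,0.99937,0])
def rd():
    s=env.state(); return s["t"],s["eef_pos"]@XF,s["eef_pos"]@YF,s["eef_pos"][2],s["ft_force"]@XF,s["moment"]@YF,s["moment"][2],np.rad2deg(s["tcp_rot"][2]),s["tau"]
if __name__=="__main__":
    if sys.argv[1:]==["base"]:
        L=[]
        for _ in range(8): viewer.read_camera("wrist"); L.append(rd())
        A=np.array([[*r[:8]] for r in L]); T=np.array([r[8] for r in L])
        print(np.round(A.mean(0),3)); print("std",np.round(A.std(0),3)); print("tau std",np.round(T.std(0),3))
        np.save("base.npy",np.r_[A.mean(0),T.mean(0)])
    else:
        b=np.load("base.npy"); r=rd()
        print(f"t {r[0]:.2f} xf {r[1]-b[1]:+.2f} yf {r[2]-b[2]:+.2f} z {r[3]:.1f} yaw {r[7]:.2f} | F {-(r[4]-b[4]):+.2f}  M {r[5]-b[5]:+.3f} -> {(r[5]-b[5])/0.172:+.2f} Mz {r[6]-b[6]:+.3f} dtau {np.round(r[8]-b[8:],2)}")
E
python3 f.py base
```

```text
[ 9.12500e+00  4.51256e+02  1.08333e+02  2.48038e+02 -4.80000e-02
  5.70000e-02 -6.00000e-03  9.19440e+01]
std [0.115 0.07  0.087 0.209 0.535 0.022 0.028 0.009]
tau std [0.051 0.206 0.02  0.001 0.002 0.001]
```

play_rows(increments=[{"dx": 0.5, "dy": 3, "dz": 0.5, "rx": 0, "ry": 0, "rz": 0}, {"dx": 0.5, "dy": 6, "dz": 0.5, "rx": 0, "ry": 0, "rz": 0}, {"dx": 0.5, "dy": 8, "dz": 0.5, "rx": 0, "ry": 0, "rz": 0}, {"dx": 0.5, "dy": 9.5, "dz": 0.5, "rx": 0, "ry": 0, "rz": 0}, {"dx": 0.5, "dy": 10, "dz": 0.5, "rx": 0, "ry": 0, "rz": 0}], fingers=0)

```text
t: 9.72
eef_pos: [457.3, 125.2, 247.2]
tcp_rot: [3.141, -0.0, 1.605]
ft_force: [-0.5, -0.1, -3.4]
opening: 0.231
```

```bash
python3 f.py
```

```text
t 9.72 xf +10.24 yf +0.56 z 247.2 yaw 91.95 | F +0.41  M +0.020 -> +0.12 Mz +0.041 dtau [ 0.12 -1.15 -0.4   0.    0.01 -0.  ]
```

play_rows(increments=[{"dx": 0, "dy": 0.5, "dz": 0, "rx": 0, "ry": 0, "rz": 0}, {"dx": 0, "dy": 1, "dz": 0, "rx": 0, "ry": 0, "rz": 0}], fingers=0)

```text
t: 9.88
eef_pos: [458.4, 125.2, 247.1]
tcp_rot: [3.141, -0.0, 1.605]
ft_force: [-0.8, -0.8, -2.9]
opening: 0.231
```

```bash
python3 f.py
```

```text
t 9.88 xf +11.30 yf +0.53 z 247.1 yaw 91.95 | F +0.76  M +0.046 -> +0.27 Mz -0.032 dtau [ 0.1  -1.26 -0.37  0.   -0.01  0.  ]
```

play_rows(increments=[{"dx": 0, "dy": 0.5, "dz": 0, "rx": 0, "ry": 0, "rz": 0}, {"dx": 0, "dy": 1, "dz": 0, "rx": 0, "ry": 0, "rz": 0}], fingers=0)

```text
t: 10.05
eef_pos: [459.4, 125.3, 247.1]
tcp_rot: [3.141, -0.0, 1.605]
ft_force: [0.4, 0.1, -4.0]
opening: 0.23
```

```bash
python3 f.py
```

```text
t 10.05 xf +12.30 yf +0.53 z 247.1 yaw 91.95 | F -0.47  M -0.018 -> -0.10 Mz +0.051 dtau [ 0.09 -1.39 -0.4   0.   -0.02  0.  ]
```

play_rows(increments=[{"dx": 0, "dy": 0.5, "dz": 0, "rx": 0, "ry": 0, "rz": 0}], fingers=0)

```text
t: 10.13
eef_pos: [459.9, 125.3, 247.1]
tcp_rot: [3.141, -0.0, 1.605]
ft_force: [0.2, -0.0, -3.3]
opening: 0.23
```

```bash
python3 f.py
```

```text
t 10.13 xf +12.83 yf +0.52 z 247.1 yaw 91.95 | F -0.26  M -0.034 -> -0.20 Mz +0.030 dtau [ 0.1  -1.45 -0.41  0.   -0.02  0.  ]
```

play_rows(increments=[{"dx": 0, "dy": 0.5, "dz": 0, "rx": 0, "ry": 0, "rz": 0}], fingers=0)

```text
t: 10.22
eef_pos: [460.4, 125.3, 247.1]
tcp_rot: [3.141, -0.0, 1.605]
ft_force: [0.5, -0.1, -3.2]
opening: 0.235
```

```bash
python3 f.py
```

```text
t 10.22 xf +13.33 yf +0.54 z 247.1 yaw 91.95 | F -0.59  M +0.011 -> +0.07 Mz -0.015 dtau [ 0.1  -1.51 -0.43  0.   -0.02  0.  ]
```

play_rows(increments=[{"dx": 0, "dy": 0.4, "dz": 0, "rx": 0, "ry": 0, "rz": 0}], fingers=0)

```text
t: 10.3
eef_pos: [460.9, 125.3, 247.1]
tcp_rot: [3.141, -0.0, 1.605]
ft_force: [0.2, -0.0, -4.1]
opening: 0.229
```

```bash
python3 f.py
```

```text
t 10.30 xf +13.78 yf +0.53 z 247.1 yaw 91.95 | F -0.26  M -0.001 -> -0.01 Mz -0.003 dtau [ 0.1  -1.54 -0.46  0.   -0.01  0.  ]
```

play_rows(increments=[{"dx": 0, "dy": 0.4, "dz": 0, "rx": 0, "ry": 0, "rz": 0}], fingers=0)

```text
t: 10.38
eef_pos: [461.3, 125.3, 247.1]
tcp_rot: [3.141, -0.0, 1.605]
ft_force: [-0.2, 0.1, -2.6]
opening: 0.228
```

```bash
python3 f.py
```

```text
t 10.38 xf +14.21 yf +0.52 z 247.1 yaw 91.95 | F +0.15  M +0.007 -> +0.04 Mz -0.007 dtau [ 0.09 -1.59 -0.49  0.   -0.02  0.  ]
```

play_rows(increments=[{"dx": 0, "dy": 0.4, "dz": 0, "rx": 0, "ry": 0, "rz": 0}], fingers=0)

```text
t: 10.47
eef_pos: [461.7, 125.3, 247.1]
tcp_rot: [3.141, -0.0, 1.605]
ft_force: [-1.8, 0.3, -3.6]
opening: 0.231
```

```bash
python3 f.py
```

```text
t 10.47 xf +14.62 yf +0.52 z 247.1 yaw 91.95 | F +1.74  M +0.231 -> +1.34 Mz +0.012 dtau [ 0.05 -1.68 -0.95  0.03 -0.23  0.03]
```

play_rows(increments=[{"dx": 0, "dy": 0.4, "dz": 0, "rx": 0, "ry": 0, "rz": 0}], fingers=0)

```text
t: 10.55
eef_pos: [462.0, 125.3, 247.1]
tcp_rot: [-3.141, -0.0, 1.605]
ft_force: [-1.9, 0.2, -1.9]
opening: 0.233
```

```bash
python3 f.py
```

```text
t 10.55 xf +14.88 yf +0.52 z 247.1 yaw 91.96 | F +1.85  M +0.328 -> +1.91 Mz +0.159 dtau [-0.08 -1.53 -1.77  0.05 -0.55  0.06]
```

play_rows(increments=[{"dx": 0, "dy": 0.4, "dz": 0, "rx": 0, "ry": 0, "rz": 0}], fingers=0)

```text
t: 10.63
eef_pos: [462.1, 125.3, 247.0]
tcp_rot: [-3.14, -0.0, 1.605]
ft_force: [-2.6, 0.1, -2.4]
opening: 0.235
```

```bash
python3 f.py
```

```text
t 10.63 xf +15.05 yf +0.50 z 247.0 yaw 91.97 | F +2.52  M +0.359 -> +2.09 Mz +0.041 dtau [-0.18 -1.32 -1.82  0.04 -0.57  0.08]
```

play_rows(increments=[{"dx": 0, "dy": 0.4, "dz": 0, "rx": 0, "ry": 0, "rz": 0}], fingers=0)

```text
t: 10.72
eef_pos: [462.3, 125.3, 247.0]
tcp_rot: [-3.139, -0.0, 1.605]
ft_force: [-3.3, 0.6, -1.5]
opening: 0.232
```

```bash
python3 f.py
```

```text
t 10.72 xf +15.25 yf +0.49 z 247.0 yaw 91.97 | F +3.18  M +0.383 -> +2.23 Mz +0.127 dtau [-0.23 -1.21 -1.94  0.04 -0.62  0.09]
```

```bash
cat > f.py <<'E'
from h import *
import sys
XF=np.array([0.99937,0.0355,0]);YF=np.array([-0.0355,0.99937,0]);ZF=np.array([0,0,1.])
Rf=np.stack([XF,YF,ZF])
r=np.array([0.068,0.035,-0.172])
S=np.array([[0,-r[2],r[1]],[r[2],0,-r[0]],[-r[1],r[0],0]])
A=np.vstack([np.eye(3)/0.55,S/0.024])
X0=451.256; Y0=108.333
def rd():
    s=env.state(); return s["t"],Rf@s["eef_pos"],np.r_[Rf@s["ft_force"],Rf@s["moment"]],s["tau"],s["tcp_rot"]
def main():
    if sys.argv[1:]==["base"]:
        L=[]
        for _ in range(8): viewer.read_camera("wrist"); L.append(rd())
        W=np.array([q[2] for q in L]); T=np.array([q[3] for q in L])
        print(np.round(W.mean(0),3)); print("std",np.round(W.std(0),3)); np.save("base.npy",np.r_[W.mean(0),T.mean(0)])
    else:
        b=np.load("base.npy"); t,p,w,tau,rot=rd(); dw=w-b[:6]
        F=np.linalg.lstsq(A,np.r_[dw[:3]/0.55,dw[3:]/0.024],rcond=None)[0]
        print(f"t {t:.2f} xf {p[0]-X0:+.2f} yf {p[1]-Y0:+.2f} z {p[2]:.1f} rot {np.round(np.rad2deg(rot),2)} | PUSH {-F[0]:+.2f} Fy {F[1]:+.2f} Fz {F[2]:+.2f} | rawF {np.round(-dw[0],1)} M {np.round(dw[3:],3)} dtau5 {tau[4]-b[10]:.3f}")
if __name__=="__main__": main()
E
```

play_rows(increments=[{"dx": 0, "dy": -1.5, "dz": 0, "rx": 0, "ry": 0, "rz": 0}, {"dx": 0, "dy": -3, "dz": 0, "rx": 0, "ry": 0, "rz": 0}, {"dx": 0, "dy": -3, "dz": 0, "rx": 0, "ry": 0, "rz": 0}], fingers=0)

```text
t: 10.97
eef_pos: [459.1, 125.2, 247.0]
tcp_rot: [-3.139, -0.0, 1.605]
ft_force: [-0.0, -0.7, -2.6]
opening: 0.228
```

```bash
python3 f.py base; python3 f.py
```

```text
[ 0.068 -0.068 -3.098 -0.127  0.04   0.014]
std [0.535 0.513 0.367 0.023 0.025 0.025]
t 11.37 xf +12.27 yf +0.51 z 247.0 rot [-1.7987e+02 -1.0000e-02  9.1970e+01] | PUSH +0.02 Fy -0.06 Fz +0.08 | rawF 0.3 M [-0.012 -0.002 -0.019] dtau5 0.000
```

play_rows(increments=[{"dx": 0, "dy": 1.5, "dz": 0, "rx": 0, "ry": 0, "rz": 0}, {"dx": 0, "dy": 2.4, "dz": 0, "rx": 0, "ry": 0, "rz": 0}, {"dx": 0, "dy": 2.8, "dz": 0, "rx": 0, "ry": 0, "rz": 0}, {"dx": 0, "dy": 3.1, "dz": 0, "rx": 0, "ry": 0, "rz": 0}, {"dx": 0, "dy": 3.4, "dz": 0, "rx": 0, "ry": 0, "rz": 0}], fingers=0)

```text
t: 11.78
eef_pos: [462.5, 125.3, 246.9]
tcp_rot: [-3.138, -0.0, 1.605]
ft_force: [-3.6, -0.6, -1.2]
opening: 0.231
```

```bash
python3 f.py
```

```text
t 11.78 xf +15.43 yf +0.49 z 246.9 rot [-179.81   -0.     91.98] | PUSH +3.70 Fy -0.69 Fz +1.84 | rawF 3.7 M [-0.066  0.507  0.105] dtau5 -0.759
```

play_rows(increments=[{"dx": 0, "dy": 0.5, "dz": -0.1, "rx": 0, "ry": 0, "rz": 0}, {"dx": 0, "dy": 0.8, "dz": -0.1, "rx": 0, "ry": 0, "rz": 0}], fingers=0)

```text
t: 11.95
eef_pos: [463.0, 125.3, 246.9]
tcp_rot: [-3.137, 0.0, 1.606]
ft_force: [-4.5, -1.8, -1.6]
opening: 0.229
```

```bash
python3 f.py
```

```text
t 11.95 xf +15.88 yf +0.48 z 246.9 rot [-1.7972e+02  1.0000e-02  9.1990e+01] | PUSH +5.25 Fy -0.66 Fz +1.42 | rawF 4.6 M [-0.054  0.813  0.142] dtau5 -1.263
```

play_rows(increments=[{"dx": 0, "dy": 0.65, "dz": -0.1, "rx": 0, "ry": 0, "rz": 0}], fingers=0)

```text
t: 12.03
eef_pos: [463.2, 125.3, 246.9]
tcp_rot: [-3.135, 0.0, 1.606]
ft_force: [-4.5, -0.5, -1.1]
opening: 0.226
```

```bash
python3 f.py
```

```text
t 12.03 xf +16.12 yf +0.45 z 246.9 rot [-1.7964e+02  2.0000e-02  9.2000e+01] | PUSH +5.09 Fy -0.47 Fz +1.76 | rawF 4.6 M [-0.018  0.765  0.135] dtau5 -1.181
```

play_rows(increments=[{"dx": 0, "dy": 0.65, "dz": 0, "rx": 0, "ry": 0, "rz": 0}], fingers=0)

```text
t: 12.12
eef_pos: [463.5, 125.3, 246.8]
tcp_rot: [-3.134, 0.0, 1.606]
ft_force: [-5.3, -0.6, -1.1]
opening: 0.232
```

```bash
python3 f.py
```

```text
t 12.12 xf +16.40 yf +0.46 z 246.8 rot [-1.7956e+02  3.0000e-02  9.2010e+01] | PUSH +5.20 Fy -0.38 Fz +2.02 | rawF 5.4 M [0.014 0.76  0.134] dtau5 -1.158
```

```bash
python3 - <<'E'
s=open("f.py").read()
s=s.replace("| PUSH","tip {tip:+.2f} | PUSH").replace("        print(f\"t {t","        tip=p[0]-X0-172*np.sin(rot[0]+np.pi if rot[0]<0 else rot[0]-np.pi)\n        print(f\"t {t")
open("f.py","w").write(s)
E
python3 f.py
```

```text
t 12.12 xf +16.40 yf +0.46 z 246.8 rot [-1.7956e+02  3.0000e-02  9.2010e+01] tip +15.08 | PUSH +5.20 Fy -0.38 Fz +2.02 | rawF 5.4 M [0.014 0.76  0.134] dtau5 -1.158
```

play_rows(increments=[{"dx": 0, "dy": 0.4, "dz": -0.1, "rx": -0.03, "ry": 0, "rz": 0}], fingers=0)

```text
t: 12.2
eef_pos: [463.4, 125.3, 246.8]
tcp_rot: [-3.135, 0.001, 1.606]
ft_force: [-5.8, -1.4, -0.9]
opening: 0.229
```

```bash
python3 f.py
```

```text
t 12.20 xf +16.31 yf +0.44 z 246.8 rot [-1.7962e+02  4.0000e-02  9.2040e+01] tip +15.17 | PUSH +6.69 Fy -0.51 Fz +2.01 | rawF 5.9 M [-0.007  1.024  0.192] dtau5 -1.425
```

play_rows(increments=[{"dx": 0, "dy": 0.4, "dz": -0.1, "rx": -0.03, "ry": 0, "rz": 0}], fingers=0)

```text
t: 12.28
eef_pos: [463.2, 125.3, 246.7]
tcp_rot: [-3.136, 0.001, 1.607]
ft_force: [-4.9, -0.6, -0.9]
opening: 0.231
```

```bash
python3 f.py
```

```text
t 12.28 xf +16.14 yf +0.45 z 246.7 rot [-1.7968e+02  5.0000e-02  9.2060e+01] tip +15.17 | PUSH +6.31 Fy -0.28 Fz +1.73 | rawF 5.0 M [0.009 0.979 0.214] dtau5 -1.374
```

play_rows(increments=[{"dx": 0, "dy": 0.6, "dz": -0.1, "rx": -0.03, "ry": 0, "rz": 0}, {"dx": 0, "dy": 0.8, "dz": -0.1, "rx": -0.04, "ry": 0, "rz": 0}], fingers=0)

```text
t: 12.45
eef_pos: [463.2, 125.3, 246.5]
tcp_rot: [-3.137, 0.001, 1.607]
ft_force: [-7.3, 0.2, -0.7]
opening: 0.23
```

```bash
python3 f.py
```

```text
t 12.45 xf +16.15 yf +0.44 z 246.5 rot [-1.7975e+02  7.0000e-02  9.2080e+01] tip +15.40 | PUSH +7.47 Fy -0.21 Fz +2.15 | rawF 7.3 M [0.053 1.152 0.191] dtau5 -1.790
```

play_rows(increments=[{"dx": 0, "dy": 0.9, "dz": -0.2, "rx": -0.03, "ry": 0, "rz": 0}, {"dx": 0, "dy": 1.1, "dz": -0.2, "rx": -0.03, "ry": 0, "rz": 0}], fingers=0)

```text
t: 12.62
eef_pos: [463.5, 125.3, 246.5]
tcp_rot: [-3.137, 0.002, 1.608]
ft_force: [-7.9, 0.1, -1.6]
opening: 0.233
```

```bash
python3 f.py
```

```text
t 12.62 xf +16.43 yf +0.47 z 246.5 rot [-1.7976e+02  9.0000e-02  9.2110e+01] tip +15.70 | PUSH +7.52 Fy -0.01 Fz +1.61 | rawF 8.0 M [0.055 1.182 0.248] dtau5 -1.762
```

play_rows(increments=[{"dx": 0, "dy": 0.9, "dz": -0.2, "rx": -0.03, "ry": 0, "rz": 0}, {"dx": 0, "dy": 1.1, "dz": -0.2, "rx": -0.03, "ry": 0, "rz": 0}], fingers=0)

```text
t: 12.78
eef_pos: [463.8, 125.4, 246.4]
tcp_rot: [-3.137, 0.002, 1.608]
ft_force: [-8.0, 0.0, -0.4]
opening: 0.23
```

```bash
python3 f.py
```

```text
t 12.78 xf +16.69 yf +0.49 z 246.4 rot [-1.7976e+02  1.1000e-01  9.2140e+01] tip +15.98 | PUSH +7.52 Fy +0.01 Fz +2.86 | rawF 8.0 M [0.084 1.085 0.301] dtau5 -1.744
```

play_rows(increments=[{"dx": 0, "dy": 1.0, "dz": -0.2, "rx": -0.03, "ry": 0, "rz": 0.01}, {"dx": 0, "dy": 1.3, "dz": -0.2, "rx": -0.03, "ry": 0, "rz": 0.01}], fingers=0)

```text
t: 12.95
eef_pos: [464.3, 125.4, 246.4]
tcp_rot: [-3.138, 0.002, 1.608]
ft_force: [-7.6, 0.2, 0.5]
opening: 0.225
```

```bash
python3 f.py
```

```text
t 12.95 xf +17.17 yf +0.55 z 246.4 rot [-1.7978e+02  1.3000e-01  9.2110e+01] tip +16.50 | PUSH +7.98 Fy +0.30 Fz +3.37 | rawF 7.6 M [0.178 1.154 0.27 ] dtau5 -1.748
```

play_rows(increments=[{"dx": 0, "dy": 1.0, "dz": -0.2, "rx": -0.03, "ry": 0, "rz": 0.01}, {"dx": 0, "dy": 1.2, "dz": -0.2, "rx": -0.03, "ry": 0, "rz": 0.01}], fingers=0)

```text
t: 13.12
eef_pos: [464.6, 125.6, 246.4]
tcp_rot: [-3.138, 0.003, 1.607]
ft_force: [-8.3, 0.1, 0.3]
opening: 0.232
```

```bash
python3 f.py
```

```text
t 13.12 xf +17.54 yf +0.66 z 246.4 rot [-1.7979e+02  1.4000e-01  9.2090e+01] tip +16.92 | PUSH +8.22 Fy +0.69 Fz +3.52 | rawF 8.3 M [0.262 1.181 0.292] dtau5 -1.739
```

play_rows(increments=[{"dx": -0.2, "dy": 1.0, "dz": -0.5, "rx": -0.03, "ry": -0.02, "rz": 0.01}, {"dx": -0.2, "dy": 1.2, "dz": -0.6, "rx": -0.03, "ry": -0.02, "rz": 0.01}], fingers=0)

```text
t: 13.28
eef_pos: [464.9, 125.6, 246.7]
tcp_rot: [-3.138, 0.005, 1.607]
ft_force: [-8.5, 3.1, -1.0]
opening: 0.226
```

```bash
python3 f.py
```

```text
t 13.28 xf +17.84 yf +0.65 z 246.7 rot [-179.78    0.28   92.09] tip +17.19 | PUSH +8.51 Fy +2.90 Fz +1.98 | rawF 8.5 M [0.559 1.329 0.506] dtau5 -1.854
```

play_rows(increments=[{"dx": -0.2, "dy": 1.0, "dz": -0.5, "rx": -0.03, "ry": -0.02, "rz": 0.01}], fingers=0)

```text
t: 13.37
eef_pos: [465.0, 125.6, 246.9]
tcp_rot: [-3.138, 0.007, 1.607]
ft_force: [-8.3, 5.0, -2.1]
opening: 0.231
```

```bash
python3 f.py
```

```text
t 13.37 xf +17.95 yf +0.72 z 246.9 rot [-179.78    0.41   92.08] tip +17.28 | PUSH +8.11 Fy +4.52 Fz +0.82 | rawF 8.1 M [0.795 1.337 0.595] dtau5 -1.751
```

play_rows(increments=[{"dx": -0.2, "dy": 0.75, "dz": -0.4, "rx": -0.03, "ry": 0.04, "rz": 0.01}, {"dx": -0.2, "dy": 0.75, "dz": -0.4, "rx": -0.03, "ry": 0.05, "rz": 0.01}], fingers=0)

```text
t: 13.53
eef_pos: [464.8, 125.5, 246.8]
tcp_rot: [-3.137, 0.002, 1.607]
ft_force: [-7.1, -1.6, -3.8]
opening: 0.227
```

```bash
python3 f.py
```

```text
t 13.53 xf +17.72 yf +0.61 z 246.8 rot [-1.7974e+02  1.2000e-01  9.2070e+01] tip +16.94 | PUSH +7.41 Fy -1.03 Fz -0.74 | rawF 7.2 M [-0.188  1.334  0.155] dtau5 -1.840
```

play_rows(increments=[{"dx": 0, "dy": 1.0, "dz": -0.1, "rx": -0.03, "ry": 0.01, "rz": 0.01}, {"dx": 0, "dy": 1.2, "dz": -0.1, "rx": -0.035, "ry": 0.01, "rz": 0.01}], fingers=0)

```text
t: 13.7
eef_pos: [465.1, 125.5, 246.5]
tcp_rot: [-3.137, 0.001, 1.606]
ft_force: [-7.9, -1.4, -2.4]
opening: 0.226
```

```bash
python3 f.py
```

```text
t 13.70 xf +18.02 yf +0.58 z 246.5 rot [-1.7974e+02  8.0000e-02  9.2030e+01] tip +17.25 | PUSH +7.70 Fy -0.67 Fz +0.88 | rawF 8.1 M [-0.075  1.263  0.211] dtau5 -1.885
```

play_rows(increments=[{"dx": 0, "dy": 1.0, "dz": -0.2, "rx": -0.03, "ry": 0.01, "rz": 0}, {"dx": 0, "dy": 1.2, "dz": -0.3, "rx": -0.035, "ry": 0.01, "rz": 0}], fingers=0)

```text
t: 13.87
eef_pos: [465.4, 125.4, 246.4]
tcp_rot: [-3.137, 0.001, 1.607]
ft_force: [-9.2, -1.6, -0.6]
opening: 0.227
```

```bash
python3 f.py
```

```text
t 13.87 xf +18.27 yf +0.48 z 246.4 rot [-1.7973e+02  5.0000e-02  9.2050e+01] tip +17.47 | PUSH +9.09 Fy -1.62 Fz +2.52 | rawF 9.3 M [-0.193  1.391  0.205] dtau5 -2.064
```

play_rows(increments=[{"dx": 0, "dy": 1.0, "dz": -0.3, "rx": -0.035, "ry": 0.01, "rz": 0}], fingers=0)

```text
t: 13.95
eef_pos: [465.4, 125.4, 246.4]
tcp_rot: [-3.137, 0.0, 1.607]
ft_force: [-8.0, -2.0, -1.6]
opening: 0.229
```

```bash
python3 f.py
```

```text
t 13.95 xf +18.30 yf +0.43 z 246.4 rot [-1.7973e+02  2.0000e-02  9.2070e+01] tip +17.48 | PUSH +8.09 Fy -1.76 Fz +1.52 | rawF 8.1 M [-0.233  1.298  0.119] dtau5 -1.983
```

play_rows(increments=[{"dx": 0.2, "dy": 1.15, "dz": -0.2, "rx": -0.035, "ry": 0.0, "rz": 0}], fingers=0)

```text
t: 14.03
eef_pos: [465.5, 125.4, 246.2]
tcp_rot: [-3.137, 0.001, 1.607]
ft_force: [-9.0, -2.6, 0.5]
opening: 0.229
```

```bash
python3 f.py
```

```text
t 14.03 xf +18.43 yf +0.50 z 246.2 rot [-1.7972e+02  4.0000e-02  9.2090e+01] tip +17.58 | PUSH +9.04 Fy -2.37 Fz +3.60 | rawF 9.1 M [-0.281  1.311  0.149] dtau5 -2.073
```

```bash
cat > ang.py <<'E'
from h import *
import sys,pickle
from scipy.stats import theilslopes
def ang(c,vis=None):
    g=cv2.cvtColor(c["image"],cv2.COLOR_RGB2HSV)
    m=((g[...,0]>=5)&(g[...,0]<=17)&(g[...,1]>120)&(g[...,2]>50)).astype(np.uint8); m[:,:470]=0
    n,l,st,ce=cv2.connectedComponentsWithStats(m)
    i=1+np.argmax(st[1:,4]); m=(l==i); y0,y1=st[i][1]+10,st[i][1]+st[i][3]-14
    sat=g[...,1].astype(float)
    P=[]
    for side in (0,1):
        pts=[]
        for y in range(y0,y1):
            xs=np.nonzero(m[y])[0]; pts.append((y,xs.min() if side==0 else xs.max()+1))
        pts=np.array(pts,float); s,ic,_,_=theilslopes(pts[:,1],pts[:,0])
        P.append((s,ic))
    # each silhouette edge + camera centre = tangent plane; axis direction = cross of the two normals
    N=[]
    for s,ic in P:
        a=ray(c,s*y0+ic,y0); b=ray(c,s*y1+ic,y1); N.append(np.cross(a,b))
    d=np.cross(N[0],N[1]); d/=np.linalg.norm(d); d*=np.sign(d[1])
    mid=((P[0][0]+P[1][0])/2,(P[0][1]+P[1][1])/2)
    a=onz(c,mid[0]*y0+mid[1],y0,75); b=onz(c,mid[0]*y1+mid[1],y1,75); e=(a-b)/np.linalg.norm(a-b); e*=np.sign(e[1])
    print("rows",y0,y1,"axis angle (tangent planes)",np.rad2deg(np.arctan2(-d[0],d[1])),"mid@75",np.rad2deg(np.arctan2(-e[0],e[1])), "axis x at y=163:", (a+e*(163-a[1])/e[1])[0])
if __name__=="__main__":
    if len(sys.argv)>2: ang(pickle.load(open(sys.argv[2],"rb")))
    c=cam("wrist",sys.argv[1]); pickle.dump(c,open(sys.argv[1]+".pkl","wb")); ang(c)
E
python3 ang.py w9 w8.pkl; python3 f.py
```

```text
rows 211 286 axis angle (tangent planes) 4.044941684050228 mid@75 2.11251293053133 axis x at y=163: 540.6635700596504
rows 214 291 axis angle (tangent planes) 2.93681579086262 mid@75 0.2809543983703431 axis x at y=163: 543.8888267863229
t 14.08 xf +18.45 yf +0.53 z 246.2 rot [-1.7971e+02  5.0000e-02  9.2100e+01] tip +17.60 | PUSH +8.94 Fy -2.46 Fz +3.19 | rawF 9.8 M [-0.305  1.314  0.133] dtau5 -2.065
```

View pics/w9.png

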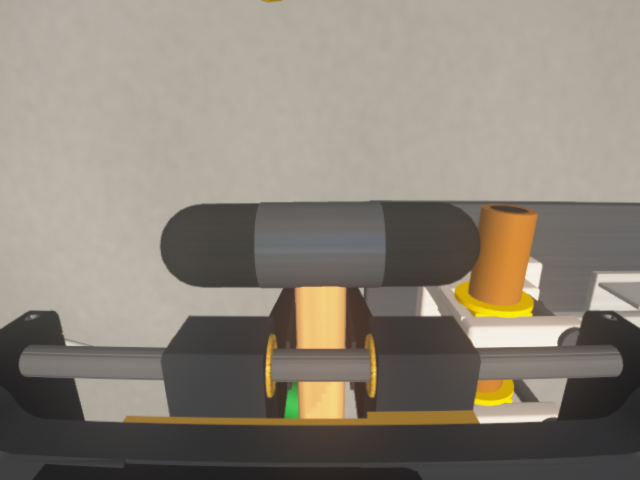

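The wrist view shows the head tip on the sleeve at (478,245). The sleeve axis has turned from 2.1° to 0.3°, so it's cocked about 1.8°. Force has risen about 1.4 N above the ~7.6 N level, so this tap ends here. Retracting and moving to the right end.

```bash
cat > pl.py <<'E'
from f import *
def go(xf,yf,z=247.4,yaw=92.03):
    p=Rf.T@np.array([X0+xf,Y0+yf,z]); plan(p,yaw)
if __name__=="__main__":
    a=[float(v) for v in sys.argv[1:]]; go(*a)
E
python3 pl.py 10 0.5; python3 pl.py 10 -107.5; python3 pl.py 11.5 -107.5
```

```text
shift [-0.02 -8.46 -1.18] rot/6 [-0.048  0.008  0.011] yaw 92.09762359530892 pos [465.55 125.47 246.18] t 14.0833 f [-9.66 -2.98 -0.28]
shift [-108.02   -8.58   -1.09] rot/6 [-0.048  0.008  0.011] yaw 92.09762359530892 pos [465.55 125.47 246.18] t 14.0833 f [-9.66 -2.98 -0.28]
shift [-108.02   -7.08   -1.09] rot/6 [-0.048  0.008  0.011] yaw 92.09762359530892 pos [465.55 125.47 246.18] t 14.0833 f [-9.66 -2.98 -0.28]
```

play_rows(increments=[{"dx": 0, "dy": -8, "dz": -1.1, "rx": -0.05, "ry": 0, "rz": 0.01}, {"dx": 0, "dy": -22, "dz": -1.1, "rx": -0.05, "ry": 0, "rz": 0.01}, {"dx": -15, "dy": -23, "dz": -1.1, "rx": -0.05, "ry": 0, "rz": 0.01}, {"dx": -50, "dy": -23, "dz": -1.1, "rx": -0.05, "ry": 0, "rz": 0.01}, {"dx": -85, "dy": -23, "dz": -1.1, "rx": -0.05, "ry": 0, "rz": 0.01}, {"dx": -108, "dy": -23, "dz": -1.1, "rx": -0.05, "ry": 0, "rz": 0.01}, {"dx": -108, "dy": -21, "dz": -1.1, "rx": -0.05, "ry": 0, "rz": 0.01}, {"dx": -108, "dy": -18, "dz": -1.1, "rx": -0.05, "ry": 0, "rz": 0.01}], fingers=0)

```text
t: 14.75
eef_pos: [451.5, 16.0, 247.7]
tcp_rot: [3.14, 0.001, 1.604]
ft_force: [-0.4, -0.6, -3.4]
opening: 0.227
```

```bash
python3 f.py; python3 f.py base;python3 f.py; python3 pl.py 11 -107.5; python3 - <<'E'
from h import *
cam("wrist","w10")
E
```

```text
t 14.75 xf +0.56 yf -108.40 z 247.7 rot [1.7992e+02 5.0000e-02 9.1880e+01] tip +0.80 | PUSH -0.13 Fy +0.07 Fz +0.07 | rawF 0.5 M [ 0.018 -0.036  0.007] dtau5 -0.149
[-3.010e-01  1.050e-01 -3.173e+00 -1.170e-01  7.100e-02 -1.000e-03]
std [0.496 0.495 0.438 0.027 0.02  0.026]
t 15.15 xf +0.51 yf -106.89 z 247.5 rot [1.7998e+02 5.0000e-02 9.2100e+01] tip +0.57 | PUSH -0.08 Fy -0.13 Fz -0.01 | rawF -0.3 M [-0.007 -0.006 -0.032] dtau5 -0.019
shift [-0.63 10.49  0.08] rot/6 [0.003 0.008 0.012] yaw 92.09961248408634 pos [451.43  17.48 247.47] t 15.15 f [-0.02 -0.68 -3.24]
```

View pics/w10.png

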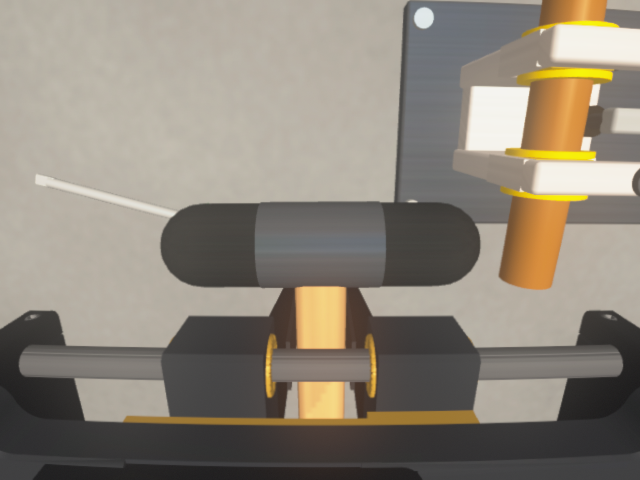

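The wrist view shows the sleeve's right overhang, rows 195–288, with the head centred at row 245, so the height and lateral position match. Approaching the right end.

play_rows(increments=[{"dx": -0.3, "dy": 4, "dz": 0, "rx": 0, "ry": 0, "rz": 0.01}, {"dx": -0.6, "dy": 8, "dz": 0, "rx": 0, "ry": 0.01, "rz": 0.01}, {"dx": -0.6, "dy": 10.5, "dz": 0.1, "rx": 0, "ry": 0.01, "rz": 0.01}, {"dx": -0.6, "dy": 11.5, "dz": 0.1, "rx": 0, "ry": 0.01, "rz": 0.01}, {"dx": -0.6, "dy": 11.5, "dz": 0.1, "rx": 0, "ry": 0.01, "rz": 0.01}], fingers=0)

```text
t: 15.62
eef_pos: [463.2, 17.2, 247.3]
tcp_rot: [3.141, -0.0, 1.606]
ft_force: [0.5, -0.1, -4.1]
opening: 0.232
```

```bash
cat > st.py <<'E'
import sys
from f import *
from pl import go
yf=float(sys.argv[1]); xs=[float(v) for v in sys.argv[2:]]
sys.argv=["f.py"]; main()
s=env.state();R=Ro.from_euler('xyz',s["tcp_rot"]).as_matrix()
Rt=Ro.from_euler('xyz',[np.pi,0,np.deg2rad(92.03)]).as_matrix()
print("rot/6",np.round(Ro.from_matrix(R.T@Rt).as_rotvec(degrees=True)/6,3))
for x in xs: print("cmd",x,np.round(R.T@(Rf.T@np.array([X0+x,Y0+yf,247.4])-s["eef_pos"]),2))
E
python3 st.py -107.5 12.6 13.2 13.8
```

```text
t 15.62 xf +12.31 yf -107.63 z 247.3 rot [ 1.7998e+02 -1.0000e-02  9.2030e+01] tip +12.38 | PUSH -0.34 Fy -0.06 Fz -1.06 | rawF -0.8 M [-0.031  0.026 -0.054] dtau5 0.010
rot/6 [ 0.004 -0.002 -0.   ]
cmd 12.6 [ 0.13  0.29 -0.08]
cmd 13.2 [ 0.13  0.89 -0.08]
cmd 13.8 [ 0.13  1.49 -0.08]
```

play_rows(increments=[{"dx": 0, "dy": 0.5, "dz": 0, "rx": 0, "ry": 0, "rz": 0}, {"dx": 0, "dy": 0.9, "dz": 0, "rx": 0, "ry": 0, "rz": 0}, {"dx": 0, "dy": 1.3, "dz": 0, "rx": 0, "ry": 0, "rz": 0}], fingers=0)

```text
t: 15.87
eef_pos: [464.5, 17.2, 247.3]
tcp_rot: [3.141, -0.0, 1.606]
ft_force: [0.9, 0.4, -3.6]
opening: 0.231
```

```bash
python3 st.py -107.5 14 14.4 14.8
```

```text
t 15.87 xf +13.57 yf -107.65 z 247.3 rot [ 1.7998e+02 -1.0000e-02  9.2020e+01] tip +13.62 | PUSH -0.46 Fy +0.14 Fz -0.73 | rawF -1.2 M [-0.015 -0.028  0.023] dtau5 -0.029
rot/6 [ 0.003 -0.002 -0.001]
cmd 14.0 [ 0.15  0.43 -0.12]
cmd 14.4 [ 0.15  0.83 -0.12]
cmd 14.8 [ 0.15  1.23 -0.12]
```

play_rows(increments=[{"dx": 0, "dy": 0.4, "dz": 0, "rx": 0, "ry": 0, "rz": 0}, {"dx": 0, "dy": 0.8, "dz": 0, "rx": 0, "ry": 0, "rz": 0}], fingers=0)

```text
t: 16.03
eef_pos: [465.1, 17.2, 247.3]
tcp_rot: [-3.141, -0.0, 1.606]
ft_force: [-3.0, -0.5, -2.7]
opening: 0.229
```

```bash
python3 st.py -107.5 14.8 15.2 15.6
```

```text
t 16.03 xf +14.14 yf -107.65 z 247.3 rot [-1.7996e+02 -2.0000e-02  9.2030e+01] tip +14.03 | PUSH +2.66 Fy -0.73 Fz +0.44 | rawF 2.7 M [-0.112  0.428  0.038] dtau5 -0.698
rot/6 [-0.006 -0.003 -0.   ]
cmd 14.8 [ 0.15  0.66 -0.15]
cmd 15.2 [ 0.15  1.06 -0.15]
cmd 15.6 [ 0.15  1.46 -0.15]
```

play_rows(increments=[{"dx": 0, "dy": 0.5, "dz": -0.1, "rx": -0.01, "ry": 0, "rz": 0}, {"dx": 0, "dy": 0.8, "dz": -0.15, "rx": -0.01, "ry": 0, "rz": 0}], fingers=0)

```text
t: 16.2
eef_pos: [465.4, 17.2, 247.3]
tcp_rot: [-3.14, -0.0, 1.606]
ft_force: [-5.4, -2.6, -2.3]
opening: 0.23
```

```bash
python3 st.py -107.5 15.2 15.5 15.8
```

```text
t 16.20 xf +14.46 yf -107.66 z 247.3 rot [-1.7992e+02 -2.0000e-02  9.2040e+01] tip +14.22 | PUSH +5.25 Fy -2.29 Fz +0.94 | rawF 5.2 M [-0.357  0.841  0.025] dtau5 -1.255
rot/6 [-0.013 -0.004  0.001]
cmd 15.2 [ 0.16  0.74 -0.14]
cmd 15.5 [ 0.16  1.04 -0.14]
cmd 15.8 [ 0.16  1.34 -0.14]
```

play_rows(increments=[{"dx": 0, "dy": 0.75, "dz": -0.15, "rx": -0.013, "ry": 0, "rz": 0}, {"dx": 0, "dy": 1.0, "dz": -0.15, "rx": -0.013, "ry": 0, "rz": 0}], fingers=0)

```text
t: 16.37
eef_pos: [465.9, 17.2, 247.2]
tcp_rot: [-3.139, -0.001, 1.606]
ft_force: [-6.4, -2.9, -1.2]
opening: 0.23
```

```bash
python3 st.py -107.5 15.6 15.9 16.2
```

```text
t 16.37 xf +14.94 yf -107.70 z 247.2 rot [-1.7988e+02 -3.0000e-02  9.2040e+01] tip +14.57 | PUSH +5.72 Fy -2.49 Fz +2.19 | rawF 6.2 M [-0.362  0.823  0.066] dtau5 -1.253
rot/6 [-0.02  -0.005  0.002]
cmd 15.6 [ 0.2   0.66 -0.16]
cmd 15.9 [ 0.2   0.96 -0.16]
cmd 16.2 [ 0.2   1.26 -0.16]
```

play_rows(increments=[{"dx": 0.1, "dy": 0.8, "dz": -0.15, "rx": -0.02, "ry": 0, "rz": 0}, {"dx": 0.1, "dy": 1.1, "dz": -0.15, "rx": -0.02, "ry": 0, "rz": 0}, {"dx": 0.1, "dy": 1.4, "dz": -0.15, "rx": -0.02, "ry": 0, "rz": 0}], fingers=0)

```text
t: 16.62
eef_pos: [466.7, 17.3, 247.2]
tcp_rot: [-3.139, -0.001, 1.607]
ft_force: [-6.1, -3.2, -2.5]
opening: 0.229
```

```bash
python3 st.py -107.5 16.6 17 17.4
```

```text
t 16.62 xf +15.76 yf -107.63 z 247.2 rot [-1.7986e+02 -4.0000e-02  9.2050e+01] tip +15.35 | PUSH +5.50 Fy -2.40 Fz +0.92 | rawF 5.9 M [-0.377  0.878  0.04 ] dtau5 -1.313
rot/6 [-0.023 -0.006  0.003]
cmd 16.6 [ 0.13  0.84 -0.24]
cmd 17.0 [ 0.13  1.24 -0.24]
cmd 17.4 [ 0.13  1.64 -0.24]
```

play_rows(increments=[{"dx": 0.1, "dy": 0.8, "dz": -0.2, "rx": -0.023, "ry": 0, "rz": 0}, {"dx": 0.1, "dy": 1.1, "dz": -0.2, "rx": -0.023, "ry": 0, "rz": 0}, {"dx": 0.1, "dy": 1.4, "dz": -0.2, "rx": -0.023, "ry": 0, "rz": 0}, {"dx": 0.1, "dy": 1.7, "dz": -0.2, "rx": -0.023, "ry": 0, "rz": 0}], fingers=0)

```text
t: 16.95
eef_pos: [467.8, 17.4, 247.1]
tcp_rot: [-3.139, -0.001, 1.607]
ft_force: [-6.1, -3.3, -3.3]
opening: 0.231
```

```bash
python3 st.py -107.5 17.8 18.2 18.6
```

```text
t 16.95 xf +16.83 yf -107.54 z 247.1 rot [-1.7986e+02 -5.0000e-02  9.2060e+01] tip +16.41 | PUSH +5.84 Fy -2.96 Fz -0.04 | rawF 6.0 M [-0.517  1.002  0.025] dtau5 -1.336
rot/6 [-0.023 -0.008  0.005]
cmd 17.8 [ 0.04  0.97 -0.3 ]
cmd 18.2 [ 0.04  1.37 -0.3 ]
cmd 18.6 [ 0.04  1.77 -0.3 ]
```

play_rows(increments=[{"dx": -0.2, "dy": 0.9, "dz": -0.2, "rx": -0.023, "ry": -0.005, "rz": 0}, {"dx": -0.2, "dy": 1.2, "dz": -0.2, "rx": -0.023, "ry": -0.005, "rz": 0}, {"dx": -0.2, "dy": 1.5, "dz": -0.2, "rx": -0.023, "ry": -0.005, "rz": 0}], fingers=0)

```text
t: 17.2
eef_pos: [468.7, 17.2, 247.1]
tcp_rot: [-3.139, -0.0, 1.607]
ft_force: [-5.5, -2.7, -2.7]
opening: 0.229
```

```bash
python3 st.py -107.5 18.2 18.6 19
```

```text
t 17.20 xf +17.75 yf -107.75 z 247.1 rot [-1.7986e+02 -3.0000e-02  9.2070e+01] tip +17.33 | PUSH +5.47 Fy -1.72 Fz +0.59 | rawF 5.3 M [-0.278  0.897  0.106] dtau5 -1.317
rot/6 [-0.023 -0.004  0.007]
cmd 18.2 [ 0.25  0.45 -0.33]
cmd 18.6 [ 0.25  0.85 -0.33]
cmd 19.0 [ 0.25  1.25 -0.33]
```

play_rows(increments=[{"dx": 0, "dy": 0.8, "dz": -0.2, "rx": -0.023, "ry": 0, "rz": 0}, {"dx": 0, "dy": 1.1, "dz": -0.2, "rx": -0.023, "ry": 0, "rz": 0}], fingers=0)

```text
t: 17.37
eef_pos: [469.2, 17.2, 247.0]
tcp_rot: [-3.139, -0.001, 1.607]
ft_force: [-4.5, -3.0, -2.2]
opening: 0.23
```

```bash
python3 st.py -107.5 18.2 18.6 19
```

```text
t 17.37 xf +18.26 yf -107.78 z 247.0 rot [-1.7987e+02 -3.0000e-02  9.2080e+01] tip +17.86 | PUSH +5.10 Fy -2.79 Fz +0.69 | rawF 4.3 M [-0.465  0.834  0.017] dtau5 -1.311
rot/6 [-0.022 -0.005  0.008]
cmd 18.2 [ 0.28 -0.06 -0.37]
cmd 18.6 [ 0.28  0.34 -0.37]
cmd 19.0 [ 0.28  0.74 -0.37]
```

play_rows(increments=[{"dx": 0, "dy": 0.8, "dz": -0.2, "rx": -0.023, "ry": 0, "rz": 0}], fingers=0)

```text
t: 17.45
eef_pos: [469.4, 17.2, 247.0]
tcp_rot: [-3.139, -0.001, 1.607]
ft_force: [-5.1, -3.2, -2.5]
opening: 0.23
```

```bash
python3 st.py -107.5 18.2 18.6 19
```

```text
t 17.45 xf +18.49 yf -107.83 z 247.0 rot [-1.7988e+02 -4.0000e-02  9.2080e+01] tip +18.13 | PUSH +5.43 Fy -2.75 Fz +0.51 | rawF 4.9 M [-0.449  0.907 -0.003] dtau5 -1.290
rot/6 [-0.02  -0.007  0.009]
cmd 18.2 [ 0.33 -0.29 -0.36]
cmd 18.6 [ 0.33  0.11 -0.36]
cmd 19.0 [ 0.33  0.51 -0.37]
```

play_rows(increments=[{"dx": 0, "dy": 0.75, "dz": -0.2, "rx": -0.022, "ry": 0, "rz": 0}, {"dx": 0, "dy": 0.95, "dz": -0.2, "rx": -0.022, "ry": 0, "rz": 0}], fingers=0)

```text
t: 17.62
eef_pos: [469.8, 17.2, 247.0]
tcp_rot: [-3.139, -0.001, 1.607]
ft_force: [-5.7, -3.1, -1.9]
opening: 0.23
```

```bash
python3 st.py -107.5
```

```text
t 17.62 xf +18.85 yf -107.86 z 247.0 rot [-1.7988e+02 -5.0000e-02  9.2090e+01] tip +18.48 | PUSH +5.57 Fy -2.96 Fz +1.26 | rawF 5.5 M [-0.456  0.878 -0.031] dtau5 -1.293
rot/6 [-0.02  -0.008  0.011]
```

play_rows(increments=[{"dx": 0, "dy": 0.8, "dz": -0.2, "rx": -0.022, "ry": 0, "rz": 0}], fingers=0)

```text
t: 17.7
eef_pos: [470.0, 17.1, 247.0]
tcp_rot: [-3.139, -0.001, 1.607]
ft_force: [-5.4, -3.2, -2.7]
opening: 0.23
```

```bash
python3 st.py -107.5
```

```text
t 17.70 xf +19.08 yf -107.95 z 247.0 rot [-1.7988e+02 -5.0000e-02  9.2090e+01] tip +18.71 | PUSH +5.31 Fy -2.76 Fz +0.55 | rawF 5.2 M [-0.464  0.87   0.029] dtau5 -1.289
rot/6 [-0.021 -0.009  0.011]
```

play_rows(increments=[{"dx": 0, "dy": 0.75, "dz": -0.2, "rx": -0.022, "ry": 0, "rz": 0}, {"dx": 0, "dy": 0.95, "dz": -0.2, "rx": -0.022, "ry": 0, "rz": 0}], fingers=0)

```text
t: 17.87
eef_pos: [470.4, 17.0, 247.0]
tcp_rot: [-3.14, -0.001, 1.607]
ft_force: [-5.5, -2.8, -2.5]
opening: 0.231
```

```bash
python3 st.py -107.5
```

```text
t 17.87 xf +19.45 yf -108.01 z 247.0 rot [-1.7988e+02 -6.0000e-02  9.2100e+01] tip +19.10 | PUSH +5.65 Fy -2.63 Fz +0.54 | rawF 5.3 M [-0.448  0.932  0.06 ] dtau5 -1.288
rot/6 [-0.02  -0.01   0.012]
```

play_rows(increments=[{"dx": 0, "dy": 0.8, "dz": -0.2, "rx": -0.022, "ry": 0, "rz": 0.01}], fingers=0)

```text
t: 17.95
eef_pos: [470.6, 17.0, 246.9]
tcp_rot: [-3.139, -0.001, 1.607]
ft_force: [-5.5, -2.0, -2.0]
opening: 0.228
```

```bash
python3 st.py -107.5
```

```text
t 17.95 xf +19.65 yf -108.05 z 246.9 rot [-1.7988e+02 -7.0000e-02  9.2050e+01] tip +19.29 | PUSH +5.64 Fy -2.29 Fz +0.91 | rawF 5.2 M [-0.366  0.912  0.041] dtau5 -1.288
rot/6 [-0.02  -0.011  0.003]
```

play_rows(increments=[{"dx": 0, "dy": 0.75, "dz": -0.2, "rx": -0.022, "ry": 0, "rz": 0}, {"dx": 0, "dy": 0.95, "dz": -0.2, "rx": -0.022, "ry": 0, "rz": 0}], fingers=0)

```text
t: 18.12
eef_pos: [470.9, 17.0, 246.9]
tcp_rot: [-3.139, -0.001, 1.607]
ft_force: [-5.8, -3.2, -1.4]
opening: 0.23
```

```bash
python3 st.py -107.5
```

```text
t 18.12 xf +19.96 yf -108.09 z 246.9 rot [-1.7987e+02 -7.0000e-02  9.2060e+01] tip +19.56 | PUSH +6.46 Fy -2.99 Fz +1.48 | rawF 5.6 M [-0.469  1.017  0.042] dtau5 -1.474
rot/6 [-0.022 -0.012  0.005]
```

play_rows(increments=[{"dx": 0, "dy": 0.8, "dz": -0.2, "rx": -0.022, "ry": 0, "rz": 0}], fingers=0)

```text
t: 18.2
eef_pos: [471.0, 16.9, 246.9]
tcp_rot: [-3.139, -0.001, 1.607]
ft_force: [-6.3, -3.5, -1.6]
opening: 0.227
```

```bash
python3 st.py -107.5
```

```text
t 18.20 xf +20.08 yf -108.13 z 246.9 rot [-1.7985e+02 -8.0000e-02  9.2070e+01] tip +19.62 | PUSH +6.65 Fy -2.63 Fz +1.56 | rawF 6.1 M [-0.392  1.043  0.061] dtau5 -1.500
rot/6 [-0.025 -0.014  0.006]
```

Binding at the right end: force is about 1 N over the 5.5 N level after ~5.3 mm of tip travel (~3.1 mm at the bushing, a 4° swing, so it binds at about ±2°). Retracting and going back to the left end.

play_rows(increments=[{"dx": 0.5, "dy": -8, "dz": -0.5, "rx": -0.025, "ry": -0.014, "rz": 0}, {"dx": 0.5, "dy": -22, "dz": -0.5, "rx": -0.025, "ry": -0.014, "rz": 0}, {"dx": 15, "dy": -25, "dz": -0.5, "rx": -0.025, "ry": -0.014, "rz": 0}, {"dx": 50, "dy": -25, "dz": -0.5, "rx": -0.025, "ry": -0.014, "rz": 0}, {"dx": 85, "dy": -24, "dz": -0.5, "rx": -0.025, "ry": -0.014, "rz": 0}, {"dx": 108.5, "dy": -22, "dz": -0.5, "rx": -0.025, "ry": -0.014, "rz": 0}, {"dx": 108.5, "dy": -18, "dz": -0.5, "rx": -0.025, "ry": -0.014, "rz": 0}, {"dx": 108.5, "dy": -12, "dz": -0.5, "rx": -0.025, "ry": -0.014, "rz": 0}], fingers=0)

```text
t: 18.87
eef_pos: [454.8, 125.9, 247.7]
tcp_rot: [3.141, -0.0, 1.61]
ft_force: [-0.3, 0.0, -3.0]
opening: 0.23
```

```bash
python3 f.py base; python3 st.py 0.5 10 13 13.5;  python3 ang.py w11 w8.pkl
```

```text
[-0.096 -0.101 -3.203 -0.113  0.045 -0.006]
std [0.682 0.479 0.333 0.025 0.049 0.017]
t 19.27 xf +7.93 yf -0.24 z 247.6 rot [-179.98    0.     92.01] tip +7.88 | PUSH -0.15 Fy +0.22 Fz -0.52 | rawF -0.5 M [ 0.026  0.017 -0.007] dtau5 -0.059
rot/6 [-0.003  0.001 -0.004]
cmd 10.0 [0.74 2.07 0.15]
cmd 13.0 [0.74 5.07 0.15]
cmd 13.5 [0.74 5.57 0.15]
rows 211 286 axis angle (tangent planes) 4.044941684050228 mid@75 2.11251293053133 axis x at y=163: 540.6635700596504
rows 212 288 axis angle (tangent planes) 5.917467697485704 mid@75 4.334199042918914 axis x at y=163: 540.6798410133551
```

View pics/w11.png

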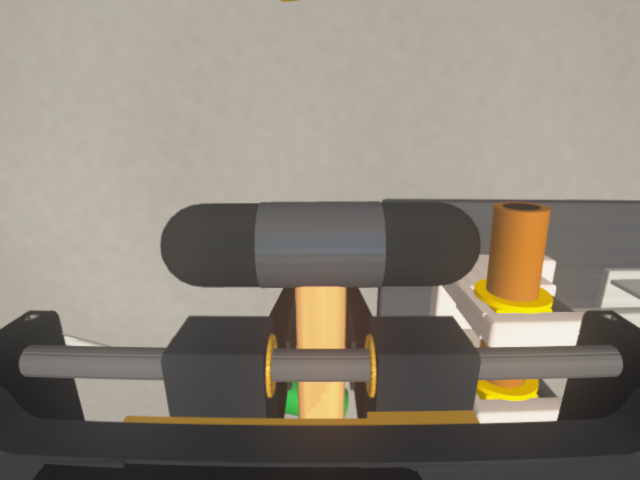

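The wrist view shows the head tip at (480,245) with a gap before the sleeve (edge x ≈ 490). The sleeve axis is now at 4.3°, cocked +2.2° from home, with its left end back near its first position. Second left tap.

play_rows(increments=[{"dx": 0.4, "dy": 2.5, "dz": 0.1, "rx": 0, "ry": 0, "rz": 0}, {"dx": 0.7, "dy": 4.5, "dz": 0.1, "rx": 0, "ry": 0, "rz": 0}, {"dx": 0.7, "dy": 5.7, "dz": 0.1, "rx": 0, "ry": 0, "rz": 0}, {"dx": 0.7, "dy": 6.3, "dz": 0.1, "rx": 0, "ry": 0, "rz": 0}, {"dx": 0.7, "dy": 6.8, "dz": 0.1, "rx": 0, "ry": 0, "rz": 0}, {"dx": 0.7, "dy": 7.2, "dz": 0.1, "rx": 0, "ry": 0, "rz": 0}], fingers=0)

```text
t: 19.82
eef_pos: [462.1, 125.4, 247.4]
tcp_rot: [-3.141, 0.0, 1.606]
ft_force: [-0.6, -0.2, -2.6]
opening: 0.232
```

```bash
python3 st.py 0.5 15.5 16 16.5
```

```text
t 19.82 xf +15.01 yf +0.57 z 247.4 rot [-1.7995e+02  1.0000e-02  9.2020e+01] tip +14.85 | PUSH +1.55 Fy -0.32 Fz +0.12 | rawF 0.5 M [-0.062  0.265  0.053] dtau5 -0.553
rot/6 [-0.009  0.001 -0.001]
cmd 15.5 [-0.07  0.49  0.01]
cmd 16.0 [-0.07  0.99  0.01]
cmd 16.5 [-0.07  1.49  0.01]
```

play_rows(increments=[{"dx": 0, "dy": 0.5, "dz": 0, "rx": -0.01, "ry": 0, "rz": 0}, {"dx": 0, "dy": 0.9, "dz": 0, "rx": -0.01, "ry": 0, "rz": 0}, {"dx": 0, "dy": 1.3, "dz": 0, "rx": -0.01, "ry": 0, "rz": 0}], fingers=0)

```text
t: 20.07
eef_pos: [462.7, 125.4, 247.2]
tcp_rot: [-3.139, 0.0, 1.607]
ft_force: [-7.9, -2.7, -1.3]
opening: 0.228
```

```bash
python3 st.py 0.5 16.5 17 17.5
```

```text
t 20.07 xf +15.63 yf +0.56 z 247.2 rot [-1.7986e+02  3.0000e-02  9.2050e+01] tip +15.22 | PUSH +7.10 Fy -1.23 Fz +2.42 | rawF 7.9 M [-0.124  1.044  0.187] dtau5 -1.691
rot/6 [-0.023  0.004  0.003]
cmd 16.5 [-0.06  0.87 -0.19]
cmd 17.0 [-0.06  1.37 -0.19]
cmd 17.5 [-0.06  1.87 -0.19]
```

play_rows(increments=[{"dx": 0, "dy": 0.9, "dz": -0.15, "rx": -0.023, "ry": 0, "rz": 0}, {"dx": 0, "dy": 1.2, "dz": -0.15, "rx": -0.023, "ry": 0, "rz": 0}], fingers=0)

```text
t: 20.23
eef_pos: [463.1, 125.4, 247.2]
tcp_rot: [-3.139, 0.001, 1.607]
ft_force: [-7.1, -0.6, 0.2]
opening: 0.23
```

```bash
python3 st.py 0.5 16.5 17 17.5
```

```text
t 20.23 xf +16.01 yf +0.55 z 247.2 rot [-1.7983e+02  5.0000e-02  9.2080e+01] tip +15.51 | PUSH +7.45 Fy -0.89 Fz +3.06 | rawF 7.0 M [-0.052  1.079  0.197] dtau5 -1.729
rot/6 [-0.028  0.008  0.008]
cmd 16.5 [-0.05  0.49 -0.23]
cmd 17.0 [-0.05  0.99 -0.23]
cmd 17.5 [-0.05  1.49 -0.23]
```

play_rows(increments=[{"dx": 0, "dy": 1.1, "dz": -0.25, "rx": -0.03, "ry": 0.008, "rz": 0.005}, {"dx": 0, "dy": 1.4, "dz": -0.3, "rx": -0.03, "ry": 0.008, "rz": 0.005}, {"dx": 0, "dy": 1.7, "dz": -0.3, "rx": -0.03, "ry": 0.008, "rz": 0.005}, {"dx": 0, "dy": 2.0, "dz": -0.3, "rx": -0.03, "ry": 0.008, "rz": 0.005}], fingers=0)

```text
t: 20.57
eef_pos: [464.2, 125.5, 247.2]
tcp_rot: [-3.139, 0.0, 1.607]
ft_force: [-6.7, -1.8, -0.4]
opening: 0.227
```

```bash
python3 st.py 0.5 18 18.5
```

```text
t 20.57 xf +17.12 yf +0.56 z 247.2 rot [-1.7983e+02  2.0000e-02  9.2080e+01] tip +16.59 | PUSH +7.56 Fy -0.48 Fz +2.65 | rawF 6.7 M [0.03  1.134 0.21 ] dtau5 -1.769
rot/6 [-0.029  0.003  0.008]
cmd 18.0 [-0.07  0.88 -0.17]
cmd 18.5 [-0.07  1.38 -0.18]
```

Steady at the 7.5 N level, so I'll continue.

play_rows(increments=[{"dx": 0, "dy": 1.1, "dz": -0.25, "rx": -0.03, "ry": 0.005, "rz": 0.005}, {"dx": 0, "dy": 1.4, "dz": -0.3, "rx": -0.03, "ry": 0.005, "rz": 0.005}, {"dx": 0, "dy": 1.7, "dz": -0.3, "rx": -0.03, "ry": 0.005, "rz": 0.005}, {"dx": 0, "dy": 2.0, "dz": -0.3, "rx": -0.03, "ry": 0.005, "rz": 0.005}], fingers=0)

```text
t: 20.9
eef_pos: [465.3, 125.5, 247.3]
tcp_rot: [-3.138, 0.0, 1.607]
ft_force: [-7.4, -0.3, 0.0]
opening: 0.229
```

```bash
python3 st.py 0.5 18 18.5
```

```text
t 20.90 xf +18.20 yf +0.61 z 247.3 rot [-1.7982e+02  1.0000e-02  9.2080e+01] tip +17.66 | PUSH +7.79 Fy +0.05 Fz +3.02 | rawF 7.3 M [0.112 1.14  0.282] dtau5 -1.795
rot/6 [-0.03   0.001  0.009]
cmd 18.0 [-0.11 -0.2  -0.11]
cmd 18.5 [-0.11  0.3  -0.11]
```

play_rows(increments=[{"dx": 0, "dy": 1.1, "dz": -0.25, "rx": -0.03, "ry": 0.005, "rz": 0.005}, {"dx": 0, "dy": 1.4, "dz": -0.3, "rx": -0.03, "ry": 0.005, "rz": 0.005}], fingers=0)

```text
t: 21.07
eef_pos: [465.7, 125.6, 247.3]
tcp_rot: [-3.138, -0.0, 1.607]
ft_force: [-6.7, -0.3, -0.4]
opening: 0.233
```

```bash
python3 st.py 0.5 18 18.5
```

```text
t 21.07 xf +18.65 yf +0.67 z 247.3 rot [-179.81   -0.     92.09] tip +18.07 | PUSH +7.57 Fy -0.09 Fz +2.34 | rawF 6.6 M [0.076 1.16  0.232] dtau5 -1.806
rot/6 [-0.032 -0.     0.01 ]
cmd 18.0 [-0.17 -0.65 -0.09]
cmd 18.5 [-0.17 -0.15 -0.09]
```

play_rows(increments=[{"dx": 0, "dy": 1.1, "dz": -0.25, "rx": -0.032, "ry": 0, "rz": 0.005}, {"dx": 0, "dy": 1.4, "dz": -0.25, "rx": -0.032, "ry": 0, "rz": 0.005}, {"dx": 0, "dy": 1.7, "dz": -0.25, "rx": -0.032, "ry": 0, "rz": 0.005}], fingers=0)

```text
t: 21.32
eef_pos: [466.5, 125.7, 247.3]
tcp_rot: [-3.138, 0.0, 1.607]
ft_force: [-8.3, 0.2, -1.4]
opening: 0.23
```

```bash
python3 st.py 0.5
```

```text
t 21.32 xf +19.43 yf +0.73 z 247.3 rot [-1.7981e+02  2.0000e-02  9.2100e+01] tip +18.85 | PUSH +7.31 Fy +0.39 Fz +2.12 | rawF 8.2 M [0.112 1.089 0.353] dtau5 -1.800
rot/6 [-0.032  0.003  0.012]
```

play_rows(increments=[{"dx": 0, "dy": 1.0, "dz": -0.25, "rx": -0.032, "ry": 0, "rz": 0.005}, {"dx": 0, "dy": 1.3, "dz": -0.25, "rx": -0.032, "ry": 0, "rz": 0.005}], fingers=0)

```text
t: 21.48
eef_pos: [466.8, 125.8, 247.3]
tcp_rot: [-3.138, 0.001, 1.608]
ft_force: [-8.0, -0.2, -1.3]
opening: 0.232
```

```bash
python3 st.py 0.5
```

```text
t 21.48 xf +19.76 yf +0.81 z 247.3 rot [-1.7981e+02  3.0000e-02  9.2110e+01] tip +19.17 | PUSH +7.49 Fy +0.50 Fz +2.14 | rawF 8.0 M [0.162 1.136 0.304] dtau5 -1.799
rot/6 [-0.032  0.006  0.013]
```

play_rows(increments=[{"dx": -0.1, "dy": 1.0, "dz": -0.25, "rx": -0.032, "ry": 0.005, "rz": 0.01}, {"dx": -0.1, "dy": 1.3, "dz": -0.25, "rx": -0.032, "ry": 0.005, "rz": 0.01}], fingers=0)

```text
t: 21.65
eef_pos: [467.2, 125.8, 247.3]
tcp_rot: [-3.138, 0.0, 1.607]
ft_force: [-6.9, 0.2, -0.5]
opening: 0.232
```

```bash
python3 st.py 0.5
```

```text
t 21.65 xf +20.10 yf +0.81 z 247.3 rot [-1.7981e+02  2.0000e-02  9.2090e+01] tip +19.52 | PUSH +7.26 Fy +0.72 Fz +2.57 | rawF 6.8 M [0.204 1.073 0.334] dtau5 -1.804
rot/6 [-0.032  0.004  0.01 ]
```

play_rows(increments=[{"dx": -0.1, "dy": 1.1, "dz": -0.25, "rx": -0.032, "ry": 0.005, "rz": 0.01}], fingers=0)

```text
t: 21.73
eef_pos: [467.4, 125.8, 247.2]
tcp_rot: [-3.138, 0.0, 1.607]
ft_force: [-6.5, -0.0, -0.9]
opening: 0.23
```

```bash
python3 st.py 0.5
```

```text
t 21.73 xf +20.30 yf +0.82 z 247.2 rot [-1.7981e+02  1.0000e-02  9.2070e+01] tip +19.74 | PUSH +7.55 Fy +0.68 Fz +1.88 | rawF 6.4 M [0.195 1.188 0.287] dtau5 -1.781
rot/6 [-0.031  0.001  0.007]
```

play_rows(increments=[{"dx": -0.1, "dy": 1.1, "dz": -0.25, "rx": -0.032, "ry": 0, "rz": 0.005}], fingers=0)

```text
t: 21.82
eef_pos: [467.5, 125.8, 247.2]
tcp_rot: [-3.138, 0.0, 1.607]
ft_force: [-7.7, 0.8, -1.8]
opening: 0.228
```

```bash
python3 st.py 0.5
```

```text
t 21.82 xf +20.45 yf +0.83 z 247.2 rot [-1.7982e+02  2.0000e-02  9.2090e+01] tip +19.89 | PUSH +7.40 Fy +1.24 Fz +1.48 | rawF 7.5 M [0.248 1.162 0.388] dtau5 -1.790
rot/6 [-0.031  0.004  0.009]
```

play_rows(increments=[{"dx": -0.1, "dy": 1.1, "dz": -0.25, "rx": -0.032, "ry": 0, "rz": 0.005}], fingers=0)

```text
t: 21.9
eef_pos: [467.7, 125.8, 247.2]
tcp_rot: [-3.138, 0.001, 1.607]
ft_force: [-8.1, 1.3, -0.7]
opening: 0.232
```

```bash
python3 st.py 0.5
```

```text
t 21.90 xf +20.59 yf +0.82 z 247.2 rot [-1.7981e+02  4.0000e-02  9.2100e+01] tip +20.03 | PUSH +7.72 Fy +1.08 Fz +2.52 | rawF 8.0 M [0.27  1.155 0.334] dtau5 -1.786
rot/6 [-0.031  0.007  0.011]
```

play_rows(increments=[{"dx": -0.1, "dy": 1.05, "dz": -0.25, "rx": -0.032, "ry": 0, "rz": 0.005}], fingers=0)

```text
t: 21.98
eef_pos: [467.8, 125.9, 247.2]
tcp_rot: [-3.138, 0.001, 1.608]
ft_force: [-7.7, 1.5, -0.7]
opening: 0.232
```

```bash
python3 st.py 0.5
```

```text
t 21.98 xf +20.70 yf +0.88 z 247.2 rot [-1.7982e+02  6.0000e-02  9.2110e+01] tip +20.16 | PUSH +7.44 Fy +1.16 Fz +2.36 | rawF 7.5 M [0.294 1.128 0.292] dtau5 -1.781
rot/6 [-0.03   0.009  0.014]
```

play_rows(increments=[{"dx": -0.2, "dy": 1.2, "dz": -0.25, "rx": -0.032, "ry": 0.005, "rz": 0.01}], fingers=0)

```text
t: 22.07
eef_pos: [468.0, 125.9, 247.2]
tcp_rot: [-3.138, 0.001, 1.607]
ft_force: [-7.5, 2.1, -0.7]
opening: 0.228
```

```bash
python3 st.py 0.5
```

```text
t 22.07 xf +20.94 yf +0.83 z 247.2 rot [-1.7982e+02  4.0000e-02  9.2100e+01] tip +20.40 | PUSH +7.78 Fy +1.57 Fz +2.13 | rawF 7.3 M [0.328 1.196 0.395] dtau5 -1.799
rot/6 [-0.03   0.007  0.012]
```

play_rows(increments=[{"dx": -0.2, "dy": 1.15, "dz": -0.25, "rx": -0.032, "ry": 0.005, "rz": 0.01}], fingers=0)

```text
t: 22.15
eef_pos: [468.2, 125.8, 247.2]
tcp_rot: [-3.138, 0.0, 1.607]
ft_force: [-7.7, 1.9, -0.5]
opening: 0.231
```

```bash
python3 st.py 0.5
```

```text
t 22.15 xf +21.12 yf +0.78 z 247.2 rot [-1.7982e+02  3.0000e-02  9.2090e+01] tip +20.57 | PUSH +8.03 Fy +1.52 Fz +2.40 | rawF 7.5 M [0.344 1.228 0.365] dtau5 -1.921
rot/6 [-0.03   0.005  0.01 ]
```

Bind onset again at the left end (torque jumped, travel 5.35 mm, matching the earlier swing). Now the right end.

play_rows(increments=[{"dx": -0.2, "dy": -8, "dz": -0.2, "rx": -0.03, "ry": 0.005, "rz": 0.01}, {"dx": -0.3, "dy": -22, "dz": -0.2, "rx": -0.03, "ry": 0.005, "rz": 0.01}, {"dx": -15, "dy": -26, "dz": -0.2, "rx": -0.03, "ry": 0.005, "rz": 0.01}, {"dx": -50, "dy": -26, "dz": -0.2, "rx": -0.03, "ry": 0.005, "rz": 0.01}, {"dx": -85, "dy": -25, "dz": -0.2, "rx": -0.03, "ry": 0.005, "rz": 0.01}, {"dx": -108, "dy": -23, "dz": -0.2, "rx": -0.03, "ry": 0.005, "rz": 0.01}, {"dx": -108, "dy": -19, "dz": -0.2, "rx": -0.03, "ry": 0.005, "rz": 0.01}, {"dx": -108, "dy": -11, "dz": -0.2, "rx": -0.03, "ry": 0.005, "rz": 0.01}], fingers=0)

```text
t: 22.82
eef_pos: [461.0, 16.6, 247.6]
tcp_rot: [3.141, -0.0, 1.603]
ft_force: [0.8, -0.2, -3.0]
opening: 0.23
```

```bash
python3 f.py base; python3 st.py -107.5 15 15.5; python3 ang.py w12
```

```text
[ 2.680e-01 -1.940e-01 -3.063e+00 -1.140e-01  4.500e-02 -3.000e-03]
std [0.726 0.454 0.417 0.037 0.04  0.016]
t 23.22 xf +10.01 yf -106.58 z 247.5 rot [-179.98   -0.     92.1 ] tip +9.96 | PUSH +0.13 Fy -0.26 Fz +0.28 | rawF 0.0 M [-0.042  0.002 -0.007] dtau5 -0.073
rot/6 [-0.003 -0.001  0.011]
cmd 15.0 [-0.92  4.99  0.08]
cmd 15.5 [-0.92  5.49  0.08]
rows 208 277 axis angle (tangent planes) 1.66411462781358 mid@75 0.540325744148988 axis x at y=163: 545.9093298064843
```

View pics/w12.png

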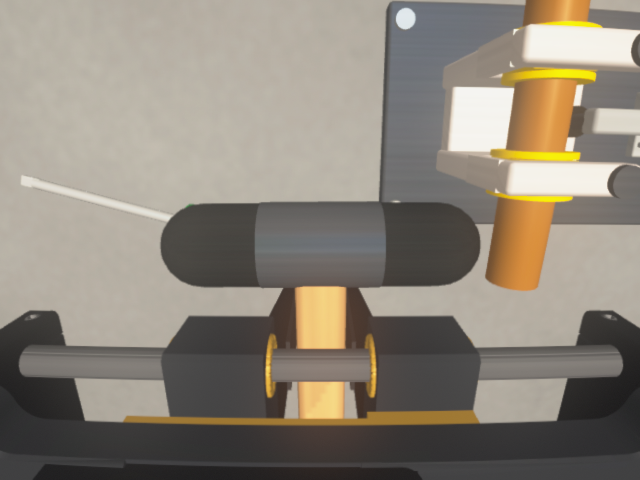

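The sleeve's right overhang is in front of the tip again (x ≈ 490–550, head row 245), with the gap visible. Second right tap.

play_rows(increments=[{"dx": -0.5, "dy": 2.5, "dz": 0.1, "rx": 0, "ry": 0, "rz": 0.01}, {"dx": -0.9, "dy": 4.5, "dz": 0.1, "rx": 0, "ry": 0, "rz": 0.01}, {"dx": -0.9, "dy": 5.7, "dz": 0.1, "rx": 0, "ry": 0, "rz": 0.01}, {"dx": -0.9, "dy": 6.3, "dz": 0.1, "rx": 0, "ry": 0, "rz": 0.01}, {"dx": -0.9, "dy": 6.6, "dz": 0.1, "rx": 0, "ry": 0, "rz": 0.01}], fingers=0)

```text
t: 23.68
eef_pos: [467.7, 17.3, 247.3]
tcp_rot: [-3.141, -0.0, 1.606]
ft_force: [0.3, 0.4, -3.6]
opening: 0.228
```

```bash
python3 st.py -107.5 17 17.5 18
```

```text
t 23.68 xf +16.79 yf -107.65 z 247.3 rot [-179.99   -0.     92.02] tip +16.75 | PUSH -0.41 Fy +0.11 Fz -0.55 | rawF -0.1 M [ 0.02  -0.024 -0.072] dtau5 -0.074
rot/6 [-0.002 -0.001 -0.002]
cmd 17.0 [ 0.15  0.21 -0.06]
cmd 17.5 [ 0.15  0.71 -0.06]
cmd 18.0 [ 0.15  1.21 -0.06]
```

play_rows(increments=[{"dx": 0, "dy": 0.4, "dz": 0, "rx": 0, "ry": 0, "rz": 0}, {"dx": 0, "dy": 0.8, "dz": 0, "rx": 0, "ry": 0, "rz": 0}], fingers=0)

```text
t: 23.85
eef_pos: [468.3, 17.3, 247.3]
tcp_rot: [-3.14, -0.0, 1.606]
ft_force: [-2.2, -1.1, -2.7]
opening: 0.23
```

```bash
python3 st.py -107.5 18 18.4 18.8
```

```text
t 23.85 xf +17.37 yf -107.68 z 247.3 rot [-1.7993e+02 -1.0000e-02  9.2020e+01] tip +17.17 | PUSH +2.46 Fy -0.82 Fz +0.40 | rawF 2.5 M [-0.129  0.393  0.036] dtau5 -0.684
rot/6 [-0.011 -0.001 -0.002]
cmd 18.0 [ 0.18  0.63 -0.11]
cmd 18.4 [ 0.18  1.03 -0.11]
cmd 18.8 [ 0.18  1.43 -0.11]
```

play_rows(increments=[{"dx": 0, "dy": 0.6, "dz": -0.1, "rx": -0.01, "ry": 0, "rz": 0}, {"dx": 0, "dy": 0.9, "dz": -0.1, "rx": -0.012, "ry": 0, "rz": 0}], fingers=0)

```text
t: 24.02
eef_pos: [468.7, 17.3, 247.2]
tcp_rot: [-3.14, -0.0, 1.606]
ft_force: [-5.5, -1.7, -2.2]
opening: 0.23
```

```bash
python3 st.py -107.5 18.4 18.8
```

```text
t 24.02 xf +17.77 yf -107.69 z 247.2 rot [-1.799e+02 -1.000e-02  9.203e+01] tip +17.46 | PUSH +5.45 Fy -2.02 Fz +0.91 | rawF 5.8 M [-0.341  0.862  0.096] dtau5 -1.329
rot/6 [-0.017 -0.002  0.   ]
cmd 18.4 [ 0.19  0.63 -0.17]
cmd 18.8 [ 0.19  1.03 -0.17]
```

play_rows(increments=[{"dx": 0, "dy": 0.8, "dz": -0.15, "rx": -0.018, "ry": 0, "rz": 0}, {"dx": 0, "dy": 1.1, "dz": -0.15, "rx": -0.02, "ry": 0, "rz": 0}, {"dx": 0, "dy": 1.4, "dz": -0.2, "rx": -0.02, "ry": 0, "rz": 0}, {"dx": 0, "dy": 1.7, "dz": -0.2, "rx": -0.02, "ry": 0, "rz": 0}], fingers=0)

```text
t: 24.35
eef_pos: [469.8, 17.3, 247.2]
tcp_rot: [-3.14, -0.0, 1.606]
ft_force: [-4.9, -2.6, -1.6]
opening: 0.232
```

```bash
python3 st.py -107.5
```

```text
t 24.35 xf +18.90 yf -107.75 z 247.2 rot [-1.7988e+02 -2.0000e-02  9.2040e+01] tip +18.55 | PUSH +5.35 Fy -3.07 Fz +1.30 | rawF 5.3 M [-0.502  0.827  0.003] dtau5 -1.321
rot/6 [-0.019 -0.003  0.001]
```

play_rows(increments=[{"dx": 0, "dy": 0.8, "dz": -0.2, "rx": -0.023, "ry": 0, "rz": 0}, {"dx": 0, "dy": 1.1, "dz": -0.2, "rx": -0.023, "ry": 0, "rz": 0}, {"dx": 0, "dy": 1.4, "dz": -0.2, "rx": -0.023, "ry": 0, "rz": 0}], fingers=0)

```text
t: 24.6
eef_pos: [470.6, 17.2, 247.3]
tcp_rot: [-3.14, -0.0, 1.606]
ft_force: [-5.9, -3.4, -2.4]
opening: 0.23
```

```bash
python3 st.py -107.5
```

```text
t 24.60 xf +19.70 yf -107.85 z 247.3 rot [-1.799e+02 -3.000e-02  9.203e+01] tip +19.38 | PUSH +5.62 Fy -3.45 Fz +0.78 | rawF 6.3 M [-0.577  0.903 -0.023] dtau5 -1.325
rot/6 [-0.017 -0.004  0.001]
```

play_rows(increments=[{"dx": 0, "dy": 0.8, "dz": -0.2, "rx": -0.02, "ry": 0, "rz": 0}, {"dx": 0, "dy": 1.1, "dz": -0.2, "rx": -0.02, "ry": 0, "rz": 0}, {"dx": 0, "dy": 1.4, "dz": -0.2, "rx": -0.02, "ry": 0, "rz": 0}], fingers=0)

```text
t: 24.85
eef_pos: [471.4, 17.1, 247.3]
tcp_rot: [-3.14, -0.001, 1.606]
ft_force: [-6.2, -3.8, -1.9]
opening: 0.235
```

```bash
python3 st.py -107.5
```

```text
t 24.85 xf +20.48 yf -107.96 z 247.3 rot [-1.7988e+02 -3.0000e-02  9.2030e+01] tip +20.13 | PUSH +5.85 Fy -3.22 Fz +1.51 | rawF 6.6 M [-0.523  0.882  0.046] dtau5 -1.319
rot/6 [-0.019 -0.005  0.001]
```

play_rows(increments=[{"dx": 0, "dy": 0.8, "dz": -0.2, "rx": -0.02, "ry": 0, "rz": 0}, {"dx": 0, "dy": 1.1, "dz": -0.2, "rx": -0.02, "ry": 0, "rz": 0}], fingers=0)

```text
t: 25.02
eef_pos: [471.9, 17.0, 247.3]
tcp_rot: [-3.139, -0.001, 1.606]
ft_force: [-5.4, -4.2, -2.0]
opening: 0.228
```

```bash
python3 st.py -107.5
```

```text
t 25.02 xf +20.99 yf -108.07 z 247.3 rot [-1.7987e+02 -3.0000e-02  9.2030e+01] tip +20.61 | PUSH +5.88 Fy -3.37 Fz +1.15 | rawF 5.8 M [-0.538  0.932 -0.015] dtau5 -1.319
rot/6 [-0.021 -0.006  0.001]
```

play_rows(increments=[{"dx": 0, "dy": 0.8, "dz": -0.2, "rx": -0.02, "ry": 0, "rz": 0}, {"dx": 0, "dy": 1.1, "dz": -0.2, "rx": -0.02, "ry": 0, "rz": 0}], fingers=0)

```text
t: 25.18
eef_pos: [472.4, 16.9, 247.3]
tcp_rot: [-3.139, -0.001, 1.606]
ft_force: [-6.8, -3.1, -2.0]
opening: 0.225
```

```bash
python3 st.py -107.5
```

```text
t 25.18 xf +21.49 yf -108.18 z 247.3 rot [-1.7986e+02 -4.0000e-02  9.2040e+01] tip +21.08 | PUSH +5.78 Fy -3.19 Fz +1.50 | rawF 7.1 M [-0.524  0.865  0.042] dtau5 -1.316
rot/6 [-0.023 -0.006  0.001]
```

play_rows(increments=[{"dx": 0, "dy": 0.8, "dz": -0.2, "rx": -0.02, "ry": 0, "rz": 0}, {"dx": 0, "dy": 1.1, "dz": -0.2, "rx": -0.02, "ry": 0, "rz": 0}], fingers=0)

```text
t: 25.35
eef_pos: [473.0, 16.9, 247.3]
tcp_rot: [-3.139, -0.001, 1.606]
ft_force: [-5.3, -4.0, -1.6]
opening: 0.229
```

```bash
python3 st.py -107.5
```

```text
t 25.35 xf +22.00 yf -108.26 z 247.3 rot [-1.7985e+02 -5.0000e-02  9.2040e+01] tip +21.55 | PUSH +5.82 Fy -3.03 Fz +1.48 | rawF 5.7 M [-0.456  0.906 -0.02 ] dtau5 -1.313
rot/6 [-0.025 -0.008  0.001]
```

play_rows(increments=[{"dx": 0, "dy": 0.85, "dz": -0.2, "rx": -0.02, "ry": 0, "rz": 0}], fingers=0)

```text
t: 25.43
eef_pos: [473.2, 16.8, 247.3]
tcp_rot: [-3.139, -0.001, 1.606]
ft_force: [-6.4, -3.5, -1.9]
opening: 0.229
```

```bash
python3 st.py -107.5
```

```text
t 25.43 xf +22.24 yf -108.32 z 247.3 rot [-1.7984e+02 -5.0000e-02  9.2040e+01] tip +21.77 | PUSH +6.02 Fy -2.83 Fz +1.54 | rawF 6.8 M [-0.404  0.934 -0.044] dtau5 -1.318
rot/6 [-0.026 -0.008  0.002]
```

play_rows(increments=[{"dx": 0.1, "dy": 0.85, "dz": -0.2, "rx": -0.025, "ry": -0.005, "rz": 0}], fingers=0)

```text
t: 25.52
eef_pos: [473.5, 16.8, 247.3]
tcp_rot: [-3.139, -0.0, 1.606]
ft_force: [-5.5, -2.4, -2.9]
opening: 0.227
```

```bash
python3 st.py -107.5
```

```text
t 25.52 xf +22.50 yf -108.32 z 247.3 rot [-1.7986e+02 -3.0000e-02  9.2050e+01] tip +22.08 | PUSH +5.31 Fy -2.28 Fz +0.37 | rawF 5.8 M [-0.381  0.882  0.027] dtau5 -1.300
rot/6 [-0.024 -0.004  0.003]
```

play_rows(increments=[{"dx": 0.1, "dy": 0.85, "dz": -0.2, "rx": -0.025, "ry": -0.005, "rz": 0}], fingers=0)

```text
t: 25.6
eef_pos: [473.7, 16.9, 247.3]
tcp_rot: [-3.14, -0.0, 1.607]
ft_force: [-5.9, -2.0, -2.1]
opening: 0.23
```

```bash
python3 st.py -107.5
```

```text
t 25.60 xf +22.76 yf -108.30 z 247.3 rot [-179.88   -0.     92.05] tip +22.40 | PUSH +6.12 Fy -2.67 Fz +0.78 | rawF 6.3 M [-0.452  0.993  0.056] dtau5 -1.379
rot/6 [-0.02  -0.     0.003]
```

play_rows(increments=[{"dx": 0.1, "dy": 0.8, "dz": -0.2, "rx": -0.025, "ry": -0.005, "rz": 0}], fingers=0)

```text
t: 25.68
eef_pos: [473.8, 16.9, 247.3]
tcp_rot: [-3.139, 0.0, 1.607]
ft_force: [-5.6, -2.8, -2.4]
opening: 0.227
```

```bash
python3 st.py -107.5
```

```text
t 25.68 xf +22.88 yf -108.24 z 247.3 rot [-1.7988e+02  2.0000e-02  9.2060e+01] tip +22.52 | PUSH +6.20 Fy -2.48 Fz +0.59 | rawF 6.0 M [-0.417  1.022  0.077] dtau5 -1.512
rot/6 [-0.02   0.004  0.004]
```

Bind onset at the right end (travel ≈ 5 mm, right bushing ≈ 6 mm out). Now the final left tap.

play_rows(increments=[{"dx": 0.5, "dy": -8, "dz": -0.2, "rx": -0.02, "ry": 0.004, "rz": 0}, {"dx": 0.7, "dy": -22, "dz": -0.2, "rx": -0.02, "ry": 0.004, "rz": 0}, {"dx": 15, "dy": -27, "dz": -0.2, "rx": -0.02, "ry": 0.004, "rz": 0}, {"dx": 50, "dy": -27, "dz": -0.2, "rx": -0.02, "ry": 0.004, "rz": 0}, {"dx": 85, "dy": -26, "dz": -0.2, "rx": -0.02, "ry": 0.004, "rz": 0}, {"dx": 108.7, "dy": -24, "dz": -0.2, "rx": -0.02, "ry": 0.004, "rz": 0}, {"dx": 108.7, "dy": -18, "dz": -0.2, "rx": -0.02, "ry": 0.004, "rz": 0}, {"dx": 108.7, "dy": -11, "dz": -0.2, "rx": -0.02, "ry": 0.004, "rz": 0}], fingers=0)

```text
t: 26.35
eef_pos: [458.8, 126.1, 247.6]
tcp_rot: [3.141, -0.0, 1.609]
ft_force: [-0.2, -0.3, -3.6]
opening: 0.232
```

```bash
python3 f.py base; python3 st.py 0.5 17 17.5; python3 ang.py w13
```

```text
[ 0.17  -0.005 -3.073 -0.12   0.049  0.005]
std [0.959 0.568 0.549 0.021 0.043 0.041]
t 26.75 xf +11.73 yf -0.16 z 247.4 rot [-179.99    0.     91.99] tip +11.70 | PUSH +0.11 Fy +0.13 Fz -0.25 | rawF 0.6 M [ 0.027  0.04  -0.034] dtau5 -0.069
rot/6 [-0.001  0.    -0.006]
cmd 17.0 [0.66 5.27 0.05]
cmd 17.5 [0.66 5.77 0.05]
rows 212 288 axis angle (tangent planes) 5.798785010037989 mid@75 4.230548648068226 axis x at y=163: 543.5139293732179
```

View pics/w13.png

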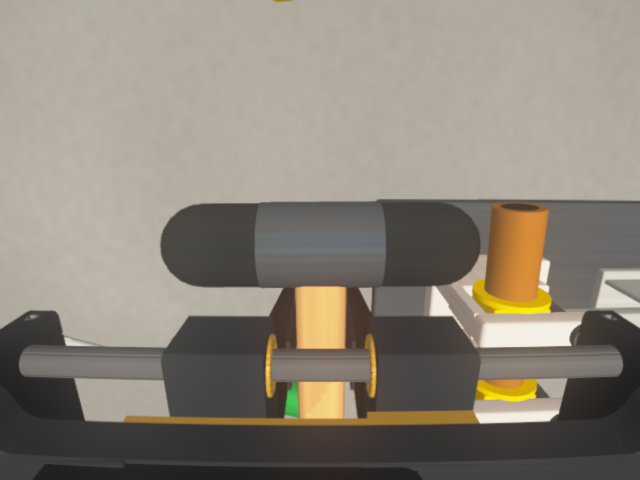

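The gap is clear (tip x 480, sleeve edge ≈ 488). The sleeve is cocked +2.1° from home. Image estimates put the bushings at roughly left 4.0–4.6 mm and right 5.7–6.0 mm. Left tap.

play_rows(increments=[{"dx": 0.4, "dy": 2.5, "dz": 0.05, "rx": 0, "ry": 0, "rz": 0}, {"dx": 0.6, "dy": 4.3, "dz": 0.05, "rx": 0, "ry": 0, "rz": 0}, {"dx": 0.6, "dy": 5.2, "dz": 0.05, "rx": 0, "ry": 0, "rz": 0}, {"dx": 0.6, "dy": 5.8, "dz": 0.05, "rx": 0, "ry": 0, "rz": 0}, {"dx": 0.6, "dy": 6.2, "dz": 0.05, "rx": 0, "ry": 0, "rz": 0}], fingers=0)

```text
t: 27.22
eef_pos: [465.0, 125.5, 247.3]
tcp_rot: [-3.141, 0.0, 1.606]
ft_force: [-1.4, -0.5, -2.7]
opening: 0.23
```

```bash
python3 st.py 0.5 18.5 19 19.5
```

```text
t 27.22 xf +17.87 yf +0.55 z 247.3 rot [-1.7996e+02  1.0000e-02  9.2010e+01] tip +17.75 | PUSH +1.83 Fy -0.18 Fz +0.33 | rawF 1.5 M [-0.015  0.295  0.049] dtau5 -0.480
rot/6 [-0.007  0.001 -0.003]
cmd 18.5 [-0.05  0.63 -0.06]
cmd 19.0 [-0.05  1.13 -0.06]
cmd 19.5 [-0.05  1.63 -0.06]
```

play_rows(increments=[{"dx": 0, "dy": 0.5, "dz": -0.05, "rx": -0.01, "ry": 0, "rz": 0}, {"dx": 0, "dy": 0.9, "dz": -0.05, "rx": -0.01, "ry": 0, "rz": 0}, {"dx": 0, "dy": 1.3, "dz": -0.1, "rx": -0.01, "ry": 0, "rz": 0}], fingers=0)

```text
t: 27.47
eef_pos: [465.6, 125.5, 247.2]
tcp_rot: [-3.139, 0.0, 1.606]
ft_force: [-7.1, -2.0, -0.9]
opening: 0.23
```

```bash
python3 st.py 0.5
```

```text
t 27.47 xf +18.54 yf +0.51 z 247.2 rot [-1.7988e+02  2.0000e-02  9.2030e+01] tip +18.17 | PUSH +7.00 Fy -1.45 Fz +2.39 | rawF 7.4 M [-0.165  1.036  0.153] dtau5 -1.690
rot/6 [-0.02   0.004  0.   ]
```

play_rows(increments=[{"dx": 0, "dy": 0.9, "dz": -0.15, "rx": -0.023, "ry": 0, "rz": 0}, {"dx": 0, "dy": 1.2, "dz": -0.15, "rx": -0.023, "ry": 0, "rz": 0}], fingers=0)

```text
t: 27.63
eef_pos: [466.0, 125.5, 247.2]
tcp_rot: [-3.139, 0.001, 1.607]
ft_force: [-7.5, -0.7, 0.2]
opening: 0.231
```

```bash
python3 st.py 0.5
```

```text
t 27.63 xf +18.89 yf +0.50 z 247.2 rot [-1.7984e+02  4.0000e-02  9.2060e+01] tip +18.42 | PUSH +7.48 Fy -0.89 Fz +3.22 | rawF 7.7 M [-0.016  1.08   0.125] dtau5 -1.753
rot/6 [-0.026  0.007  0.005]
```

play_rows(increments=[{"dx": 0, "dy": 1.1, "dz": -0.25, "rx": -0.03, "ry": 0.007, "rz": 0.005}, {"dx": 0, "dy": 1.4, "dz": -0.3, "rx": -0.03, "ry": 0.007, "rz": 0.005}, {"dx": 0, "dy": 1.7, "dz": -0.3, "rx": -0.03, "ry": 0.007, "rz": 0.005}, {"dx": 0, "dy": 2.0, "dz": -0.3, "rx": -0.03, "ry": 0.007, "rz": 0.005}], fingers=0)

```text
t: 27.97
eef_pos: [467.1, 125.5, 247.2]
tcp_rot: [-3.139, 0.0, 1.607]
ft_force: [-7.6, -0.3, -0.5]
opening: 0.231
```

```bash
python3 st.py 0.5
```

```text
t 27.97 xf +19.99 yf +0.53 z 247.2 rot [-1.7983e+02  2.0000e-02  9.2060e+01] tip +19.49 | PUSH +7.68 Fy -0.39 Fz +2.49 | rawF 7.8 M [0.026 1.157 0.215] dtau5 -1.786
rot/6 [-0.028  0.004  0.006]
```

play_rows(increments=[{"dx": 0, "dy": 1.1, "dz": -0.25, "rx": -0.03, "ry": 0.003, "rz": 0.005}, {"dx": 0, "dy": 1.4, "dz": -0.3, "rx": -0.03, "ry": 0.003, "rz": 0.005}, {"dx": 0, "dy": 1.7, "dz": -0.3, "rx": -0.03, "ry": 0.003, "rz": 0.005}], fingers=0)

```text
t: 28.22
eef_pos: [467.8, 125.6, 247.2]
tcp_rot: [-3.139, 0.0, 1.607]
ft_force: [-7.1, -1.2, -1.1]
opening: 0.23
```

```bash
python3 st.py 0.5
```

```text
t 28.22 xf +20.76 yf +0.60 z 247.2 rot [-1.7982e+02  2.0000e-02  9.2070e+01] tip +20.22 | PUSH +7.33 Fy -0.13 Fz +2.18 | rawF 7.3 M [0.07  1.116 0.23 ] dtau5 -1.807
rot/6 [-0.029  0.004  0.007]
```

play_rows(increments=[{"dx": 0, "dy": 1.1, "dz": -0.25, "rx": -0.03, "ry": 0.003, "rz": 0.005}, {"dx": 0, "dy": 1.4, "dz": -0.25, "rx": -0.03, "ry": 0.003, "rz": 0.005}], fingers=0)

```text
t: 28.38
eef_pos: [468.3, 125.7, 247.3]
tcp_rot: [-3.138, 0.0, 1.607]
ft_force: [-7.7, -0.2, -0.8]
opening: 0.235
```

```bash
python3 st.py 0.5
```

```text
t 28.38 xf +21.26 yf +0.65 z 247.3 rot [-1.7982e+02  2.0000e-02  9.2080e+01] tip +20.71 | PUSH +7.57 Fy -0.28 Fz +2.26 | rawF 7.8 M [0.014 1.14  0.278] dtau5 -1.799
rot/6 [-0.03   0.004  0.008]
```

play_rows(increments=[{"dx": 0, "dy": 1.0, "dz": -0.25, "rx": -0.03, "ry": 0.003, "rz": 0.005}, {"dx": 0, "dy": 1.3, "dz": -0.25, "rx": -0.03, "ry": 0.003, "rz": 0.005}], fingers=0)

```text
t: 28.55
eef_pos: [468.7, 125.8, 247.2]
tcp_rot: [-3.138, 0.0, 1.607]
ft_force: [-7.6, -0.5, -0.4]
opening: 0.229
```

```bash
python3 st.py 0.5
```

```text
t 28.55 xf +21.60 yf +0.71 z 247.2 rot [-1.7981e+02  3.0000e-02  9.2090e+01] tip +21.03 | PUSH +7.66 Fy -0.20 Fz +2.78 | rawF 7.8 M [0.076 1.133 0.223] dtau5 -1.794
rot/6 [-0.032  0.004  0.009]
```

play_rows(increments=[{"dx": -0.1, "dy": 1.15, "dz": -0.25, "rx": -0.03, "ry": 0.003, "rz": 0.005}], fingers=0)

```text
t: 28.63
eef_pos: [468.9, 125.7, 247.2]
tcp_rot: [-3.138, 0.0, 1.607]
ft_force: [-6.9, -0.2, -0.6]
opening: 0.23
```

```bash
python3 st.py 0.5
```

```text
t 28.63 xf +21.84 yf +0.67 z 247.2 rot [-1.798e+02  3.000e-02  9.209e+01] tip +21.23 | PUSH +7.36 Fy -0.04 Fz +2.30 | rawF 7.0 M [0.067 1.109 0.272] dtau5 -1.791
rot/6 [-0.034  0.004  0.01 ]
```

play_rows(increments=[{"dx": -0.1, "dy": 1.2, "dz": -0.25, "rx": -0.033, "ry": 0.003, "rz": 0.008}], fingers=0)

```text
t: 28.72
eef_pos: [469.2, 125.7, 247.2]
tcp_rot: [-3.138, 0.0, 1.607]
ft_force: [-7.7, 0.9, -0.9]
opening: 0.228
```

```bash
python3 st.py 0.5
```

```text
t 28.72 xf +22.13 yf +0.65 z 247.2 rot [-1.7981e+02  3.0000e-02  9.2080e+01] tip +21.56 | PUSH +7.51 Fy +0.39 Fz +2.17 | rawF 7.8 M [0.139 1.144 0.274] dtau5 -1.796
rot/6 [-0.032  0.004  0.009]
```

play_rows(increments=[{"dx": -0.1, "dy": 1.15, "dz": -0.25, "rx": -0.033, "ry": 0.003, "rz": 0.008}], fingers=0)

```text
t: 28.8
eef_pos: [469.4, 125.7, 247.2]
tcp_rot: [-3.138, 0.0, 1.607]
ft_force: [-6.7, 0.7, -0.7]
opening: 0.237
```

```bash
python3 st.py 0.5
```

```text
t 28.80 xf +22.34 yf +0.67 z 247.2 rot [-1.7982e+02  2.0000e-02  9.2080e+01] tip +21.80 | PUSH +7.46 Fy +0.45 Fz +2.07 | rawF 6.9 M [0.136 1.145 0.311] dtau5 -1.801
rot/6 [-0.03   0.004  0.008]
```

play_rows(increments=[{"dx": -0.1, "dy": 1.15, "dz": -0.25, "rx": -0.033, "ry": 0.003, "rz": 0.008}], fingers=0)

```text
t: 28.88
eef_pos: [469.6, 125.8, 247.2]
tcp_rot: [-3.139, 0.0, 1.607]
ft_force: [-7.8, 1.1, -0.5]
opening: 0.231
```

```bash
python3 st.py 0.5
```

```text
t 28.88 xf +22.56 yf +0.68 z 247.2 rot [-1.7983e+02  2.0000e-02  9.2070e+01] tip +22.04 | PUSH +8.03 Fy +1.04 Fz +2.50 | rawF 8.0 M [0.28  1.22  0.309] dtau5 -1.805
rot/6 [-0.029  0.004  0.007]
```

play_rows(increments=[{"dx": -0.1, "dy": 1.1, "dz": -0.25, "rx": -0.03, "ry": 0.003, "rz": 0.008}], fingers=0)

```text
t: 28.97
eef_pos: [469.8, 125.8, 247.2]
tcp_rot: [-3.138, 0.0, 1.607]
ft_force: [-8.1, 0.2, -0.6]
opening: 0.231
```

```bash
python3 st.py 0.5
```

```text
t 28.97 xf +22.72 yf +0.71 z 247.2 rot [-1.7982e+02  2.0000e-02  9.2070e+01] tip +22.17 | PUSH +7.83 Fy +0.34 Fz +2.56 | rawF 8.2 M [0.146 1.169 0.297] dtau5 -1.805
rot/6 [-0.03   0.003  0.006]
```

play_rows(increments=[{"dx": -0.1, "dy": 1.1, "dz": -0.25, "rx": -0.03, "ry": 0.003, "rz": 0.008}], fingers=0)

```text
t: 29.05
eef_pos: [470.0, 125.8, 247.2]
tcp_rot: [-3.138, 0.0, 1.607]
ft_force: [-8.3, 1.3, -0.3]
opening: 0.229
```

```bash
python3 st.py 0.5
```

```text
t 29.05 xf +22.89 yf +0.73 z 247.2 rot [-1.7981e+02  2.0000e-02  9.2060e+01] tip +22.33 | PUSH +7.71 Fy +0.73 Fz +2.91 | rawF 8.4 M [0.209 1.117 0.344] dtau5 -1.795
rot/6 [-0.031  0.003  0.006]
```

play_rows(increments=[{"dx": -0.1, "dy": 1.1, "dz": -0.25, "rx": -0.03, "ry": 0.003, "rz": 0.008}], fingers=0)

```text
t: 29.13
eef_pos: [470.2, 125.9, 247.2]
tcp_rot: [-3.138, 0.0, 1.607]
ft_force: [-7.7, 0.3, -0.6]
opening: 0.231
```

```bash
python3 st.py 0.5
```

```text
t 29.13 xf +23.08 yf +0.75 z 247.2 rot [-1.7981e+02  2.0000e-02  9.2060e+01] tip +22.52 | PUSH +7.61 Fy +0.41 Fz +2.49 | rawF 7.9 M [0.15  1.133 0.308] dtau5 -1.790
rot/6 [-0.032  0.003  0.005]
```

play_rows(increments=[{"dx": -0.1, "dy": 1.1, "dz": -0.25, "rx": -0.03, "ry": 0.003, "rz": 0.008}], fingers=0)

```text
t: 29.22
eef_pos: [470.3, 125.9, 247.2]
tcp_rot: [-3.138, 0.0, 1.607]
ft_force: [-7.6, 0.4, -0.6]
opening: 0.229
```

```bash
python3 st.py 0.5
```

```text
t 29.22 xf +23.26 yf +0.79 z 247.2 rot [-1.7981e+02  1.0000e-02  9.2060e+01] tip +22.68 | PUSH +7.64 Fy +0.81 Fz +2.60 | rawF 7.8 M [0.242 1.141 0.299] dtau5 -1.788
rot/6 [-0.032  0.002  0.005]
```

play_rows(increments=[{"dx": -0.1, "dy": 1.1, "dz": -0.25, "rx": -0.03, "ry": 0.003, "rz": 0.008}], fingers=0)

```text
t: 29.3
eef_pos: [470.5, 125.9, 247.2]
tcp_rot: [-3.138, 0.0, 1.607]
ft_force: [-7.7, -0.4, -0.6]
opening: 0.23
```

```bash
python3 st.py 0.5
```

```text
t 29.30 xf +23.43 yf +0.80 z 247.2 rot [-1.798e+02  1.000e-02  9.205e+01] tip +22.83 | PUSH +7.57 Fy +0.31 Fz +2.68 | rawF 7.9 M [0.152 1.116 0.286] dtau5 -1.787
rot/6 [-0.033  0.002  0.003]
```

play_rows(increments=[{"dx": -0.1, "dy": 1.1, "dz": -0.25, "rx": -0.03, "ry": 0.003, "rz": 0.008}], fingers=0)

```text
t: 29.38
eef_pos: [470.7, 125.9, 247.2]
tcp_rot: [-3.138, 0.0, 1.607]
ft_force: [-7.8, 0.4, -0.2]
opening: 0.228
```

```bash
python3 st.py 0.5
```

```text
t 29.38 xf +23.58 yf +0.82 z 247.2 rot [-1.7979e+02  1.0000e-02  9.2050e+01] tip +22.95 | PUSH +7.81 Fy +0.79 Fz +2.97 | rawF 7.9 M [0.253 1.147 0.299] dtau5 -1.787
rot/6 [-0.035  0.002  0.003]
```

Left tap: 4.75 mm of travel at the level force with no bind, so the left bushing is at about 6.8 mm. I'll stop short of the pin and give the right end a last tap for margin.

play_rows(increments=[{"dx": -0.2, "dy": -8, "dz": -0.2, "rx": -0.03, "ry": 0.003, "rz": 0.003}, {"dx": -0.3, "dy": -22, "dz": -0.2, "rx": -0.03, "ry": 0.003, "rz": 0.003}, {"dx": -15, "dy": -29, "dz": -0.2, "rx": -0.03, "ry": 0.003, "rz": 0.003}, {"dx": -50, "dy": -29, "dz": -0.2, "rx": -0.03, "ry": 0.003, "rz": 0.003}, {"dx": -85, "dy": -28, "dz": -0.2, "rx": -0.03, "ry": 0.003, "rz": 0.003}, {"dx": -108, "dy": -25, "dz": -0.2, "rx": -0.03, "ry": 0.003, "rz": 0.003}, {"dx": -108, "dy": -19, "dz": -0.2, "rx": -0.03, "ry": 0.003, "rz": 0.003}, {"dx": -108, "dy": -11, "dz": -0.2, "rx": -0.03, "ry": 0.003, "rz": 0.003}], fingers=0)

```text
t: 30.05
eef_pos: [463.6, 16.7, 247.6]
tcp_rot: [3.142, -0.0, 1.604]
ft_force: [-0.3, -0.4, -3.8]
opening: 0.231
```

```bash
python3 f.py base; python3 st.py -107.5 18 18.5 19; python3 ang.py w14 w10.pkl 2>/dev/null || python3 ang.py w14
```

```text
[ 0.308 -0.114 -3.117 -0.117  0.031 -0.01 ]
std [0.97  0.778 0.514 0.022 0.053 0.031]
t 30.45 xf +12.36 yf -106.54 z 247.4 rot [-1.7996e+02 -1.0000e-02  9.2090e+01] tip +12.23 | PUSH +0.15 Fy -0.36 Fz +1.14 | rawF 0.5 M [-0.048 -0.064  0.026] dtau5 -0.071
rot/6 [-0.007 -0.002  0.011]
cmd 18.0 [-0.96  5.64  0.03]
cmd 18.5 [-0.96  6.14  0.03]
cmd 19.0 [-0.96  6.64  0.03]
rows 208 277 axis angle (tangent planes) 1.6126292647417346 mid@75 1.019637274328465 axis x at y=163: 548.1393702853757
```

View pics/w14.png

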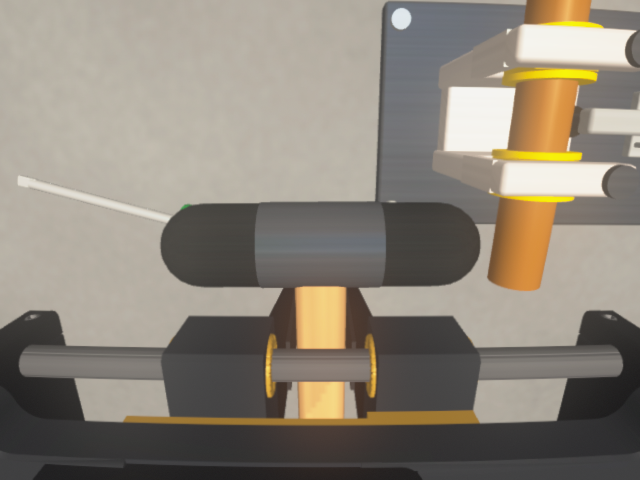

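The right overhang (x ≈ 490–550) is ahead of the tip with a clear gap. Approaching.

play_rows(increments=[{"dx": -0.5, "dy": 2.5, "dz": 0, "rx": -0.005, "ry": 0, "rz": 0.01}, {"dx": -0.9, "dy": 4.5, "dz": 0, "rx": -0.005, "ry": 0, "rz": 0.01}, {"dx": -0.9, "dy": 5.7, "dz": 0, "rx": -0.005, "ry": 0, "rz": 0.01}, {"dx": -0.9, "dy": 6.3, "dz": 0, "rx": -0.005, "ry": 0, "rz": 0.01}, {"dx": -0.9, "dy": 6.6, "dz": 0, "rx": -0.005, "ry": 0, "rz": 0.01}], fingers=0)

```text
t: 30.92
eef_pos: [470.1, 17.4, 247.4]
tcp_rot: [-3.141, -0.0, 1.606]
ft_force: [-0.4, -0.2, -3.1]
opening: 0.228
```

```bash
python3 st.py -107.5 20
```

```text
t 30.92 xf +19.14 yf -107.61 z 247.4 rot [-1.7999e+02 -1.0000e-02  9.2020e+01] tip +19.12 | PUSH +0.34 Fy -0.04 Fz +0.19 | rawF 0.7 M [-0.006  0.039  0.023] dtau5 -0.074
rot/6 [-0.001 -0.002 -0.002]
cmd 20.0 [0.11 0.86 0.03]
```

play_rows(increments=[{"dx": 0, "dy": 0.4, "dz": 0, "rx": 0, "ry": 0, "rz": 0}, {"dx": 0, "dy": 0.7, "dz": 0, "rx": 0, "ry": 0, "rz": 0}], fingers=0)

```text
t: 31.08
eef_pos: [470.8, 17.4, 247.4]
tcp_rot: [-3.141, -0.0, 1.606]
ft_force: [-0.4, 0.7, -2.6]
opening: 0.228
```

```bash
python3 st.py -107.5 20.4 20.8
```

```text
t 31.08 xf +19.84 yf -107.63 z 247.4 rot [-1.7999e+02 -1.0000e-02  9.2010e+01] tip +19.80 | PUSH +0.36 Fy -0.25 Fz +0.44 | rawF 0.7 M [-0.051  0.021  0.024] dtau5 -0.073
rot/6 [-0.002 -0.002 -0.003]
cmd 20.4 [0.13 0.56 0.02]
cmd 20.8 [0.13 0.96 0.02]
```

play_rows(increments=[{"dx": 0, "dy": 0.4, "dz": 0, "rx": 0, "ry": 0, "rz": 0}, {"dx": 0, "dy": 0.8, "dz": 0, "rx": 0, "ry": 0, "rz": 0}], fingers=0)

```text
t: 31.25
eef_pos: [471.4, 17.4, 247.4]
tcp_rot: [-3.141, -0.0, 1.606]
ft_force: [-2.4, -1.6, -3.0]
opening: 0.231
```

```bash
python3 st.py -107.5 20.8 21.2
```

```text
t 31.25 xf +20.46 yf -107.65 z 247.4 rot [-1.7994e+02 -1.0000e-02  9.2010e+01] tip +20.28 | PUSH +2.65 Fy -0.64 Fz +0.29 | rawF 2.8 M [-0.091  0.435  0.046] dtau5 -0.665
rot/6 [-0.01  -0.002 -0.003]
cmd 20.8 [ 0.15  0.34 -0.04]
cmd 21.2 [ 0.15  0.74 -0.04]
```

play_rows(increments=[{"dx": 0, "dy": 0.6, "dz": -0.1, "rx": -0.01, "ry": 0, "rz": 0}, {"dx": 0, "dy": 0.9, "dz": -0.1, "rx": -0.012, "ry": 0, "rz": 0}], fingers=0)

```text
t: 31.42
eef_pos: [471.8, 17.4, 247.3]
tcp_rot: [-3.14, -0.0, 1.606]
ft_force: [-5.0, -1.9, -1.7]
opening: 0.231
```

```bash
python3 st.py -107.5
```

```text
t 31.42 xf +20.87 yf -107.65 z 247.3 rot [-1.799e+02 -2.000e-02  9.203e+01] tip +20.56 | PUSH +5.97 Fy -1.87 Fz +1.14 | rawF 5.4 M [-0.285  0.956  0.084] dtau5 -1.333
rot/6 [-0.017 -0.003 -0.   ]
```

play_rows(increments=[{"dx": 0, "dy": 0.9, "dz": -0.15, "rx": -0.018, "ry": 0, "rz": 0}], fingers=0)

```text
t: 31.5
eef_pos: [472.2, 17.4, 247.3]
tcp_rot: [-3.14, -0.0, 1.606]
ft_force: [-5.3, -2.1, -1.3]
opening: 0.23
```

```bash
python3 st.py -107.5
```

```text
t 31.50 xf +21.23 yf -107.67 z 247.3 rot [-1.7988e+02 -3.0000e-02  9.2040e+01] tip +20.88 | PUSH +5.83 Fy -2.49 Fz +1.65 | rawF 5.7 M [-0.37   0.897  0.013] dtau5 -1.331
rot/6 [-0.02  -0.004  0.001]
```

play_rows(increments=[{"dx": 0, "dy": 0.85, "dz": -0.15, "rx": -0.02, "ry": 0, "rz": 0}], fingers=0)

```text
t: 31.58
eef_pos: [472.4, 17.4, 247.2]
tcp_rot: [-3.139, -0.001, 1.606]
ft_force: [-5.7, -4.1, -1.4]
opening: 0.231
```

```bash
python3 st.py -107.5
```

```text
t 31.58 xf +21.51 yf -107.70 z 247.2 rot [-1.7988e+02 -3.0000e-02  9.2040e+01] tip +21.15 | PUSH +5.81 Fy -3.06 Fz +2.04 | rawF 6.2 M [-0.451  0.853  0.009] dtau5 -1.295
rot/6 [-0.02  -0.005  0.002]
```

play_rows(increments=[{"dx": 0, "dy": 0.8, "dz": -0.15, "rx": -0.02, "ry": 0, "rz": 0}], fingers=0)

```text
t: 31.67
eef_pos: [472.7, 17.4, 247.2]
tcp_rot: [-3.139, -0.001, 1.607]
ft_force: [-5.7, -2.6, -1.7]
opening: 0.228
```

```bash
python3 st.py -107.5
```

```text
t 31.67 xf +21.75 yf -107.76 z 247.2 rot [-1.7988e+02 -4.0000e-02  9.2050e+01] tip +21.38 | PUSH +5.73 Fy -2.73 Fz +1.50 | rawF 6.1 M [-0.438  0.871  0.054] dtau5 -1.293
rot/6 [-0.02  -0.006  0.003]
```

play_rows(increments=[{"dx": 0, "dy": 0.8, "dz": -0.15, "rx": -0.02, "ry": 0, "rz": 0}], fingers=0)

```text
t: 31.75
eef_pos: [472.9, 17.3, 247.2]
tcp_rot: [-3.139, -0.001, 1.607]
ft_force: [-5.6, -2.8, -1.6]
opening: 0.228
```

```bash
python3 st.py -107.5
```

```text
t 31.75 xf +22.01 yf -107.85 z 247.2 rot [-1.7988e+02 -4.0000e-02  9.2050e+01] tip +21.64 | PUSH +5.62 Fy -2.72 Fz +1.63 | rawF 6.0 M [-0.408  0.854 -0.002] dtau5 -1.291
rot/6 [-0.021 -0.007  0.003]
```

play_rows(increments=[{"dx": 0, "dy": 0.8, "dz": -0.15, "rx": -0.02, "ry": 0, "rz": 0}], fingers=0)

```text
t: 31.83
eef_pos: [473.2, 17.2, 247.2]
tcp_rot: [-3.14, -0.001, 1.607]
ft_force: [-5.6, -2.9, -1.7]
opening: 0.233
```

```bash
python3 st.py -107.5
```

```text
t 31.83 xf +22.26 yf -107.91 z 247.2 rot [-1.7988e+02 -5.0000e-02  9.2060e+01] tip +21.90 | PUSH +5.77 Fy -2.50 Fz +1.53 | rawF 6.0 M [-0.364  0.891  0.004] dtau5 -1.290
rot/6 [-0.02  -0.008  0.005]
```

The right side slid 1.4 mm further (estimate ≈ 6.8 mm) at the level force. Next I'll retract and measure the sleeve from the same place as the home-position reference (w8).

play_rows(increments=[{"dx": 0.5, "dy": -8, "dz": -0.2, "rx": -0.02, "ry": -0.008, "rz": 0.003}, {"dx": 0.7, "dy": -22, "dz": -0.2, "rx": -0.02, "ry": -0.008, "rz": 0.003}, {"dx": 15, "dy": -27, "dz": -0.2, "rx": -0.02, "ry": -0.008, "rz": 0.003}, {"dx": 50, "dy": -27, "dz": -0.2, "rx": -0.02, "ry": -0.008, "rz": 0.003}, {"dx": 85, "dy": -25, "dz": -0.2, "rx": -0.02, "ry": -0.008, "rz": 0.003}, {"dx": 108.4, "dy": -22, "dz": -0.2, "rx": -0.02, "ry": -0.008, "rz": 0.003}, {"dx": 108.4, "dy": -22, "dz": -0.2, "rx": -0.02, "ry": -0.008, "rz": 0.003}, {"dx": 108.4, "dy": -22, "dz": -0.2, "rx": -0.02, "ry": -0.008, "rz": 0.003}], fingers=0)

```text
t: 32.5
eef_pos: [446.9, 125.7, 247.6]
tcp_rot: [3.141, -0.0, 1.609]
ft_force: [-0.9, -0.2, -2.8]
opening: 0.233
```

```bash
python3 ang.py w15 w8.pkl; python3 ang.py w16; python3 f.py
```

```text
rows 211 286 axis angle (tangent planes) 4.044941684050228 mid@75 2.11251293053133 axis x at y=163: 540.6635700596504
rows 217 291 axis angle (tangent planes) 1.6905104426681663 mid@75 1.9970405626269438 axis x at y=163: 547.9663838793846
rows 215 289 axis angle (tangent planes) 1.0070004468560012 mid@75 2.0004959708183168 axis x at y=163: 547.9419450565348
t 32.60 xf -0.08 yf +0.11 z 247.6 rot [-180.      0.     92.05] tip -0.08 | PUSH +0.48 Fy +0.00 Fz -0.13 | rawF 1.1 M [0.    0.086 0.014] dtau5 -0.117
```

View pics/w16.png

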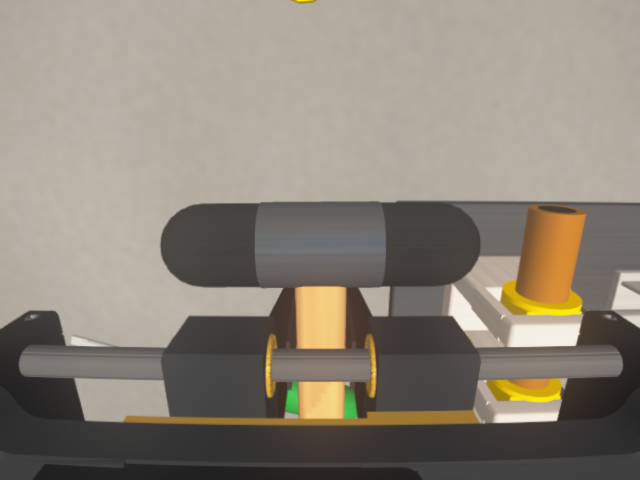

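Seen from the reference place, the sleeve is parallel to home again (2.0° vs 2.1°) and 7.3 mm further out, so both bushings are at about 7 mm. The head sits in the image exactly as right after the grasp (161–479, row 245), so it hasn't slipped. Taking it back.

```bash
python3 - <<'E'
from h import *
plan([447,125,322],92.03); plan([513,-320.5,322],105.36)
E
```

```text
shift [ 6.000e-01 -2.000e-02 -7.443e+01] rot/6 [-0.     0.     0.003] yaw 92.04947192429044 pos [447.04 124.39 247.57] t 32.6 f [-0.73 -0.44 -3.53]
shift [-446.97   50.    -74.41] rot/6 [-0.     0.    -2.218] yaw 92.04947192429044 pos [447.04 124.39 247.57] t 32.6 f [-0.73 -0.44 -3.53]
```

play_rows(increments=[{"dx": 0, "dy": -3, "dz": -15, "rx": 0, "ry": 0, "rz": 0}, {"dx": 0, "dy": -5, "dz": -38, "rx": 0, "ry": 0, "rz": 0}, {"dx": 0, "dy": -5, "dz": -60, "rx": 0, "ry": 0, "rz": 0}, {"dx": -10, "dy": -5, "dz": -73, "rx": 0, "ry": 0, "rz": -0.1}, {"dx": -40, "dy": -5, "dz": -75, "rx": 0, "ry": 0, "rz": -0.3}, {"dx": -75, "dy": 0, "dz": -75, "rx": 0, "ry": 0, "rz": -0.5}, {"dx": -110, "dy": 4, "dz": -75, "rx": 0, "ry": 0, "rz": -0.7}, {"dx": -145, "dy": 8, "dz": -75, "rx": 0, "ry": 0, "rz": -0.9}], fingers=0)

```text
t: 33.27
eef_pos: [459.7, -22.7, 322.8]
tcp_rot: [3.141, 0.0, 1.701]
ft_force: [1.3, -0.5, -3.2]
opening: 0.225
```

```bash
python3 - <<'E'
from h import *
plan([513,-320.5,322],105.36)
E
```

```text
shift [-302.18   14.26    0.86] rot/6 [ 0.004  0.003 -1.319] yaw 97.4488566146322 pos [459.69 -22.71 322.78] t 33.2667 f [ 1.29 -0.51 -3.19]
```

play_rows(increments=[{"dx": -36, "dy": 1, "dz": 0, "rx": 0, "ry": 0, "rz": -0.2}, {"dx": -72, "dy": 3, "dz": 0, "rx": 0, "ry": 0, "rz": -0.4}, {"dx": -108, "dy": 5, "dz": 0, "rx": 0, "ry": 0, "rz": -0.6}, {"dx": -144, "dy": 7, "dz": 0, "rx": 0, "ry": 0, "rz": -0.8}, {"dx": -180, "dy": 8, "dz": 0, "rx": 0, "ry": 0, "rz": -1.0}, {"dx": -216, "dy": 10, "dz": 0, "rx": 0, "ry": 0, "rz": -1.2}, {"dx": -250, "dy": 12, "dz": 0, "rx": 0, "ry": 0, "rz": -1.32}, {"dx": -278, "dy": 13, "dz": 0, "rx": 0, "ry": 0, "rz": -1.32}], fingers=0)

```text
t: 33.93
eef_pos: [507.6, -300.3, 322.6]
tcp_rot: [3.141, 0.001, 1.837]
ft_force: [0.2, 1.3, -3.5]
opening: 0.229
```

```bash
python3 - <<'E'
from h import *
plan([513,-320.5,322],105.36)
E
```

```text
shift [-20.94  -0.13   0.65] rot/6 [ 0.005  0.006 -0.017] yaw 105.25517051736715 pos [ 507.61 -300.26  322.64] t 33.9333 f [ 0.17  1.26 -3.49]
```

play_rows(increments=[{"dx": -15, "dy": 0, "dz": 0, "rx": 0, "ry": 0, "rz": -0.02}, {"dx": -21, "dy": 0, "dz": 1, "rx": 0, "ry": 0, "rz": -0.02}, {"dx": -21, "dy": 0, "dz": 1, "rx": 0, "ry": 0, "rz": -0.02}, {"dx": -21, "dy": 0, "dz": 1, "rx": 0, "ry": 0, "rz": -0.02}, {"dx": -21, "dy": 0, "dz": 1, "rx": 0, "ry": 0, "rz": -0.02}], fingers=0)

```text
t: 34.35
eef_pos: [512.7, -319.7, 321.6]
tcp_rot: [3.141, -0.0, 1.839]
ft_force: [-0.4, 0.2, -3.8]
opening: 0.23
```

```bash
python3 - <<'E'
from h import *
cam("wrist","w17")
plan([513,-320.5,232.9],105.36)
E
```

```text
shift [-0.9  -0.19 88.81] rot/6 [0.003 0.001 0.008] yaw 105.40996947550337 pos [ 512.91 -319.58  321.71] t 34.4 f [-0.13  0.06 -3.  ]
```

View pics/w17.png

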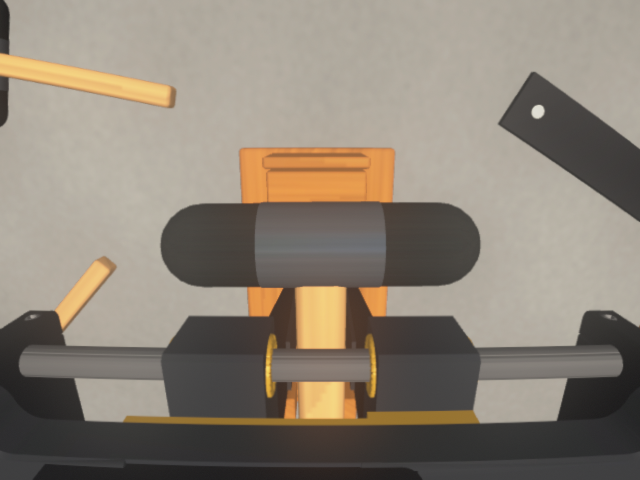

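The view matches the one after lifting (rest edges x ≈ 241–394, head row 245). Lowering.

play_rows(increments=[{"dx": -0.9, "dy": 0, "dz": 18, "rx": 0, "ry": 0, "rz": 0.01}, {"dx": -0.9, "dy": -0.2, "dz": 38, "rx": 0, "ry": 0, "rz": 0.01}, {"dx": -0.9, "dy": -0.2, "dz": 58, "rx": 0, "ry": 0, "rz": 0.01}, {"dx": -0.9, "dy": -0.2, "dz": 72, "rx": 0, "ry": 0, "rz": 0.01}, {"dx": -0.9, "dy": -0.2, "dz": 80, "rx": 0, "ry": 0, "rz": 0.01}, {"dx": -0.9, "dy": -0.2, "dz": 83, "rx": 0, "ry": 0, "rz": 0.01}, {"dx": -0.9, "dy": -0.2, "dz": 83, "rx": 0, "ry": 0, "rz": 0.01}], fingers=0)

```text
t: 34.98
eef_pos: [513.1, -320.1, 238.6]
tcp_rot: [-3.142, -0.0, 1.839]
ft_force: [0.7, 0.0, -2.8]
opening: 0.231
```

```bash
python3 - <<'E'
from h import *
plan([513,-320.5,232.9],105.36)
E
```

```text
shift [-0.38 -0.19  5.7 ] rot/6 [-0.    -0.003  0.004] yaw 105.38476935249531 pos [ 513.08 -320.09  238.6 ] t 34.9833 f [ 0.68  0.04 -2.84]
```

play_rows(increments=[{"dx": -0.3, "dy": -0.2, "dz": 2, "rx": 0, "ry": 0, "rz": 0}, {"dx": -0.3, "dy": -0.2, "dz": 4, "rx": 0, "ry": 0, "rz": 0}, {"dx": -0.3, "dy": -0.2, "dz": 5.3, "rx": 0, "ry": 0, "rz": 0}, {"dx": -0.3, "dy": -0.2, "dz": 5.5, "rx": 0, "ry": 0, "rz": 0}], fingers=0)

```text
t: 35.32
eef_pos: [513.0, -320.4, 233.3]
tcp_rot: [3.141, 0.0, 1.839]
ft_force: [-1.2, 0.2, -3.2]
opening: 0.227
```

```bash
python3 - <<'E'
from h import *
c=cam("scene","s18"); crop(c,230,212,160,120,5,"s18c")
plan([513,-320.5,232.9],105.36)
E
```

```text
shift [-0.1   0.01  0.39] rot/6 [ 0.002 -0.001  0.004] yaw 105.38673527147455 pos [ 512.97 -320.41  233.29] t 35.3667 f [-0.45  0.37 -4.07]
```

View pics/s18c.png

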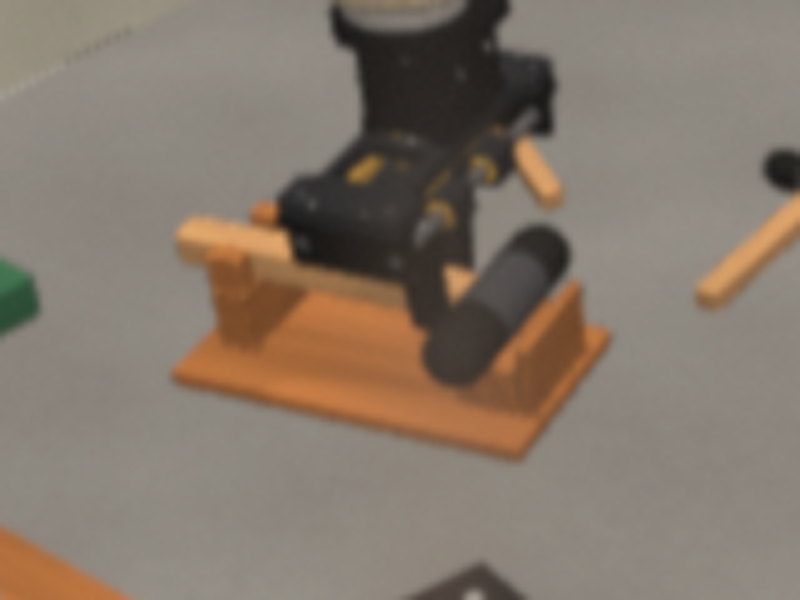

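The scene view shows the handle in the notch and the head on its block. The wrist still carries the mallet's weight, so I'll go down 0.6 mm more, then open.

play_rows(increments=[{"dx": 0, "dy": 0, "dz": 0.4, "rx": 0, "ry": 0, "rz": 0}, {"dx": 0, "dy": 0, "dz": 0.7, "rx": 0, "ry": 0, "rz": 0}, {"dx": 0, "dy": 0, "dz": 0.7, "rx": 0, "ry": 0, "rz": 0}], fingers=0)

```text
t: 35.62
eef_pos: [513.0, -320.5, 232.9]
tcp_rot: [3.141, 0.0, 1.839]
ft_force: [-0.7, -1.0, -0.2]
opening: 0.231
```

play_rows(increments=[{"dx": 0, "dy": 0, "dz": 0, "rx": 0, "ry": 0, "rz": 0}, {"dx": 0, "dy": 0, "dz": 0, "rx": 0, "ry": 0, "rz": 0}, {"dx": 0, "dy": 0, "dz": 0, "rx": 0, "ry": 0, "rz": 0}, {"dx": 0, "dy": 0, "dz": 0, "rx": 0, "ry": 0, "rz": 0}, {"dx": 0, "dy": 0, "dz": 0, "rx": 0, "ry": 0, "rz": 0}, {"dx": 0, "dy": 0, "dz": 0, "rx": 0, "ry": 0, "rz": 0}, {"dx": 0, "dy": 0, "dz": 0, "rx": 0, "ry": 0, "rz": 0}, {"dx": 0, "dy": 0, "dz": 0, "rx": 0, "ry": 0, "rz": 0}], fingers=1)

```text
t: 36.28
eef_pos: [513.0, -320.5, 232.9]
tcp_rot: [3.141, 0.0, 1.839]
ft_force: [-1.2, 0.4, 0.5]
opening: 0.737
```

play_rows(increments=[{"dx": 0, "dy": 0, "dz": 0, "rx": 0, "ry": 0, "rz": 0}, {"dx": 0, "dy": 0, "dz": 0, "rx": 0, "ry": 0, "rz": 0}, {"dx": 0, "dy": 0, "dz": 0, "rx": 0, "ry": 0, "rz": 0}, {"dx": 0, "dy": 0, "dz": 0, "rx": 0, "ry": 0, "rz": 0}], fingers=1)

```text
t: 36.62
eef_pos: [513.0, -320.5, 232.9]
tcp_rot: [3.141, 0.0, 1.839]
ft_force: [0.8, -0.1, 0.6]
opening: 0.986
```

Weight off, fingers open. Rising straight up.

play_rows(increments=[{"dx": 0, "dy": 0, "dz": -10, "rx": 0, "ry": 0, "rz": 0}, {"dx": 0, "dy": 0, "dz": -30, "rx": 0, "ry": 0, "rz": 0}, {"dx": 0, "dy": 0, "dz": -60, "rx": 0, "ry": 0, "rz": 0}, {"dx": 0, "dy": 0, "dz": -95, "rx": 0, "ry": 0, "rz": 0}, {"dx": 0, "dy": 0, "dz": -130, "rx": 0, "ry": 0, "rz": 0}, {"dx": 0, "dy": 0, "dz": -160, "rx": 0, "ry": 0, "rz": 0}, {"dx": 0, "dy": 0, "dz": -185, "rx": 0, "ry": 0, "rz": 0}, {"dx": 0, "dy": 0, "dz": -185, "rx": 0, "ry": 0, "rz": 0}], fingers=1)

```text
t: 37.28
eef_pos: [512.9, -320.4, 424.1]
tcp_rot: [3.136, 0.007, 1.839]
ft_force: [0.8, -0.6, -0.4]
opening: 0.999
```

```bash
python3 - <<'E'
from h import *
c=cam("wrist","w20"); s=cam("scene","s20")
m=cv2.inRange(c["image"],(0,0,0),(85,85,95)); m[:,:180]=0;m[:,440:]=0;m[300:]=0
n,l,st,ce=cv2.connectedComponentsWithStats(m); print([(list(map(int,st[i])),np.round(ce[i],1)) for i in range(1,n) if st[i][4]>500])
plan([540,120,430],91)
E
```

```text
[([245, 162, 62, 38, 1575], array([269.7, 181.2])), ([329, 162, 63, 38, 1594], array([366.3, 180.8]))]
shift [417.15 143.2  -11.38] rot/6 [0.018 0.017 2.397] yaw 105.38084728234257 pos [ 512.6  -320.21  419.2 ] t 37.3833 f [-0.88  0.62 -0.5 ]
```

View pics/w20.png

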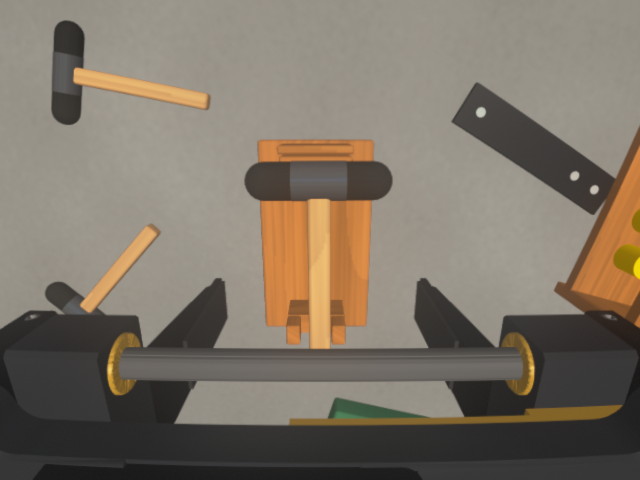

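View pics/s20.png

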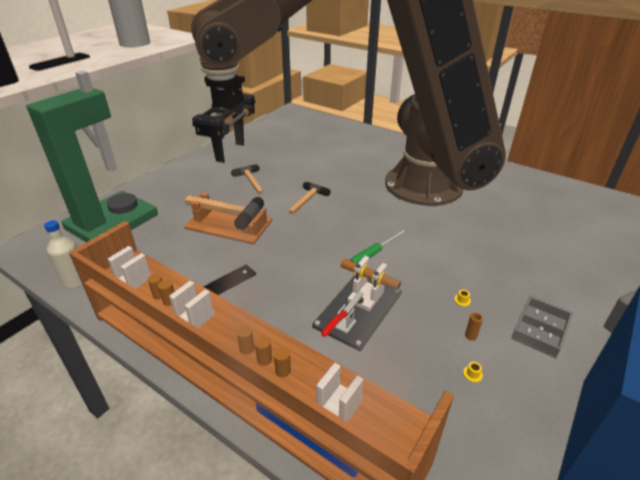

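The mallet lies in its rest, with the head at (318,181) on the block and the handle in the notch. The loose parts are where they were in the first scene view. There's time to recheck the bushings from the first viewpoint (w1) with the view clear.

play_rows(increments=[{"dx": 36, "dy": 12, "dz": -2, "rx": 0, "ry": 0, "rz": 0.3}, {"dx": 72, "dy": 25, "dz": -4, "rx": 0.01, "ry": 0.01, "rz": 0.6}, {"dx": 108, "dy": 37, "dz": -6, "rx": 0.01, "ry": 0.01, "rz": 0.9}, {"dx": 144, "dy": 50, "dz": -8, "rx": 0.01, "ry": 0.01, "rz": 1.2}, {"dx": 180, "dy": 62, "dz": -10, "rx": 0.01, "ry": 0.01, "rz": 1.5}, {"dx": 216, "dy": 74, "dz": -11, "rx": 0.01, "ry": 0.01, "rz": 1.8}, {"dx": 252, "dy": 87, "dz": -11, "rx": 0.01, "ry": 0.01, "rz": 2.1}, {"dx": 288, "dy": 99, "dz": -11, "rx": 0.01, "ry": 0.01, "rz": 2.4}], fingers=1)

```text
t: 38.05
eef_pos: [531.3, -14.4, 428.8]
tcp_rot: [-3.141, 0.0, 1.586]
ft_force: [0.7, -0.2, -0.2]
opening: 0.999
```

```bash
python3 -c "
from h import *
plan([540,120,430],91)"
```

```text
shift [134.26  10.76  -1.26] rot/6 [-0.009  0.003 -0.02 ] yaw 90.88247826890404 pos [531.31 -14.41 428.79] t 38.05 f [ 0.67 -0.2  -0.18]
```

play_rows(increments=[{"dx": 36, "dy": 3, "dz": -0.5, "rx": -0.01, "ry": 0, "rz": -0.02}, {"dx": 72, "dy": 6, "dz": -1, "rx": -0.01, "ry": 0, "rz": -0.02}, {"dx": 108, "dy": 9, "dz": -1.3, "rx": -0.01, "ry": 0, "rz": -0.02}, {"dx": 130, "dy": 10.8, "dz": -1.3, "rx": -0.01, "ry": 0, "rz": -0.02}, {"dx": 134, "dy": 10.8, "dz": -1.3, "rx": -0.01, "ry": 0, "rz": -0.02}, {"dx": 134, "dy": 10.8, "dz": -1.3, "rx": -0.01, "ry": 0, "rz": -0.02}], fingers=1)

```text
t: 38.55
eef_pos: [539.8, 120.8, 428.9]
tcp_rot: [-3.14, 0.001, 1.591]
ft_force: [0.2, -0.2, -0.3]
opening: 1.0
```

```bash
python3 - <<'E'
from h import *
from ends import sleeve
import pickle
c=cam("wrist","w21"); c1=pickle.load(open("w1.pkl","rb"))
for q in (c1,c):
    mm=sleeve(q); mm[:,:250]=0; mm[:,400:]=0; mm[345:]=0
    ys,xs=np.nonzero(mm)
    r=np.array([(y,xs[ys==y].min(),xs[ys==y].max()) for y in range(ys.min(),ys.max()+1) if (ys==y).sum()>18])
    p=np.polyfit(r[:,0],(r[:,1]+r[:,2]+1)/2,1)
    a=onz(q,np.polyval(p,170),170,75); b=onz(q,np.polyval(p,290),290,75); d=(b-a)/(b[1]-a[1])
    bl=q["image"]
    print("C",np.round(q["C"],1),"x at left bushing",a[0]+d[0]*(131-a[1]),"right",a[0]+d[0]*(87-a[1]))
E
```

```text
C [540.3 200.4 409.8] x at left bushing 541.6014413043645 right 543.1847753082646
C [538.8 202.7 409. ] x at left bushing 548.6257110967118 right 549.9948150579153
```

View pics/w21.png

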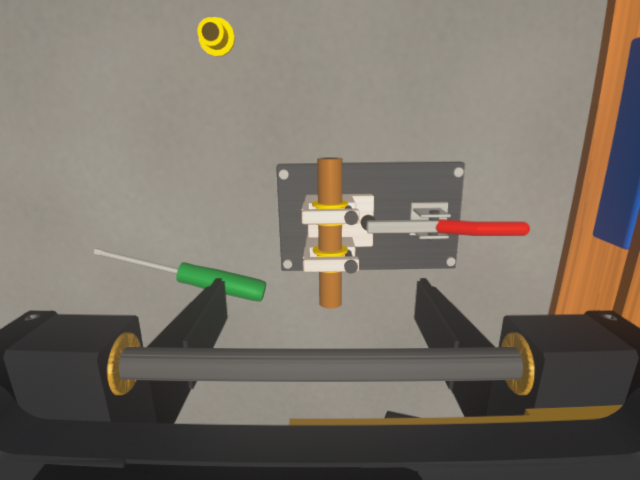

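From the same viewpoint as the first look, the sleeve (column ~330, previously ~320) has moved out 7.0 mm at the left bushing and 6.8 mm at the right. The arm is clear of everything, so I'm handing in.

```bash
python3 -c "
from cell import env
s=env.state(); print(s['t'],s['ft_force']); print(env.job_done())"
```

```text
38.6 [-0.0902683  -0.48449974 -0.1226836 ]
the job is handed in; nothing more can be done
None
```

I freed the sleeve with six press-taps of the largest mallet (left and right in turn, three each), laid the mallet back in its rest, let go and handed the job in at 38.6 s. The hand-in gives no verdict, so the results below are from my own readings.

- **Bushings:** seen from the same viewpoint before and after, the sleeve came out 7.0 mm at the left bushing and 6.8 mm at the right. 5.5 mm was needed.
- **Forces:** the sleeve slid at about 7.5 N on the left and 5.6 N on the right. The highest push I read was 9.1 N, on the first left tap, about 1.5 N over its level force. The other taps stayed within about 1 N of level, and the last two ended before it bound. Forces were read only at the end of each move, so short peaks between readings are unknown.
- **Side forces:** the mallet also rubbed up to 3.6 N vertically and, once when I turned the tool the wrong way, 4.5 N sideways. Both were far below 15 N in total.
- **Mallet and loose parts:** the last pictures show the mallet's head on its block and its handle in the notch, in the pose it was picked up from. The loose parts looked unmoved by eye; I did not measure them.
- **Disagreement:** midway, the travel I added up and the camera estimate differed by about 0.5 mm. I gave the right end an extra tap because of that, and the final check agreed.

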